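# Dry-pack sensor carriers: load the stick magazine, charge the desiccant cartridge

## Robot

A 7-joint arm with a two-finger parallel gripper is mounted at the origin on the work surface. World frame = base frame: x ahead of the robot, y to its left, z up, the work surface at z = 0. Lengths are in m, angles in degrees, forces in N, time in s.
With the tool pointing down it reaches from about 0.425 to 0.925 m from the base axis. Payload 6.8 kg.
Tool frame: the origin (TCP) lies between the finger pads; the fingertips stand 11 mm ahead of it and the grasp point (between the pads) lies 8 mm behind it (manip.finger_overhang is the distance from the TCP to the fingertips, in m); x points along the fingers, z is the direction in which the jaws open and shut, and the axes are right-handed (so a half turn about x gives the same grasp; the last joint's range is limited). The gripper opens to 85 mm and grips with 20 to 120 N. Pads are 22 mm wide; open, the fingers measure 114 mm over their backs; the gripper's body (76 mm by 85 mm) begins 54 mm behind the grasp point. The pads swing forward as they close: fully open they stand 13 mm farther back than shut.
Start: joints at [-77.756, 27.33, 1.283, 89.118, -0.659, 63.558, -4.761], TCP at [0.213, 0.64, 0.242] pointing down, gripper open.
Joint ranges: [-169.35, 169.35], [-19.33, 120.38], [-80.79, 83.38], [13.8, 139.57], [-78.32, 258.32], [9.67, 109.79], [-169.56, 169.56]. Speed limits (degrees/s): [136.94, 136.94, 180, 180, 180, 180, 180].

## Interface

Orientations are given as a 3x3 rotation matrix whose columns are the frame's x, y, z axes.
In Python, from plant import sensors, cams, workorder, manip gives the robot as it stands.
- The arm moves only by the tool drive_tool, never from a script. Its argument "increments" is a list of rows, each an object of numbers: "x", "y", "z": the shift along the tool's x, y, z in units of 60 mm (1.0 is 60 mm); "turn": the turn about the tool's x in units of 5 degrees (1.0 is 5 degrees); "fingers": the closure, from -1 (fully open) to 1 (shut), so that 0 is half open. In form: [{"x": .., "y": .., "z": .., "turn": .., "fingers": ..}, ...]. A call has 1 to 12 rows; each row is the pose to reach, as a shift and turn from the pose commanded when the call began, along the tool's axes at that moment; what a row does not reach only later rows make up. A row lasts 1/8 s, in which the tool goes at most 62.5 mm and 10.7 degrees, less where a joint would pass 70% of its speed; a pose out of reach is approached as far as the arm can. A call with a gripper value outside its range is refused whole. The fingers move at their own pace and stop on an object; "squeeze" is the grip in N (left out, the last holds). Time passes only in rows, so rows that repeat a pose let the fingers close. It gives the time, the measured TCP pose, the force and the opening at its end, in the units of the state.
- sensors.get_obs(): the state, without advancing time (a new reading comes with each control period).
- cams.snapshot(name): name is "scene" or "top"; returns a dict with "img" (420x560x3 uint8, red, green, blue), "z_map" (420x560 float32, m along the optical axis (not along the pixel's ray), 0 where there is no reading), "camera_matrix" (3x3 intrinsics, pixels), "pose" (4x4, takes a point from camera to world coordinates). Camera axes: x right, y down, z forward; pixel columns grow to the right and rows downward; lengths in m; the calibration is good to about 2 mm. A picture is of the moment at which its call begins.
- workorder.hand_in(): hands the job in, once; it reports no verdict.
Trained networks look in a picture, given as the dict that the camera call returned (one of the last four; its "shot" number tells which), for a name from the list of things; names that differ only in an ending like _2 or _b are one class to them, and where a whole thing is asked for, a point or a joint stands for the part that bears it (a point fixed in the world has none). Each returns a list of dicts, best first, with "confidence" (0 to 1); they miss things now and then, are a little off and sometimes report something else, mostly with a low value. They report only what shows in the picture. A call takes as long as a camera call. They do not tell look-alikes from the thing itself.
- cams.find_in(picture, name): "position" ([column, row] as shares, 0 to 1, of the picture: columns of its width, rows of its height, amid what is visible of it).
The state is a dict: "time": time; "joints": joint angles; "qvel": joint speeds; "joint_torque": joint torques, N m; "ee_pos": TCP position; "tcp_rot": TCP orientation; "force": force on the tool from outside, world axes, zero at the start; "wrist_torque": the same for the moment, N m; "width": finger opening in m.
Only numpy, scipy, OpenCV 4.12 (cv2) and the standard library are available. Lean on these libraries where they do the work, as an engineer would, in place of code of your own. Each camera call takes 0.05 s, during which the arm holds its last target.

## Task

Load every sensor carrier on the mat into the tilted magazine tube, foot down under the lips, brass port leading downhill on all of them, and slide the gate fully shut behind them. Then, because the desiccant soaks up moisture as soon as it is out, use the scoop (never the fingers) to carry at least three desiccant capsules from the tub into the cartridge without spilling any, and close the cartridge lid. Leave the scoop lying level in its tray and do not disturb the bottle, beaker and jar.

Things in the scene. Friction and masses are not known exactly. Their poses are not given: they have to be found in the camera images.
- tube: Magazine: clear C-section tube on an aluminium floor, fixed, downhill at 25 degrees. Origin: middle of the mouth (upper end) on the channel floor, 115 above the bench. Own x runs down the channel, z square to its floor. Channel 37 wide, 205 long (x 0 to 205), stop at the lower end; walls 11 high with inward lips: gap under the lips 8.5, slot between them 22 wide. Slippery: carriers slide down by themselves.
- tube_end (a point): Lower end of the channel at the stop, on its middle line, 17 above its floor; axes as tube. At the upper end, in front of the mouth, an open lead-in (no lips) carries the same floor on uphill from x = -45 to 0 of tube, between flared side guides 11 high, 44 apart at the far end: a carrier let go there in line with the channel slides on under the lips.
- gate (a joint): Slide gate, a steel strip with an upright tab, that crosses the lead-in 5 uphill of the mouth and keeps the carriers in. Value in m: 0 = shut, 0.048 = pulled right out to the tube's -y side. It slides stiffly (about 1.2 N) along the tube's y axis and stays where it is left.
- gate_tab (a point): Middle of the outer face of the gate's tab (the face that looks to the tube's -y), 18 above the channel floor level; the tab is 20 along the tube's x, 6 thick, 24 high, from 1 to 25 above the floor level. Pushed to the tube's +y the gate shuts. Axes as tube.
- lid (a joint): White vented lid of the desiccant cartridge, a plate 90 x 90 x 4 with a thumb tab 30 wide standing out 13 at its free edge. Value in rad: 0 = shut, 1.57 = upright, larger leans back over the far side. The hinge is stiff (0.045 N m): the lid stays where it is left.
- lid_hinge (a point): Middle of the lid's hinge line, on the cartridge's far (+x) rim, 42 above the bench. Turns with the lid: the plate runs from here along its own -x; own +z is the face on top when shut. The hinge line is the own y axis, same as the cartridge's y.
- cartridge_in (a point): Desiccant cartridge, an open white box fixed to the bench, 90 x 90 outside, 42 high, walls 5, inner floor 8 above the bench. This point: on its vertical middle line, 18 above the bench. Own x points to the hinge side, z up.
- tub_floor (a point): Desiccant tub, an open polished steel trough, fixed, slippery, 142 x 70 inside (x by y), walls 5 thick and 52 high. Its floor slopes 10 degrees down to its +x end: 33 above the bench at the -x end, 8 at the +x end. This point: middle of the trough on the floor, 20.5 above the bench; z vertical, x level towards the deep end.
- tray_in (a point): Scoop tray, a shallow grey tray fixed to the bench, 84 x 74 inside (x by y), walls 4 thick and 12 high, floor 4 above the bench. This point: middle of its floor. Own x points to where the scoop's nose points.
- scoop_grip (a point): Scoop: slippery aluminium pan 62 long, 58 wide at the open nose, 2 thick; sides 24 high, sloping down over the front 25; raised black grip behind; 0.12 kg. This point: centre of the grip, a level bar 76 long, 18 wide, 16 high. Own x points to the nose, z up. From here the pan's middle is 69, its nose edge 100 and its back wall 38 ahead; the pan's underside is 60 below.
- scoop_pan (a point): Middle of the scoop's pan, 12 above its underside; axes as scoop_grip. It lies 69 ahead and 48 below scoop_grip.
- carrier1_center (a point): Sensor carrier: aluminium foot 46 x 34 x 6 (x by y by height) with a black body 30 x 20 on it, whole height 34, 45 g. This point: centre of the foot's outline, half-way up (17 above the underside). Own x points to the front, the end with the brass pressure port; the body reaches from 21 behind to 9 ahead of this point, the port stands on the front. z up. On the bench mat (2 thick) at the start; may be absent.
- carrier2_center (a point): Sensor carrier: aluminium foot 46 x 34 x 6 (x by y by height) with a black body 30 x 20 on it, whole height 34, 45 g. This point: centre of the foot's outline, half-way up (17 above the underside). Own x points to the front, the end with the brass pressure port; the body reaches from 21 behind to 9 ahead of this point, the port stands on the front. z up. On the bench mat (2 thick) at the start; may be absent.
- carrier3_center (a point): Sensor carrier: aluminium foot 46 x 34 x 6 (x by y by height) with a black body 30 x 20 on it, whole height 34, 45 g. This point: centre of the foot's outline, half-way up (17 above the underside). Own x points to the front, the end with the brass pressure port; the body reaches from 21 behind to 9 ahead of this point, the port stands on the front. z up. On the bench mat (2 thick) at the start; may be absent.
- carrier4_center (a point): Sensor carrier: aluminium foot 46 x 34 x 6 (x by y by height) with a black body 30 x 20 on it, whole height 34, 45 g. This point: centre of the foot's outline, half-way up (17 above the underside). Own x points to the front, the end with the brass pressure port; the body reaches from 21 behind to 9 ahead of this point, the port stands on the front. z up. On the bench mat (2 thick) at the start; may be absent.
- capsule1_center (a point): White desiccant capsule, a rod with round ends, 22 long, 15 across, 10 g; this point: its centre. Loose in the tub at the start.
- capsule2_center (a point): White desiccant capsule, a rod with round ends, 22 long, 15 across, 10 g; this point: its centre. Loose in the tub at the start.
- capsule3_center (a point): White desiccant capsule, a rod with round ends, 22 long, 15 across, 10 g; this point: its centre. Loose in the tub at the start.
- capsule4_center (a point): White desiccant capsule, a rod with round ends, 22 long, 15 across, 10 g; this point: its centre. Loose in the tub at the start.
- capsule5_center (a point): White desiccant capsule, a rod with round ends, 22 long, 15 across, 10 g; this point: its centre. Loose in the tub at the start.
- capsule6_center (a point): White desiccant capsule, a rod with round ends, 22 long, 15 across, 10 g; this point: its centre. Loose in the tub at the start.
There are look-alikes about, which are no part of the job. Leave any orange or pink look-alike of the part that bears lid alone.

How it is judged (in metres and radians):
On the way, in this order (a step that is already met when the one before it is completed fails the run):
1. every carrier is fully inside the magazine channel, port downhill (x of carrier1_center in the frame of tube between 0.021 and 0.2 m and y of carrier1_center in the frame of tube between -0.006 and 0.006 m and z of carrier1_center in the frame of tube between 0.008 and 0.026 m and x of tube_end in the frame of carrier1_center above 0 m and angle between the x axis of each of carrier1_center, carrier2_center, carrier3_center, carrier4_center and the x axis of tube, either way round below 0.15 rad and angle between each of carrier1_center, carrier2_center, carrier3_center, carrier4_center's own z axis and vertical below 0.6 rad and x of carrier2_center in the frame of tube between 0.021 and 0.2 m and y of carrier2_center in the frame of tube between -0.006 and 0.006 m and z of carrier2_center in the frame of tube between 0.008 and 0.026 m and x of tube_end in the frame of carrier2_center above 0 m and x of carrier3_center in the frame of tube between 0.021 and 0.2 m and y of carrier3_center in the frame of tube between -0.006 and 0.006 m and z of carrier3_center in the frame of tube between 0.008 and 0.026 m and x of tube_end in the frame of carrier3_center above 0 m and x of carrier4_center in the frame of tube between 0.021 and 0.2 m and y of carrier4_center in the frame of tube between -0.006 and 0.006 m and z of carrier4_center in the frame of tube between 0.008 and 0.026 m and x of tube_end in the frame of carrier4_center above 0 m), for 0.2 s.
2. the gate is shut behind the carriers (all of step 1 and value of joint gate below 0.005 m), for 0.2 s.
3. at least three capsules are in the cartridge ((distance between each of capsule1_center, capsule2_center, capsule3_center and cartridge_in below 0.05 m or distance between each of capsule1_center, capsule2_center, capsule4_center and cartridge_in below 0.05 m or distance between each of capsule1_center, capsule2_center, capsule5_center and cartridge_in below 0.05 m or distance between each of capsule1_center, capsule2_center, capsule6_center and cartridge_in below 0.05 m or distance between each of capsule1_center, capsule3_center, capsule4_center and cartridge_in below 0.05 m or distance between each of capsule1_center, capsule3_center, capsule5_center and cartridge_in below 0.05 m or distance between each of capsule1_center, capsule3_center, capsule6_center and cartridge_in below 0.05 m or distance between each of capsule1_center, capsule4_center, capsule5_center and cartridge_in below 0.05 m or distance between each of capsule1_center, capsule4_center, capsule6_center and cartridge_in below 0.05 m or distance between each of capsule1_center, capsule5_center, capsule6_center and cartridge_in below 0.05 m or distance between each of capsule2_center, capsule3_center, capsule4_center and cartridge_in below 0.05 m or distance between each of capsule2_center, capsule3_center, capsule5_center and cartridge_in below 0.05 m or distance between each of capsule2_center, capsule3_center, capsule6_center and cartridge_in below 0.05 m or distance between each of capsule2_center, capsule4_center, capsule5_center and cartridge_in below 0.05 m or distance between each of capsule2_center, capsule4_center, capsule6_center and cartridge_in below 0.05 m or distance between each of capsule2_center, capsule5_center, capsule6_center and cartridge_in below 0.05 m or distance between each of capsule3_center, capsule4_center, capsule5_center and cartridge_in below 0.05 m or distance between each of capsule3_center, capsule4_center, capsule6_center and cartridge_in below 0.05 m or distance between each of capsule3_center, capsule5_center, capsule6_center and cartridge_in below 0.05 m or distance between each of capsule4_center, capsule5_center, capsule6_center and cartridge_in below 0.05 m)), for 0.2 s.
4. the cartridge lid is shut on them ((distance between each of capsule1_center, capsule2_center, capsule3_center and cartridge_in below 0.05 m or distance between each of capsule1_center, capsule2_center, capsule4_center and cartridge_in below 0.05 m or distance between each of capsule1_center, capsule2_center, capsule5_center and cartridge_in below 0.05 m or distance between each of capsule1_center, capsule2_center, capsule6_center and cartridge_in below 0.05 m or distance between each of capsule1_center, capsule3_center, capsule4_center and cartridge_in below 0.05 m or distance between each of capsule1_center, capsule3_center, capsule5_center and cartridge_in below 0.05 m or distance between each of capsule1_center, capsule3_center, capsule6_center and cartridge_in below 0.05 m or distance between each of capsule1_center, capsule4_center, capsule5_center and cartridge_in below 0.05 m or distance between each of capsule1_center, capsule4_center, capsule6_center and cartridge_in below 0.05 m or distance between each of capsule1_center, capsule5_center, capsule6_center and cartridge_in below 0.05 m or distance between each of capsule2_center, capsule3_center, capsule4_center and cartridge_in below 0.05 m or distance between each of capsule2_center, capsule3_center, capsule5_center and cartridge_in below 0.05 m or distance between each of capsule2_center, capsule3_center, capsule6_center and cartridge_in below 0.05 m or distance between each of capsule2_center, capsule4_center, capsule5_center and cartridge_in below 0.05 m or distance between each of capsule2_center, capsule4_center, capsule6_center and cartridge_in below 0.05 m or distance between each of capsule2_center, capsule5_center, capsule6_center and cartridge_in below 0.05 m or distance between each of capsule3_center, capsule4_center, capsule5_center and cartridge_in below 0.05 m or distance between each of capsule3_center, capsule4_center, capsule6_center and cartridge_in below 0.05 m or distance between each of capsule3_center, capsule5_center, capsule6_center and cartridge_in below 0.05 m or distance between each of capsule4_center, capsule5_center, capsule6_center and cartridge_in below 0.05 m) and value of joint lid below 0.06 rad), for 0.2 s.
At the end, for the whole second after the job is handed in: Carriers present: centre 21 mm or more past the mouth, within 6 mm of the middle line, within 0.15 rad, ports downhill. Gate within 5 mm and lid within 0.06 rad of shut. Three or more capsules in the cartridge, the rest in the tub. Scoop in its tray within 25 mm and 0.12 rad of level (all of step 2 and all of step 4 and (distance between capsule1_center and cartridge_in below 0.05 m or (x of capsule1_center in the frame of tub_floor between -0.072 and 0.072 m and y of capsule1_center in the frame of tub_floor between -0.036 and 0.036 m)) and (distance between capsule2_center and cartridge_in below 0.05 m or (x of capsule2_center in the frame of tub_floor between -0.072 and 0.072 m and y of capsule2_center in the frame of tub_floor between -0.036 and 0.036 m)) and (distance between capsule3_center and cartridge_in below 0.05 m or (x of capsule3_center in the frame of tub_floor between -0.072 and 0.072 m and y of capsule3_center in the frame of tub_floor between -0.036 and 0.036 m)) and (distance between capsule4_center and cartridge_in below 0.05 m or (x of capsule4_center in the frame of tub_floor between -0.072 and 0.072 m and y of capsule4_center in the frame of tub_floor between -0.036 and 0.036 m)) and (distance between capsule5_center and cartridge_in below 0.05 m or (x of capsule5_center in the frame of tub_floor between -0.072 and 0.072 m and y of capsule5_center in the frame of tub_floor between -0.036 and 0.036 m)) and (distance between capsule6_center and cartridge_in below 0.05 m or (x of capsule6_center in the frame of tub_floor between -0.072 and 0.072 m and y of capsule6_center in the frame of tub_floor between -0.036 and 0.036 m)) and horizontal distance between scoop_pan and tray_in below 0.025 m and angle between scoop_pan's own z axis and vertical below 0.12 rad and height (world z) of scoop_pan below 0.03 m); the robot touches nothing.
It fails at once if a capsule is touched with the fingers (contact force between the fingers and capsule1 above 1 N or contact force between the fingers and capsule2 above 1 N or contact force between the fingers and capsule3 above 1 N or contact force between the fingers and capsule4 above 1 N or contact force between the fingers and capsule5 above 1 N or contact force between the fingers and capsule6 above 1 N).
It fails at once if the washbottle is disturbed (moved over 30 mm) (distance of washbottle from where it was at the start of the episode above 0.03 m).
It fails at once if the beaker is disturbed (moved over 30 mm) (distance of beaker from where it was at the start of the episode above 0.03 m).
It fails at once if the jar is disturbed (moved over 30 mm) (distance of jar from where it was at the start of the episode above 0.03 m).
Of carrier1, carrier2, carrier3, carrier4 only 2 to 4 are there at a start; the rules pass over those that are not, and their reading is None.
At some moment in a run one of carrier1, carrier2, carrier3, carrier4 may be knocked a few centimetres aside while the robot is not near it.
It also fails if it takes over 210 s, if anything falls off the work surface, if the arm or the gripper's body presses on something with over 40 N, if the wrist force passes 120 N, or if a joint passes its speed limit or range.

## Working session

There is one attempt and no reset: what is moved stays moved. The work goes in short steps, Python scripts to look and compute and a tool call to move; the robot and the scene stay as the last step left them, time stands still between calls to the robot, and variables do not carry over. Pictures are saved under pics/ and viewed, and the job is handed in when it is done.

Besides the shell and the picture viewer there is one more tool, called after "Request:" as a command line: name --argument value ..., lists and objects as JSON in quotes. drive_tool: Moves the arm, as the interface text tells. Its arguments: {"type":"object","properties":{"increments":{"type":"array"},"squeeze":{"type":"number"}},"required":["increments"]}

```bash
ls; mkdir -p pics
cat > h.py <<'E'
import numpy as np, cv2
from plant import sensors, cams, workorder, manip
def snap(n,fn=None):
    s=cams.snapshot(n)
    if fn: cv2.imwrite('pics/'+fn,s['img'][:,:,::-1])
    return s
def pix2w(s,u,v,z=None):
    K=s['camera_matrix'];T=s['pose']
    d=s['z_map'][int(round(v)),int(round(u))] if z is None else z
    p=np.array([(u-K[0,2])/K[0,0]*d,(v-K[1,2])/K[1,1]*d,d,1])
    return (T@p)[:3]
def cloud(s):
    K=s['camera_matrix'];T=s['pose'];d=s['z_map']
    v,u=np.mgrid[0:d.shape[0],0:d.shape[1]]
    P=np.stack([(u-K[0,2])/K[0,0]*d,(v-K[1,2])/K[1,1]*d,d],-1)
    return P@T[:3,:3].T+T[:3,3]
def ray_at_z(s,u,v,z):
    K=s['camera_matrix'];T=s['pose']
    r=T[:3,:3]@np.array([(u-K[0,2])/K[0,0],(v-K[1,2])/K[1,1],1]);o=T[:3,3]
    return o+r*(z-o[2])/r[2]
E
cat > a.py <<'E'
from h import *
np.set_printoptions(precision=4,suppress=True)
o=sensors.get_obs()
for k in o: print(k,np.array(o[k]))
for n in ('scene','top'):
    s=snap(n,n+'0.png')
    print(n,s['camera_matrix'],s['pose'],s['shot'])
    for nm in ['tube','gate_tab','lid','cartridge_in','tub_floor','tray_in','scoop_grip','scoop_pan','carrier1_center','capsule1_center','tube_end','lid_hinge','gate']:
        try:
            r=cams.find_in(s,nm); print(nm,[(round(q['position'][0]*560),round(q['position'][1]*420),round(q['confidence'],2)) for q in r][:8])
        except Exception as e: print(nm,e)
print(manip.__dict__ if hasattr(manip,'__dict__') else dir(manip))
E
python3 a.py
```

```text
pics
time 0.0
joints [-77.7558  27.3749   1.2811  89.1818  -0.6598  63.5581  -4.7615]
qvel [-0.02    0.0317 -0.0936 -0.0224 -0.0374 -0.0094  0.0063]
joint_torque [ -0.0002 -59.6452   1.6073 -28.1199   0.0123   0.0094  -0.    ]
ee_pos [0.2133 0.6398 0.2413]
tcp_rot [[-0.0005 -0.9487  0.3163]
 [-0.0018  0.3163  0.9487]
 [-1.     -0.0001 -0.0019]]
force [-0.3267  0.3498 -0.1833]
wrist_torque [-0.0037 -0.0317  0.0269]
width 0.08527225656750848
scene [[405.4411   0.     273.7417]
 [  0.     405.4411 211.9942]
 [  0.       0.       1.    ]] [[-0.8627  0.3782 -0.3356  0.8327]
 [ 0.5053  0.6192 -0.6011  0.5761]
 [-0.0195 -0.6882 -0.7253  0.8295]
 [ 0.      0.      0.      1.    ]] 1
tube [(227, 275, 0.97)]
gate_tab [(290, 231, 0.62), (258, 278, 0.48)]
lid [(295, 186, 0.98), (421, 272, 0.78), (275, 223, 0.56)]
cartridge_in [(298, 190, 0.84), (290, 231, 0.66), (424, 277, 0.64)]
tub_floor [(201, 182, 0.9), (276, 223, 0.67)]
tray_in [(236, 170, 0.88)]
scoop_grip [(247, 171, 0.58), (228, 274, 0.5)]
scoop_pan [(249, 169, 0.57)]
carrier1_center [(357, 313, 0.81)]
capsule1_center []
tube_end [(227, 
[... 196 characters left out ...]
] [[ 0.0063 -0.9932  0.1163  0.4006]
 [-1.     -0.0071 -0.0065  0.0118]
 [ 0.0073 -0.1162 -0.9932  1.078 ]
 [ 0.      0.      0.      1.    ]] 2
tube []
gate_tab [(214, 164, 0.52), (163, 238, 0.42)]
lid [(157, 322, 0.56), (279, 222, 0.5), (417, 240, 0.44)]
cartridge_in [(275, 241, 0.77), (336, 285, 0.65), (159, 323, 0.58)]
tub_floor [(402, 183, 0.7)]
tray_in [(420, 241, 0.82)]
scoop_grip [(403, 248, 0.96), (122, 246, 0.16)]
scoop_pan [(406, 248, 0.67), (431, 189, 0.46)]
carrier1_center [(162, 237, 0.68)]
capsule1_center [(214, 249, 0.68), (416, 241, 0.38)]
tube_end [(248, 147, 0.76)]
lid_hinge [(278, 222, 0.74), (335, 283, 0.72), (158, 326, 0.72)]
gate [(213, 161, 0.65), (404, 248, 0.56)]
{}
```

```bash
cat > b.py <<'E'
from h import *
np.set_printoptions(precision=4,suppress=True)
s=snap('top');P=cloud(s);np.savez('top.npz',P=P,img=s['img'])
s2=snap('scene');P2=cloud(s2);np.savez('scene.npz',P=P2,img=s2['img'])
def crop(s,u0,u1,v0,v1,f,fn): cv2.imwrite('pics/'+fn,cv2.resize(s['img'][v0:v1,u0:u1,::-1],None,fx=f,fy=f,interpolation=cv2.INTER_CUBIC))
crop(s,80,320,110,280,3.3,'t_left.png')
crop(s,300,460,150,320,3.5,'t_right.png')
crop(s2,160,440,150,390,2.5,'s_mid.png')
E
python3 b.py
cat > c.py <<'E'
from h import *
np.set_printoptions(precision=1,suppress=True,linewidth=250)
d=np.load('top.npz');P=d['P']
print('bench z',np.median(P[300:310,100:130,2]), P[250,400])
# mat, height
print('mat',P[210,200])
# tube points higher than 15mm region
sub=P[112:185,195:318]
m=sub[...,2]>0.012
X=sub[m]*1000
print(X.shape,X.min(0),X.max(0))
# print height map
for v in range(114,184,3):
    print(v,' '.join('%4d'%int(round(P[v,u,2]*1000)) for u in range(196,318,4)))
E
python3 c.py
```

```text
bench z -0.0005093764171284487 [ 0.4 -0.3  0.1]
mat [0.5 0.2 0. ]
(2796, 3) [400.6 -70.8  12.1] [ 767.   170.1 1078. ]
114    0   -2    2    3    1    6   12    8   -1    2   -4    1    1    0    1   -3   -3   -1    0    1    0    2    0    1    4    0   -3    3   -3    0   -2
117    1   -1    1    0   -1    0   -4    1    1   -2   -1    1    1   -2    3    2    3   -1   -2    3   -2    0    1   -1    0   -1    2   -1    0    0   -1
120   -2   -5    0  136  136   -2    2    1   -1    2   -1   -3   -2   -1   -2    0   -1    1   -1    4    1    1    5    1   -4    1    3    3   -3    2    0
123    1   -6  132  129  123  134  129   -1    2   -1    0   -4    0    2    0   -2   -5   -2    0   -5    0    0   -1   -1    0   -1    1   -6   -1   -3   -4
126    2    2  134  128  127  121  122  116  123   -2    0    0    0    3   -2   -2   -1    1    4   -4    2   -1   -2    1    1    0    1   -1   -2   -2    0
129    0    2  134  129  127  121  116  116  122  117  116    0    4   -2   -1    0    1    1    1    1    2    2    1   -4    1    2   -2    0    1   -5   -1
132   -7   -1  133  127  12
[... 2134 characters left out ...]
   8    6    6    8    7    6    7   22   25   34    0    4    2
174    4    3    4    3    1    1    3    1    3   -1    3   -5   -4    4    0   -1   -2    0   -1   -2    1    2    7    9    6    8    7    7    1    1   -1
177    1    1    4   -2   -1    5    0    3   -1   -2   -1    1    1    0    3   -4   -2   -2   -3    0    1   -1    1   -1    0    2    6    9   -1   -1   -1
180    1   -1    0    4    2   -2    3    1    4    3    2    2    1    3    1    0   -2    1    0    2    0    3   -4   -4    1    2   -1   -3   -1   -2    1
183    2    3    3    0    1    0    4   -1    2    0    6    1    0   -3   -2   -5   -1    3   -1    0   -2    1   -4   -2    0    0   -1   -1   -1   -3    0
```

```bash
cat > d.py <<'E'
from h import *
from scipy.optimize import differential_evolution,minimize
np.set_printoptions(precision=2,suppress=True,linewidth=250)
d=np.load('top.npz');P=d['P']
sub=P[110:180,190:320].reshape(-1,3); X=sub[(sub[:,2]>0.0)&(sub[:,2]<.16)]
a=np.radians(25)
def frame(yaw,x,y,z=0.115):
    ex=np.array([np.cos(a)*np.cos(yaw),np.cos(a)*np.sin(yaw),-np.sin(a)])
    ey=np.array([-np.sin(yaw),np.cos(yaw),0]); ez=np.cross(ex,ey)
    return np.c_[ex,ey,ez],np.array([x,y,z])
def loc(p):
    R,o=frame(p[0],p[1],p[2],p[3]);return (X-o)@R
def cost(p):
    q=loc(p)*1000
    x,y,z=q.T; ay=abs(y)
    chan=(x>4)&(x<198)&(ay<19); lead=(x>-42)&(x<-14)&(ay<17)
    exp=np.where((ay<11)|lead,0,p[4])
    r=np.clip(abs(z-exp),0,10)
    use=(chan|lead)
    return (np.where(use,r-10,0)).sum()
b=[(-2.1,-1.4),(.5,.68),(.04,.16),(.110,.120),(10,14)]
r=differential_evolution(cost,b,seed=0,maxiter=300,popsize=20,tol=1e-8)
print(r.x[:4]*[57.2958,1000,1000,1000],r.x[4],r.fun)
q=loc(r.x)*1000
# boundaries
m=(abs(q[:,2])<5)&(abs(q[:,1])<10); print('floor x range',np.sort(q[m,0])[[0,3,-4,-1]])
m=(abs(q[:,2]-12)<4)&(q[:,0]>20)&(q[:,0]<190)&(abs(q[:,1])<30); print('lip y hist',np.histogram(q[m,1],bins=np.arange(-26,27,2)))
m=(abs(q[:,2]-12)<4)&(abs(q[:,1])>10)&(abs(q[:,1])<22); print('lip x', np.histogram(q[m,0],bins=np.arange(-60,230,5)))
m=(q[:,0]<-10)&(q[:,0]>-40)&(abs(q[:,2])<30); print('lead', np.histogram(q[m&(q[:,2]>6),1],bins=np.arange(-80,30,3)))
m=(q[:,0]>195)&(abs(q[:,1])<15)&(q[:,2]>-10); print(q[m][:40])
m=(q[:,0]>-30)&(q[:,0]<20)&(q[:,1]<-25)&(q[:,2]>-10); print('gate',q[m][::4])
np.save('tube.npy',r.x)
E
python3 d.py
```

```text
[-101.37  679.81  128.09  115.86] 11.084842440666993 -12419.290841800994
floor x range [-42.21 -41.26 208.7  256.33]
lip y hist (array([14, 58, 65, 58, 61, 53, 68, 21,  0,  0,  0,  0,  0,  0,  0,  0,  0,  0, 53, 63, 56, 54, 64, 57, 39,  2]), array([-26, -24, -22, -20, -18, -16, -14, -12, -10,  -8,  -6,  -4,  -2,   0,   2,   4,   6,   8,  10,  12,  14,  16,  18,  20,  22,  24,  26]))
lip x (array([ 0,  0,  0,  0,  0,  1,  3,  3,  4,  7,  6,  1, 10, 23, 21, 22, 22, 20, 25, 22, 21, 21, 23, 22, 21, 17, 22, 21, 20, 20, 19, 21, 17, 20, 21, 17, 18, 23, 17, 18, 21, 20, 20, 17, 20, 17, 18, 20, 16, 16, 18, 20, 18, 17, 13,  0,  0]), array([-60, -55, -50, -45, -40, -35, -30, -25, -20, -15, -10,  -5,   0,   5,  10,  15,  20,  25,  30,  35,  40,  45,  50,  55,  60,  65,  70,  75,  80,  85,  90,  95, 100, 105, 110, 115, 120, 125, 130, 135, 140, 145, 150, 155, 160, 165, 170, 175,
       180, 185, 190, 195, 200, 205, 210, 215, 220, 225]))
lead (array([ 5,  2,  0,  0,  0,  0,  0,  0,  0,  0,  0,  0,  0,  0,  0,  0,  0,  9, 17,  7,  0,  0,  0,  0,  0,  0,  0,  0,  0,  0,  0,  0,  3, 17, 16,  1]), array
[... 1727 characters left out ...]
13]
 [ -0.43 -51.51  11.4 ]
 [ -3.41 -53.15   0.28]
 [ -8.86 -56.75  -1.69]
 [ -3.11 -56.47   9.08]
 [ -6.35 -58.34  -1.18]
 [ -1.08 -58.4   11.3 ]
 [ -4.61 -60.52   2.27]
 [ -9.47 -63.66  -1.92]
 [ -2.63 -62.5    4.73]
 [ -7.44 -65.61   0.43]
 [ -1.58 -65.17  10.65]
 [ -4.62 -66.97  -0.25]
 [  3.71 -64.72   0.89]
 [ -4.39 -70.22   8.83]
 [ -9.31 -72.46  -3.23]
 [ -9.07 -76.01  28.19]
 [-11.65 -77.53  15.88]
 [ -5.66 -76.87  25.06]
 [-11.01 -79.49  15.29]
 [ -6.56 -79.88  30.16]
 [  3.76 -76.21  23.3 ]
 [ -8.52 -80.17   7.64]
 [ -3.22 -79.98  19.6 ]
 [  3.24 -78.95  26.87]
 [ -6.29 -81.06   0.99]
 [  0.37 -79.95   8.13]
 [  5.22 -80.02  21.52]
 [ -0.91 -81.56  -1.24]
 [  2.37 -82.66  -3.58]]
```

```bash
cat > e.py <<'E'
from h import *
d=np.load('top.npz');img=d['img'];P=d['P']
for (v,u) in [(247,123),(240,165),(249,216),(190,138)]:
    print(u,v)
    for r in range(v-13,v+14,1): print(' '.join('%3d'%img[r,c].mean() for c in range(u-14,u+15)))
    break
c=img[235:260,108:138][...,:];cv2.imwrite('pics/c0.png',cv2.resize(c[:,:,::-1],None,fx=20,fy=20,interpolation=cv2.INTER_NEAREST))
print((P[235:260,108:138,2]*1000).astype(int))
E
python3 e.py
```

```text
123 247
 22  21  22  20  19  20  21  21  18  21  17  19  20  21  20  20  21  20  19  20  19  22  20  19  21  20  20  21  20
 20  19  19  19  18  17  19  21  20  20  18  19  20  18  20  19  17  15  15  14  16  18  16  19  21  20  19  21  21
 21  21  21  19  20  20  21  18  21  17  19  17  17  21  18  25  41  76  96  79  95  17  19  20  21  19  21  22  18
 19  20  19  19  22  19  20  22  25  23  22  19  21  26   4  40  75 140 170 144 178  23  17  21  22  19  18  21  23
 17  20  20  22  19  13  27  34  37  41  42  43  42  44   0   0   0  14  63  30 163  23  17  20  20  20  20  20  19
 21  19  18  17  20  17  37  34  33  42  42  55  45  47   0   3   1   6  80  62 185  34  15  22  19  21  21  21  23
 17  21  21  22  19  16  40  66  74  86  86 104  72  44   0   3   4   9  80  80 184  39  16  20  21  21  21  18  20
 20  19  18  20  20  13  41 117 141 138 136 137  97  44   0   5   4   7  78  81 183  52  13  19  23  23  23  23  23
 19  19  19  20  19  16  39  91 138 134 131 134 118  44   2   2   4   4  60  82 172  57  13  21  21  20  18  20  21
 20  20  19  20  16  19  38  91 138 134 131 133 
[... 5265 characters left out ...]
 10    5    9    5    5    8    7    6    1    5    1    2
     0    1]
 [   0    0    0    0    2    1    2    0    2    9    9    3    7   10
     7 1077    8    6    7   10    8    5    0    0    0    7    1    3
     0    0]
 [   0    2    2   -1    4    1    1    1   -1    3    6    6    7    5
     4   -2    1    2    1    0    0    0    2    3    2    2    1    0
     0    0]
 [   3    2    0    2    2    2    1    1    2    1    1    4    0    3
     4    2    0    2    0    1    3   -1    5    2    0    4    1    1
     3    0]
 [   4   -1    1    4    1    3    1    1    4    5    2    2    0    0
     3    2    2    0    4    0    1    0    1    0    1    0    1    2
     2    5]]
```

```bash
cat > carr.py <<'E'
from h import *
from scipy.optimize import minimize
def rect_sd(q,x0,x1,y0,y1):
    c=np.array([(x0+x1)/2,(y0+y1)/2]);h=np.array([(x1-x0)/2,(y1-y0)/2])
    d=abs(q-c)-h
    return np.hypot(*np.maximum(d,0).T)+np.minimum(d.max(1),0)   # + outside
def find_carriers(s,zoff=0.0,region=(0.3,0.68,0.05,0.5),verbose=False):
    P=cloud(s);img=s['img'].astype(int)
    xy=P[...,:2]; z=P[...,2]
    reg=(P[...,0]>region[0])&(P[...,0]<region[1])&(P[...,1]>region[2])&(P[...,1]<region[3])
    brass=(img[...,0]-img[...,2]>35)&(img[...,0]>70)&reg&(z<.05)&(z>.004)
    body=(z>.030)&(z<.042)&reg
    n,lab,st,ce=cv2.connectedComponentsWithStats(body.astype(np.uint8))
    out=[]
    for i in range(1,n):
        if not 40<st[i,4]<250: continue
        pts=P[lab==i]*1000; c=np.median(pts,0)
        near=(np.hypot(P[...,0]*1000-c[0],P[...,1]*1000-c[1])<55)&(z<.045)&(z>-.02)
        nb=brass&near
        if nb.sum()<4: continue
        X=P[near]*1000
        bc=P[nb][:,:2].mean(0)*1000
        yaw0=np.arctan2(*(bc-c[:2])[::-1])
        B=X[(X[:,2]>31)][:,:2];F=X[(X[:,2]>5)&(X[:,2]<11)][:,:2];G=X[(X[:,2]<3.5)][:,:2]
        def cost(p):
            t=p[2];R=np.array([[np.cos(t),-np.sin(t)],[np.sin(t),np.cos(t)]])
            l=lambda A:(A-p[:2])@R
            k=lambda v:np.minimum(np.maximum(v,0),4)
            return (k(rect_sd(l(B),-21,9,-10,10)).sum()+k(rect_sd(l(F),-23,23,-17,17)).sum()
                    +k(-rect_sd(l(G),-23,23,-17,17)).sum())
        best=None
        for dt in np.radians([-30,-15,0,15,30]):
            t=yaw0+dt;p0=[c[0]+6*np.cos(t),c[1]+6*np.sin(t),t]
            r=minimize(cost,p0,method='Nelder-Mead',options=dict(initial_simplex=np.array(p0)+np.array([[0,0,0],[4,0,0],[0,4,0],[0,0,.15]]),maxiter=400))
            if best is None or r.fun<best.fun: best=r
        out.append((best.x[0],best.x[1],np.degrees(best.x[2]),best.fun,np.degrees(yaw0),np.median(pts[:,2])))
    return out
if __name__=='__main__':
    for n in ('top','scene'):
        s=snap(n); print(n)
        for r in find_carriers(s): print(np.round(r,1))
E
python3 carr.py
```

```text
top
[572.2 334.4  47.2 157.7  46.4  35.1]
[455.7 268.2  75.1 283.6  75.3  35.4]
[ 439.1  365.3 -173.6  248.1 -174.4   35.6]
[434.7 144.4 -86.1 225.9 -85.2  35.7]
scene
[437.6 143.8 -85.7  89.5 -80.5  35.5]
[ 292.5  276.9 -173.  1005.7 -155.3   33.6]
[458.6 267.   75.8  77.   76.3  35.5]
[ 441.9  364.9 -172.3   90.9 -174.2   35.5]
[575.5 333.7  47.3 109.3  49.7  35.9]
```

```bash
sed -e "s/top.npz/scene.npz/" -e "s/sub=P\[.*reshape(-1,3)/sub=P.reshape(-1,3)/" -e "s/X=sub\[.*/X=sub[(sub[:,2]>0.0)\&(sub[:,2]<.16)\&(abs(sub[:,0]-.65)<.15)\&(abs(sub[:,1]-.05)<.17)]/" -e "s/tube.npy/tube_s.npy/" -e "/'gate'/d" -e "/abs(q\[:,1\])<15)/d" d.py > d2.py; python3 d2.py
```

```text
[-99.75 679.86 129.51 116.99] 11.121951314953447 -7606.666898971277
floor x range [-41.87 -40.74 276.1  278.35]
lip y hist (array([ 0, 13, 29, 28, 33, 31, 33, 24,  5,  0,  0,  0,  0,  0,  0,  0,  0,  0,  7, 28, 33, 30, 33, 33, 29, 11]), array([-26, -24, -22, -20, -18, -16, -14, -12, -10,  -8,  -6,  -4,  -2,   0,   2,   4,   6,   8,  10,  12,  14,  16,  18,  20,  22,  24,  26]))
lip x (array([ 0,  0,  0,  2,  1,  4,  3,  1,  4,  5,  2,  0,  5, 17, 12, 13, 10, 13, 13, 10, 14, 10,  9, 13, 13,  8, 11, 12, 11, 10, 12, 10,  8,  9, 13,  9,  7, 12,  8, 11, 10,  6,  8, 10, 11,  7,  8,  8, 11,  7,  6,  9,  4, 18, 11,  1,  0]), array([-60, -55, -50, -45, -40, -35, -30, -25, -20, -15, -10,  -5,   0,   5,  10,  15,  20,  25,  30,  35,  40,  45,  50,  55,  60,  65,  70,  75,  80,  85,  90,  95, 100, 105, 110, 115, 120, 125, 130, 135, 140, 145, 150, 155, 160, 165, 170, 175,
       180, 185, 190, 195, 200, 205, 210, 215, 220, 225]))
lead (array([ 0,  8, 11,  0,  0,  0,  0,  0,  0,  0,  0,  0,  0,  0,  0,  0,  0,  0,  1, 12, 11,  1,  0,  0,  0,  0,  0,  0,  0,  0,  0,  0,  0,  0,  4, 12]), array([-80, -77, -74, -71, -68, -65, -62, -59, -56, -53, -50, -47, -44, -41, -38, -35, -32, -29, -26, -23, -20, -17, -14, -11,  -8,  -5,  -2,   1,   4,   7,  10,  13,  16,  19,  22,  25,  28]))
```

```bash
cat > plan.py <<'E'
from h import *
np.set_printoptions(precision=4,suppress=True)
a=np.radians(25);YAW=-100.9;MOUTH=np.array([679.5,126.0,115.0])
def tube_R():
    y=np.radians(YAW)
    ex=np.array([np.cos(a)*np.cos(y),np.cos(a)*np.sin(y),-np.sin(a)]);ey=np.array([-np.sin(y),np.cos(y),0])
    return np.c_[ex,ey,np.cross(ex,ey)]
def T2w(p): return MOUTH+tube_R()@np.array(p,float)
def w2T(p): return tube_R().T@(np.array(p,float)-MOUTH)
def cur():
    o=sensors.get_obs();R=np.array(o['tcp_rot']);return np.array(o['ee_pos'])*1000,R,o
def psi(R): return np.degrees(np.arctan2(R[1,2],R[0,2]))
def rows(*targets,base=None):
    """targets: (x,y,z mm, psi deg or None). psi chosen as given relative to the shortest unless full"""
    p,R,o=cur(); 
    if base is not None: p=np.array(base[:3],float)
    ps=psi(R) if base is None else base[3]
    print('cur',p.round(1),'psi',round(ps,1),'j',np.round(o['joints'],0),'F',np.round(o['force'],1),'w',round(o['width']*1000,1),'t',o['time'])
    y=np.radians(ps);Z=np.array([np.cos(y),np.sin(y),0]);X=np.array([0,0,-1]);Y=np.cross(Z,X)
    for t in targets:
        d=np.array(t[:3])-p
        tn=0 if t[3] is None else -(t[3]-ps)/5
        print({'x':round(float(d@X)/60,3),'y':round(float(d@Y)/60,3),'z':round(float(d@Z)/60,3),'turn':round(tn,2)}, 'from',t)
E
python3 -c "
from plan import *
rows((435.8,150.1,120,4),(435.8,150.1,60,4))"
```

```text
cur [213.5 640.3 242.3] psi 71.6 j [-78.  27.   1.  89.  -1.  64.  -5.] F [-0.1  0.1 -0.7] w 85.2 t 1.6
{'x': 2.038, 'y': -6.099, 'z': -6.579, 'turn': np.float64(13.51)} from (435.8, 150.1, 120, 4)
{'x': 3.038, 'y': -6.099, 'z': -6.579, 'turn': np.float64(13.51)} from (435.8, 150.1, 60, 4)
```

Request:
drive_tool --increments '[{"x": 2.04,"y": -6.1,"z": -6.58,"turn": 13.5,"fingers": -0.2},{"x": 2.04,"y": -6.1,"z": -6.58,"turn": 13.5,"fingers": -0.2},{"x": 2.04,"y": -6.1,"z": -6.58,"turn": 13.5,"fingers": -0.2},{"x": 2.04,"y": -6.1,"z": -6.58,"turn": 13.5,"fingers": -0.2},{"x": 2.04,"y": -6.1,"z": -6.58,"turn": 13.5,"fingers": -0.2},{"x": 2.04,"y": -6.1,"z": -6.58,"turn": 13.5,"fingers": -0.2},{"x": 2.04,"y": -6.1,"z": -6.58,"turn": 13.5,"fingers": -0.2},{"x": 2.04,"y": -6.1,"z": -6.58,"turn": 13.5,"fingers": -0.2},{"x": 2.04,"y": -6.1,"z": -6.58,"turn": 13.5,"fingers": -0.2},{"x": 2.04,"y": -6.1,"z": -6.58,"turn": 13.5,"fingers": -0.2},{"x": 2.04,"y": -6.1,"z": -6.58,"turn": 13.5,"fingers": -0.2}]'

```text
time: 2.98
ee_pos: [0.4359, 0.1506, 0.1201]
tcp_rot: [[0.0, -0.071, 0.998], [0.001, 0.998, 0.071], [-1.0, 0.001, 0.0]]
force: [0.8, 0.1, 0.2]
width: 0.0514
```

```bash
python3 -c "
from plan import *
rows((435.8,150.1,33,4))
s=snap('top')
from carr import *
print(np.round(find_carriers(s),1))
cv2.imwrite('pics/t1.png',cv2.resize(s['img'][150:280,80:280,::-1],None,fx=4,fy=4))
"
```

```text
cur [435.9 150.6 120.1] psi 4.0 j [-46.  18.  22. 125. -11.  39. -12.] F [0.8 0.1 0.2] w 51.4 t 2.975
{'x': 1.451, 'y': -0.008, 'z': -0.003, 'turn': np.float64(0.01)} from (435.8, 150.1, 33, 4)
[[ 572.3  334.6   47.9  169.8   47.    35.3]
 [ 439.1  365.4 -172.6  129.  -173.6   35.3]]
```

Request:
drive_tool --increments '[{"x": 1.0,"fingers": -0.2},{"x": 1.45,"fingers": -0.2},{"x": 1.45,"fingers": -0.2},{"x": 1.45,"fingers": 0.3},{"x": 1.45,"fingers": 0.7},{"x": 1.45,"fingers": 0.7},{"x": 1.45,"fingers": 0.7},{"x": 1.45,"fingers": 0.7},{"x": 1.45,"fingers": 0.7}]' --squeeze 40

```text
schema error: expected keys x, y, z, turn, fingers
```

```bash
python3 -c "
from plan import *
rows()
s=snap('scene'); cv2.imwrite('pics/s1.png',cv2.resize(s['img'][200:330,220:400,::-1],None,fx=4,fy=4))
s=snap('top'); cv2.imwrite('pics/t1.png',cv2.resize(s['img'][150:280,80:280,::-1],None,fx=4,fy=4))
"
```

```text
cur [435.8 151.3 120.1] psi 4.2 j [-46.  18.  22. 125. -11.  39. -12.] F [-0.2 -0.4 -1.1] w 50.8 t 3.025
```

Request:
drive_tool --increments '[{"x": 1.0,"y": 0,"z": 0,"turn": 0,"fingers": -0.2},{"x": 1.45,"y": 0,"z": 0,"turn": 0,"fingers": -0.2},{"x": 1.45,"y": 0,"z": 0,"turn": 0,"fingers": -0.2},{"x": 1.45,"y": 0,"z": 0,"turn": 0,"fingers": 0.3},{"x": 1.45,"y": 0,"z": 0,"turn": 0,"fingers": 0.7},{"x": 1.45,"y": 0,"z": 0,"turn": 0,"fingers": 0.7},{"x": 1.45,"y": 0,"z": 0,"turn": 0,"fingers": 0.7},{"x": 1.45,"y": 0,"z": 0,"turn": 0,"fingers": 0.7}]' --squeeze 40

```text
time: 4.12
ee_pos: [0.4369, 0.1509, 0.0344]
tcp_rot: [[0.002, -0.071, 0.997], [0.002, 0.997, 0.071], [-1.0, 0.002, 0.003]]
force: [-2.6, 0.1, 6.4]
width: 0.0189
```

```bash
python3 -c "
from plan import *
rows()
s=snap('scene'); cv2.imwrite('pics/s2.png',cv2.resize(s['img'][200:330,220:400,::-1],None,fx=4,fy=4))
"
```

```text
cur [436.9 150.9  34.4] psi 4.1 j [-41.  28.  17. 127. -18.  27.  -6.] F [-2.6  0.1  6.4] w 18.9 t 4.125
```

```bash
python3 -c "
from plan import *
d=np.load('top.npz');P=d['P']*1000
for v,u in [(85,218),(95,215),(100,220),(105,222),(110,222),(130,143),(128,140),(75,338),(95,338)]: print(u,v,P[v,u].round(0))
hd=np.array([np.cos(np.radians(YAW)),np.sin(np.radians(YAW)),0])
w=T2w((-46,0,0));print('rear',w)
A=w+17*hd+[0,0,33]; print(A)
B=A+9.8*hd+[0,0,-9.7]
rows((436.9,150.9,190,4),(A[0],A[1],190,YAW+90),(A[0],A[1],A[2]+15,YAW+90),(*(A+[0,0,2]),YAW+90),(*B,YAW+90))
"
```

```text
218 85 [788. 135. 128.]
215 95 [775. 144. 103.]
220 100 [769. 135.  90.]
222 105 [765. 132.  68.]
222 110 [763. 136.  40.]
143 130 [707. 315.  58.]
140 128 [712. 322.  59.]
338 75 [ 851. -140.   43.]
338 95 [ 792. -136.   68.]
rear [687.3834 166.938  134.4404]
[684.1688 150.2447 167.4404]
cur [436.9 150.9  34.3] psi 4.1 j [-41.  28.  17. 127. -18.  27.  -6.] F [-1.3  0.6  7.1] w 19.0 t 4.175
{'x': -2.594, 'y': -0.0, 'z': 0.001, 'turn': np.float64(0.02)} from (436.9, 150.9, 190, 4)
{'x': -2.594, 'y': -0.304, 'z': 4.111, 'turn': np.float64(3.0)} from (np.float64(684.1687964030165), np.float64(150.2447159659629), 190, -10.900000000000006)
{'x': -2.468, 'y': -0.304, 'z': 4.111, 'turn': np.float64(3.0)} from (np.float64(684.1687964030165), np.float64(150.2447159659629), np.float64(182.4404400400722), -10.900000000000006)
{'x': -2.252, 'y': -0.304, 'z': 4.111, 'turn': np.float64(3.0)} from (np.float64(684.1687964030165), np.float64(150.2447159659629), np.float64(169.4404400400722), -10.900000000000006)
{'x': -2.057, 'y': -0.462, 'z': 4.068, 'turn': np.float64(3.0)} from (np.float64(682.3156610617156), np.float64(140.62152058153777), np.float64(157.7404400400722), -10.900000000000006)
```

Request:
drive_tool --increments '[{"x": -1.0,"y": 0,"z": 0,"turn": 0,"fingers": 0.7},{"x": -2.0,"y": 0,"z": 0,"turn": 0,"fingers": 0.7},{"x": -2.9,"y": 0,"z": 0,"turn": 0,"fingers": 0.7},{"x": -2.9,"y": -0.1,"z": 1.0,"turn": 1,"fingers": 0.7},{"x": -2.9,"y": -0.2,"z": 2.0,"turn": 2,"fingers": 0.7},{"x": -2.9,"y": -0.3,"z": 3.0,"turn": 3,"fingers": 0.7},{"x": -2.9,"y": -0.3,"z": 3.7,"turn": 3,"fingers": 0.7},{"x": -2.9,"y": -0.3,"z": 4.12,"turn": 3,"fingers": 0.7},{"x": -2.7,"y": -0.3,"z": 4.12,"turn": 3,"fingers": 0.7},{"x": -2.5,"y": -0.3,"z": 4.12,"turn": 3,"fingers": 0.7},{"x": -2.5,"y": -0.3,"z": 4.12,"turn": 3,"fingers": 0.7}]'

```text
time: 5.55
ee_pos: [0.6816, 0.1498, 0.1814]
tcp_rot: [[-0.003, 0.189, 0.982], [-0.0, 0.982, -0.189], [-1.0, -0.001, -0.003]]
force: [0.4, 0.4, 0.4]
width: 0.0187
```

```bash
cat > place.py <<'E'
from plan import *
hd=np.array([np.cos(np.radians(YAW)),np.sin(np.radians(YAW)),0])
w=T2w((-46,0,0))
A=w+17*hd+[0,0,33]
B=A+9.8*hd+[0,0,-9.7]
rows((*(A+[0,0,2]),YAW+90),(*B,YAW+90))
s=snap('scene'); cv2.imwrite('pics/pl.png',cv2.resize(s['img'][200:340,180:340,::-1],None,fx=4,fy=4))
E
python3 place.py
```

```text
cur [681.6 149.8 181.4] psi -10.9 j [-37.  35.  29.  90. -19.  60. -13.] F [0.4 0.4 0.4] w 18.7 t 5.55
{'x': 0.199, 'y': 0.016, 'z': 0.041, 'turn': np.float64(-0.0)} from (np.float64(684.1687964030165), np.float64(150.2447159659629), np.float64(169.4404400400722), -10.900000000000006)
{'x': 0.394, 'y': -0.147, 'z': 0.041, 'turn': np.float64(-0.0)} from (np.float64(682.3156610617156), np.float64(140.62152058153777), np.float64(157.7404400400722), -10.900000000000006)
```

Request:
drive_tool --increments '[{"x": 0.1,"y": 0.01,"z": 0.04,"turn": 0,"fingers": 0.7},{"x": 0.2,"y": 0.01,"z": 0.04,"turn": 0,"fingers": 0.7},{"x": 0.28,"y": -0.04,"z": 0.04,"turn": 0,"fingers": 0.7},{"x": 0.36,"y": -0.12,"z": 0.04,"turn": 0,"fingers": 0.7},{"x": 0.36,"y": -0.12,"z": 0.04,"turn": 0,"fingers": 0.7}]'

```text
time: 6.22
ee_pos: [0.6851, 0.1402, 0.1621]
tcp_rot: [[0.001, 0.191, 0.982], [-0.001, 0.982, -0.191], [-1.0, -0.001, 0.001]]
force: [-1.8, -2.9, 4.9]
width: 0.0189
```

```bash
python3 place.py
```

```text
cur [685.1 140.2 162.1] psi -11.0 j [-36.  37.  29.  91. -20.  58. -12.] F [-1.8 -2.9  4.9] w 18.9 t 6.225
{'x': -0.122, 'y': 0.161, 'z': -0.046, 'turn': np.float64(-0.03)} from (np.float64(684.1687964030165), np.float64(150.2447159659629), np.float64(169.4404400400722), -10.900000000000006)
{'x': 0.073, 'y': -0.002, 'z': -0.046, 'turn': np.float64(-0.03)} from (np.float64(682.3156610617156), np.float64(140.62152058153777), np.float64(157.7404400400722), -10.900000000000006)
```

Request:
drive_tool --increments '[{"x": 0.03,"y": 0,"z": -0.03,"turn": 0,"fingers": 0.4},{"x": 0.03,"y": 0,"z": -0.03,"turn": 0,"fingers": 0.2},{"x": 0.03,"y": 0,"z": -0.03,"turn": 0,"fingers": 0.05},{"x": -0.2,"y": 0,"z": 0,"turn": 0,"fingers": 0.0},{"x": -1.0,"y": 0,"z": 0,"turn": 0,"fingers": -0.1}]'

```text
time: 6.9
ee_pos: [0.6832, 0.1422, 0.2199]
tcp_rot: [[-0.005, 0.189, 0.982], [-0.002, 0.982, -0.19], [-1.0, -0.002, -0.005]]
force: [0.6, 0.2, 0.7]
width: 0.047
```

```bash
python3 place.py; python3 -c "
from h import *
from carr import *
s=snap('top'); cv2.imwrite('pics/t2.png',cv2.resize(s['img'][100:280,80:320,::-1],None,fx=3,fy=3)); print(np.round(find_carriers(s),1))"
```

```text
cur [683.2 142.2 219.9] psi -10.9 j [-37.  33.  30.  88. -18.  64. -13.] F [0.6 0.2 0.7] w 47.0 t 6.9
{'x': 0.842, 'y': 0.135, 'z': -0.01, 'turn': np.float64(-0.0)} from (np.float64(684.1687964030165), np.float64(150.2447159659629), np.float64(169.4404400400722), -10.900000000000006)
{'x': 1.037, 'y': -0.028, 'z': -0.01, 'turn': np.float64(-0.0)} from (np.float64(682.3156610617156), np.float64(140.62152058153777), np.float64(157.7404400400722), -10.900000000000006)
[]
```

Request:
drive_tool --increments '[{"x": 0,"y": 0,"z": 0,"turn": 0,"fingers": -0.1},{"x": 0,"y": 0,"z": 0,"turn": 0,"fingers": -0.1}]'

```text
time: 7.25
ee_pos: [0.6841, 0.1422, 0.2206]
tcp_rot: [[-0.001, 0.19, 0.982], [-0.0, 0.982, -0.19], [-1.0, -0.0, -0.001]]
force: [-0.2, 0.7, 0.1]
width: 0.0468
```

```bash
python3 place.py; python3 -c "
from h import *
s=snap('top'); cv2.imwrite('pics/t2.png',cv2.resize(s['img'][100:180,190:320,::-1],None,fx=6,fy=6))
P=cloud(s)
for v in range(118,150,2): print(v,(P[v,205:255:2,2]*1000).astype(int))"
```

```text
cur [684.1 142.2 220.6] psi -10.9 j [-37.  33.  30.  88. -18.  63. -13.] F [-0.2  0.7  0.1] w 46.8 t 7.25
{'x': 0.852, 'y': 0.132, 'z': -0.024, 'turn': np.float64(-0.01)} from (np.float64(684.1687964030165), np.float64(150.2447159659629), np.float64(169.4404400400722), -10.900000000000006)
{'x': 1.047, 'y': -0.032, 'z': -0.024, 'turn': np.float64(-0.01)} from (np.float64(682.3156610617156), np.float64(140.62152058153777), np.float64(157.7404400400722), -10.900000000000006)
118 [298 299 291   0   1   0  -1  -2  -1   0   0  -2  -1   1   0   0   3   0
  -1   1  -2   0   1   0   0]
120 [279 292 289 139 136   1   0   0  -4   0   0   0   0  -1  -1  -1   0   0
   0   0   1   0  -1   4   4]
122 [280 288 289 130 133 137 130   0  -2   0  -2  -1   0   0   0   1  -1   1
   0  -4  -1   0  -5   0  -3]
124 [280 280 285 156 157 126 128 131 129  -1   0  -3   2  -2   3  -2   0   0
   0  -2   2   1   0  -2   3]
126 [273 275 128 157 162 160 156 157 159 157 121 121 117   0   0  -1   1   1
  -3  -3  -1   0   0  -2  -1]
128 [269 269 257 160 160 161 158 157 155 160 155 131 128 130 116 116   0   0
   1   2  
[... 389 characters left out ...]
 131 130 129 104 104 101  98
  98 107 106 103  97  96  95]
138 [266 128 129 133 131 131 130 129 132 137 131 131 127 107 100 101  99  96
  95  94  92  94  98  97  97]
140 [262 128 123 123 127 134 130 130 131 130 130 130 129 105 103 100  97  98
  94  90  91  89  91  88  85]
142 [136 136 137 134 135 133 119 115 113 130 131 131 129 104 101 101  97  96
  96  94  91  91  91  88  84]
144 [  0   0   1   2 124 124 129 114 117 126 120 121 117 115 113 109  99  97
  91  91  91  89  88  86  83]
146 [  0   1  -1   3   0 120 120 125 120 122 121 117 116 113 111 113 111 109
 105  90  90  86  87  83  82]
148 [  3  -2   2  -1 115 117 123 121 105 104 110 113 114 116 113 108 109 107
 104 102 102  98  86  84  81]
```

```bash
python3 -c "
from plan import *
s=snap('top');P=cloud(s)*1000
reg=P[118:150,205:250].reshape(-1,3)
b=reg[(reg[:,2]>152)&(reg[:,2]<168)]
r=cv2.minAreaRect(b[:,:2].astype(np.float32));print('body top',r,len(b)); 
from scipy.linalg import lstsq
A=np.c_[b[:,:2],np.ones(len(b))];print('plane',lstsq(A,b[:,2])[0])
c=np.array([*r[0],158.5]);print('c tube',w2T(c), b.mean(0))
L=(reg-MOUTH)@tube_R()
f=reg[(reg[:,2]>124)&(reg[:,2]<133)]; lf=(f-MOUTH)@tube_R(); 
print(np.c_[f,lf].round(0)[::6])
"
```

```text
body top ((679.1728515625, 129.16619873046875), (33.49673843383789, 20.40826416015625), 79.41204071044922) 139
plane [  0.0493   0.0405 119.947 ]
c tube [-21.1456  -0.92    38.1366] [678.9602 130.0181 158.6982]
[[706. 137. 133. -22.  24.   9.]
 [703. 146. 127. -27.  20.   0.]
 [702. 133. 131. -17.  21.  10.]
 [701. 129. 129. -12.  20.   9.]
 [699. 127. 126.  -9.  19.   8.]
 [698. 114. 125.   4.  20.  12.]
 [691. 113. 131.   3.  14.  19.]
 [689. 113. 131.   3.  12.  19.]
 [688. 113. 128.   4.  10.  17.]
 [684. 104. 132.  11.   9.  24.]
 [675. 149. 132. -27.  -9.   6.]
 [673. 149. 131. -26. -11.   5.]
 [674. 109. 128.  11.  -2.  19.]
 [672. 147. 129. -24. -12.   5.]
 [671. 134. 132. -13. -10.  12.]
 [672. 107. 127.  13.  -3.  20.]
 [669. 145. 130. -22. -14.   7.]
 [669. 130. 131.  -8. -11.  14.]
 [670. 111. 129.   9.  -7.  20.]
 [667. 151. 131. -27. -17.   5.]
 [666. 134. 132. -12. -14.  13.]
 [667. 122. 129.   0. -11.  16.]
 [668. 106. 129.  13.  -8.  22.]
 [664. 140. 132. -17. -18.  11.]
 [665. 124. 130.  -2. -14.  16.]
 [665. 110. 132.   9. -12.  23.]
 [664. 130. 126.  -6. -16.   9.]
 [663. 117. 128.   5. -14.  17.]
 [660. 147. 132. -22. -23.   8.]
 [660. 121. 132.   1. -18.  19.]
 [661. 108. 130.  13. -15.  22.]
 [658. 149. 131. -24. -26.   7.]
 [658. 132. 132.  -8. -22.  14.]
 [658. 108. 130.  13. -17.  22.]
 [656. 134. 129.  -9. -24.  12.]
 [649. 135. 124.  -6. -32.   7.]]
```

```bash
python3 -c "
from plan import *
hd=np.array([np.cos(np.radians(YAW)),np.sin(np.radians(YAW)),0])
A=T2w((-52,0,0))+17*hd+[0,0,32.5]
print(T2w((-45,0,0)))
rows((679.2,130,157,-10.9),(*A,-10.9),base=(684,142.2,220.4,-10.9))
"
```

```text
[687.212  166.0481 134.0178]
cur [684.  142.2 220.4] psi -10.9 j [-37.  33.  30.  88. -18.  63. -13.] F [ 0.5  0.2 -0.5] w 47.0 t 7.4
{'x': 1.057, 'y': -0.215, 'z': -0.04, 'turn': -0.0} from (679.2, 130, 157, -10.9)
{'x': 0.849, 'y': 0.223, 'z': -0.023, 'turn': -0.0} from (np.float64(685.1970684378658), np.float64(155.58445693315454), np.float64(169.47614961051636), -10.9)
```

Request:
drive_tool --increments '[{"x": 0.5,"y": -0.21,"z": -0.04,"turn": 0,"fingers": -0.1},{"x": 1.06,"y": -0.21,"z": -0.04,"turn": 0,"fingers": -0.1},{"x": 1.06,"y": -0.21,"z": -0.04,"turn": 0,"fingers": 0.3},{"x": 1.06,"y": -0.21,"z": -0.04,"turn": 0,"fingers": 0.7},{"x": 1.06,"y": -0.21,"z": -0.04,"turn": 0,"fingers": 0.7},{"x": 1.06,"y": -0.21,"z": -0.04,"turn": 0,"fingers": 0.7},{"x": 0.6,"y": -0.2,"z": -0.03,"turn": 0,"fingers": 0.7},{"x": 0.6,"y": 0.22,"z": -0.02,"turn": 0,"fingers": 0.7},{"x": 0.75,"y": 0.22,"z": -0.02,"turn": 0,"fingers": 0.7},{"x": 0.88,"y": 0.22,"z": -0.02,"turn": 0,"fingers": 0.7},{"x": 0.95,"y": 0.22,"z": -0.02,"turn": 0,"fingers": 0.7},{"x": 0.95,"y": 0.22,"z": -0.02,"turn": 0,"fingers": 0.7}]' --squeeze 25

```text
time: 8.9
ee_pos: [0.6868, 0.1546, 0.1653]
tcp_rot: [[0.002, 0.191, 0.982], [0.001, 0.982, -0.191], [-1.0, 0.001, 0.002]]
force: [-1.1, 0.5, 9.7]
width: 0.0189
```

```bash
python3 place.py
```

```text
cur [686.8 154.6 165.3] psi -11.0 j [-37.  37.  29.  90. -20.  58. -13.] F [-1.1  0.5  9.7] w 18.9 t 8.9
{'x': -0.069, 'y': -0.08, 'z': -0.029, 'turn': np.float64(-0.02)} from (np.float64(684.1687964030165), np.float64(150.2447159659629), np.float64(169.4404400400722), -10.900000000000006)
{'x': 0.126, 'y': -0.244, 'z': -0.029, 'turn': np.float64(-0.02)} from (np.float64(682.3156610617156), np.float64(140.62152058153777), np.float64(157.7404400400722), -10.900000000000006)
```

Request:
drive_tool --increments '[{"x": 0,"y": 0,"z": 0,"turn": 0,"fingers": 0.3},{"x": 0,"y": 0,"z": 0,"turn": 0,"fingers": 0.05},{"x": 0,"y": 0,"z": 0,"turn": 0,"fingers": -0.1},{"x": -0.5,"y": 0,"z": 0,"turn": 0,"fingers": -0.2},{"x": -0.9,"y": 0,"z": 0,"turn": 0,"fingers": -0.2},{"x": -0.9,"y": 0,"z": 0,"turn": 0,"fingers": -0.2}]'

```text
time: 9.7
ee_pos: [0.6872, 0.1552, 0.2201]
tcp_rot: [[0.004, 0.19, 0.982], [0.001, 0.982, -0.19], [-1.0, 0.002, 0.003]]
force: [-0.1, -0.6, 0.1]
width: 0.0512
```

```bash
python3 place.py
```

```text
cur [687.2 155.2 220.1] psi -10.9 j [-38.  34.  30.  88. -18.  63. -14.] F [-0.1 -0.6  0.1] w 51.2 t 9.7
{'x': 0.845, 'y': -0.091, 'z': -0.033, 'turn': np.float64(-0.01)} from (np.float64(684.1687964030165), np.float64(150.2447159659629), np.float64(169.4404400400722), -10.900000000000006)
{'x': 1.04, 'y': -0.254, 'z': -0.033, 'turn': np.float64(-0.01)} from (np.float64(682.3156610617156), np.float64(140.62152058153777), np.float64(157.7404400400722), -10.900000000000006)
```

Request:
drive_tool --increments '[{"x": 0,"y": 0,"z": 0,"turn": 0,"fingers": -0.2}]'

```text
time: 9.88
ee_pos: [0.6852, 0.1553, 0.2168]
tcp_rot: [[-0.002, 0.19, 0.982], [-0.0, 0.982, -0.19], [-1.0, -0.001, -0.002]]
force: [-0.8, -0.2, -0.3]
width: 0.0512
```

```bash
cat > tv.py <<'E'
import sys
from plan import *
s=snap('top'); cv2.imwrite('pics/t2.png',cv2.resize(s['img'][100:190,190:320,::-1],None,fx=6,fy=6,interpolation=cv2.INTER_CUBIC))
P=cloud(s)*1000
reg=P[112:180,200:318].reshape(-1,3); L=(reg-MOUTH)@tube_R()
b=L[(L[:,2]>28)&(L[:,2]<40)&(abs(L[:,1])<25)]
for x in range(-60,210,10):
    k=(b[:,0]>=x)&(b[:,0]<x+10)
    if k.sum(): print(x,k.sum(),b[k].mean(0).round(1),b[k][:,1].min().round(1),b[k][:,1].max().round(1))
E
python3 tv.py
```

```text
-50 2 [-40.6  -0.4  33.4] -0.8 0.1
-40 47 [-34.7  -5.8  33.7] -16.5 3.6
-30 45 [-24.9  -3.9  33.8] -13.7 5.8
-20 45 [-14.9  -2.3  33.5] -12.7 8.4
-10 3 [-6.3 -4.1 32.2] -8.1 2.0
```

```bash
python3 -c "
from plan import *
up=np.array([0,0,11])
rows(*[(*(T2w((x,0,20))+up),-11.2) for x in (-27,0,15)],base=(686.2,155.3,218.5,-10.9))
"
```

```text
cur [686.2 155.3 218.5] psi -10.9 j [-38.  34.  30.  88. -18.  63. -14.] F [-0.6 -0.1  0.1] w 51.4 t 9.925
{'x': 1.049, 'y': -0.234, 'z': -0.017, 'turn': 0.06} from (np.float64(682.5289204084323), np.float64(141.7289606671442), np.float64(155.53684880773187), -11.2)
{'x': 1.24, 'y': -0.642, 'z': -0.017, 'turn': 0.06} from (np.float64(677.9016962516105), np.float64(117.70012631478188), np.float64(144.126155740733), -11.2)
{'x': 1.345, 'y': -0.868, 'z': -0.017, 'turn': 0.06} from (np.float64(675.3310161644872), np.float64(104.35077389680282), np.float64(137.78688181462252), -11.2)
```

Request:
drive_tool --increments '[{"x": 0.5,"y": -0.23,"z": -0.02,"turn": 0.06,"fingers": -0.2},{"x": 1.05,"y": -0.23,"z": -0.02,"turn": 0.06,"fingers": -0.2},{"x": 1.05,"y": -0.23,"z": -0.02,"turn": 0.06,"fingers": 0.2},{"x": 1.05,"y": -0.23,"z": -0.02,"turn": 0.06,"fingers": 0.7},{"x": 1.05,"y": -0.23,"z": -0.02,"turn": 0.06,"fingers": 0.7},{"x": 1.05,"y": -0.23,"z": -0.02,"turn": 0.06,"fingers": 0.7},{"x": 1.1,"y": -0.33,"z": -0.02,"turn": 0.06,"fingers": 0.7},{"x": 1.14,"y": -0.43,"z": -0.02,"turn": 0.06,"fingers": 0.7},{"x": 1.19,"y": -0.54,"z": -0.02,"turn": 0.06,"fingers": 0.7},{"x": 1.24,"y": -0.64,"z": -0.02,"turn": 0.06,"fingers": 0.7},{"x": 1.24,"y": -0.64,"z": -0.02,"turn": 0.06,"fingers": 0.7}]' --squeeze 20

```text
time: 11.3
ee_pos: [0.6773, 0.1167, 0.1436]
tcp_rot: [[-0.001, 0.196, 0.981], [-0.0, 0.981, -0.196], [-1.0, -0.001, -0.001]]
force: [-0.9, 0.3, -0.8]
width: 0.0195
```

```bash
python3 tv.py; python3 place.py
```

```text
0 29 [ 7.  -7.1 34.9] -24.3 9.4
10 36 [13.9 -2.4 33.6] -16.9 12.6
20 1 [23.6 -1.6 28.4] -1.6 -1.6
cur [677.5 117.4 143.8] psi -11.3 j [-34.  37.  28.  94. -20.  55. -10.] F [-0.5 -1.1  1.1] w 19.1 t 11.35
{'x': -0.428, 'y': 0.559, 'z': 0.002, 'turn': np.float64(-0.08)} from (np.float64(684.1687964030165), np.float64(150.2447159659629), np.float64(169.4404400400722), -10.900000000000006)
{'x': -0.233, 'y': 0.396, 'z': 0.003, 'turn': np.float64(-0.08)} from (np.float64(682.3156610617156), np.float64(140.62152058153777), np.float64(157.7404400400722), -10.900000000000006)
```

Request:
drive_tool --increments '[{"x": 0,"y": 0,"z": 0,"turn": 0,"fingers": 0.3},{"x": 0,"y": 0,"z": 0,"turn": 0,"fingers": 0.0},{"x": 0,"y": 0,"z": 0,"turn": 0,"fingers": -0.2},{"x": -0.6,"y": 0,"z": 0,"turn": -2,"fingers": -0.2},{"x": -1.2,"y": 0,"z": -0.5,"turn": -4,"fingers": -0.2},{"x": -1.2,"y": 0,"z": -1.3,"turn": -6,"fingers": -0.2}]'

```text
time: 12.15
ee_pos: [0.6032, 0.1327, 0.2191]
tcp_rot: [[0.007, -0.325, 0.946], [0.001, 0.946, 0.325], [-1.0, -0.001, 0.007]]
force: [0.6, 0.4, -0.4]
width: 0.0513
```

```bash
python3 tv.py; python3 -c "
from plan import *
from carr import *
s=snap('scene','s3.png'); r=find_carriers(s);print(np.round(r,1))
rows((455.5,262,120,165.4))"
```

```text
160 41 [165.   -2.3  32.7] -11.8 8.9
170 34 [174.9  -2.1  33.3] -11.4 8.9
180 38 [184.8  -2.5  33.9] -11.5 8.5
190 5 [192.8  -3.2  31. ] -10.7 8.0
[[ 295.7  294.   -83.4  985.   -94.7   34.6]
 [ 458.7  267.    73.5   72.6   74.9   35.7]
 [ 442.   364.9 -172.    92.1 -173.6   35.5]
 [ 575.4  333.8   47.9  113.    48.9   35.8]]
cur [596.8 134.4 216.1] psi 19.1 j [-36.  24.  23. 101. -11.  58.  11.] F [-0.3  0.2  0.4] w 50.6 t 12.25
{'x': 1.601, 'y': 2.78, 'z': -1.529, 'turn': np.float64(-29.26)} from (455.5, 262, 120, 165.4)
```

Request:
drive_tool --increments '[{"x": 0.5,"y": 1.0,"z": -0.5,"turn": -10,"fingers": -0.2},{"x": 1.0,"y": 2.0,"z": -1.0,"turn": -10,"fingers": -0.2},{"x": 1.5,"y": 2.78,"z": -1.5,"turn": -20,"fingers": -0.2},{"x": 1.5,"y": 2.78,"z": -1.5,"turn": -20,"fingers": -0.2},{"x": 1.5,"y": 2.78,"z": -1.5,"turn": -29.1,"fingers": -0.2},{"x": 1.5,"y": 2.78,"z": -1.5,"turn": -29.1,"fingers": -0.2},{"x": 1.5,"y": 2.78,"z": -1.5,"turn": -29.1,"fingers": -0.2},{"x": 1.5,"y": 2.78,"z": -1.5,"turn": -29.1,"fingers": -0.2},{"x": 1.5,"y": 2.78,"z": -1.5,"turn": -29.1,"fingers": -0.2},{"x": 1.5,"y": 2.78,"z": -1.5,"turn": -29.1,"fingers": -0.2},{"x": 1.5,"y": 2.78,"z": -1.5,"turn": -29.1,"fingers": -0.2},{"x": 1.5,"y": 2.78,"z": -1.5,"turn": -29.1,"fingers": -0.2}]'

```text
time: 13.75
ee_pos: [0.4626, 0.262, 0.1258]
tcp_rot: [[0.0, -0.531, -0.848], [0.0, -0.848, 0.531], [-1.0, -0.0, 0.0]]
force: [0.1, -0.3, -0.4]
width: 0.0513
```

```bash
python3 -c "
from plan import *
rows((456.2,261.6,33,164.7))"
```

```text
cur [462.6 262.  125.8] psi 147.9 j [-28.  23. -10. 114.   6.  44. 106.] F [ 0.1 -0.3 -0.4] w 51.3 t 13.75
{'x': 1.547, 'y': 0.062, 'z': 0.087, 'turn': np.float64(-3.35)} from (456.2, 261.6, 33, 164.7)
```

Request:
drive_tool --increments '[{"x": 0.5,"y": 0.06,"z": 0.09,"turn": -3.35,"fingers": -0.2},{"x": 0.5,"y": 0.06,"z": 0.09,"turn": -3.35,"fingers": -0.2},{"x": 0.8,"y": 0.06,"z": 0.09,"turn": -3.35,"fingers": -0.2}]'

```text
time: 14.12
ee_pos: [0.457, 0.2623, 0.078]
tcp_rot: [[0.002, -0.271, -0.963], [0.002, -0.963, 0.271], [-1.0, -0.002, -0.001]]
force: [0.2, 0.9, -1.4]
width: 0.051
```

```bash
python3 -c "
from plan import *
rows((456.2,261.6,33,164.7))"
```

```text
cur [457.  262.3  78. ] psi 164.3 j [-26.  27. -13. 116.  10.  38. 119.] F [ 0.2  0.9 -1.4] w 51.0 t 14.125
{'x': 0.75, 'y': 0.015, 'z': 0.009, 'turn': np.float64(-0.08)} from (456.2, 261.6, 33, 164.7)
```

Request:
drive_tool --increments '[{"x": 0.5,"y": 0.01,"z": 0.01,"turn": 0,"fingers": -0.2},{"x": 0.76,"y": 0.01,"z": 0.01,"turn": 0,"fingers": 0.2},{"x": 0.76,"y": 0.01,"z": 0.01,"turn": 0,"fingers": 0.7},{"x": 0.76,"y": 0.01,"z": 0.01,"turn": 0,"fingers": 0.7},{"x": 0.76,"y": 0.01,"z": 0.01,"turn": 0,"fingers": 0.7},{"x": 0.76,"y": 0.01,"z": 0.01,"turn": 0,"fingers": 0.7}]' --squeeze 40

```text
time: 14.88
ee_pos: [0.4553, 0.2617, 0.0329]
tcp_rot: [[0.001, -0.269, -0.963], [0.001, -0.963, 0.269], [-1.0, -0.001, -0.001]]
force: [-0.5, -0.7, 0.3]
width: 0.019
```

```bash
python3 -c "
from plan import *
rows((685.2,155.6,200,-11.2))"
```

```text
cur [455.3 261.7  32.9] psi 164.4 j [-27.  31. -12. 117.  12.  32. 117.] F [-0.5 -0.7  0.3] w 19.0 t 14.875
{'x': -2.784, 'y': 0.673, 'z': -4.165, 'turn': np.float64(35.12)} from (685.2, 155.6, 200, -11.2)
```

Request:
drive_tool --increments '[{"x": -1.0,"y": 0,"z": 0,"turn": 0,"fingers": 0.7},{"x": -2.0,"y": 0,"z": 0,"turn": 2,"fingers": 0.7},{"x": -3.0,"y": 0.1,"z": -0.6,"turn": 4,"fingers": 0.7},{"x": -3.0,"y": 0.2,"z": -1.2,"turn": 6,"fingers": 0.7},{"x": -3.0,"y": 0.3,"z": -1.8,"turn": 8,"fingers": 0.7},{"x": -3.0,"y": 0.4,"z": -2.4,"turn": 10,"fingers": 0.7},{"x": -3.0,"y": 0.5,"z": -3.0,"turn": 12,"fingers": 0.7},{"x": -3.0,"y": 0.6,"z": -3.6,"turn": 14,"fingers": 0.7},{"x": -3.0,"y": 0.67,"z": -4.16,"turn": 16,"fingers": 0.7},{"x": -3.0,"y": 0.67,"z": -4.16,"turn": 18,"fingers": 0.7},{"x": -3.0,"y": 0.67,"z": -4.16,"turn": 20,"fingers": 0.7},{"x": -3.0,"y": 0.67,"z": -4.16,"turn": 22,"fingers": 0.7}]'

```text
time: 16.38
ee_pos: [0.6844, 0.1557, 0.2124]
tcp_rot: [[-0.0, -0.81, 0.587], [0.0, 0.587, 0.81], [-1.0, 0.0, 0.0]]
force: [0.6, 0.3, -0.6]
width: 0.0187
```

```bash
python3 -c "
from plan import *
rows((685.2,155.6,200,-11.2))"
```

```text
cur [684.4 155.7 212.4] psi 54.1 j [-27.  32.  13.  87.  -8.  62.  42.] F [ 0.6  0.3 -0.6] w 18.7 t 16.375
{'x': 0.206, 'y': -0.012, 'z': 0.006, 'turn': np.float64(13.06)} from (685.2, 155.6, 200, -11.2)
```

Request:
drive_tool --increments '[{"x": 0,"y": 0,"z": 0,"turn": 2.1,"fingers": 0.7},{"x": 0,"y": 0,"z": 0,"turn": 4.2,"fingers": 0.7},{"x": 0,"y": 0,"z": 0,"turn": 6.3,"fingers": 0.7},{"x": 0,"y": 0,"z": 0,"turn": 8.4,"fingers": 0.7},{"x": 0.1,"y": 0,"z": 0,"turn": 10.5,"fingers": 0.7},{"x": 0.3,"y": 0,"z": 0,"turn": 12.5,"fingers": 0.7},{"x": 0.5,"y": 0,"z": 0,"turn": 13.06,"fingers": 0.7},{"x": 0.5,"y": 0,"z": 0,"turn": 13.06,"fingers": 0.7}]'

```text
time: 17.38
ee_pos: [0.6837, 0.1559, 0.1814]
tcp_rot: [[-0.002, 0.188, 0.982], [-0.0, 0.982, -0.188], [-1.0, -0.001, -0.002]]
force: [0.1, -0.8, -0.4]
width: 0.0191
```

```bash
python3 -c "
from plan import *
rows((685.2,155.6,163.5,-11.2))
s=snap('scene'); cv2.imwrite('pics/pl.png',cv2.resize(s['img'][200:340,180:340,::-1],None,fx=4,fy=4))
"
```

```text
cur [683.7 155.9 181.4] psi -10.8 j [-36.  35.  28.  90. -18.  60. -14.] F [ 0.1 -0.8 -0.4] w 19.1 t 17.375
{'x': 0.298, 'y': -0.001, 'z': 0.026, 'turn': np.float64(0.08)} from (685.2, 155.6, 163.5, -11.2)
```

Request:
drive_tool --increments '[{"x": 0.15,"y": 0,"z": 0.02,"turn": 0.05,"fingers": 0.7},{"x": 0.3,"y": 0,"z": 0.02,"turn": 0.05,"fingers": 0.7},{"x": 0.3,"y": 0,"z": 0.02,"turn": 0.05,"fingers": 0.7},{"x": 0.3,"y": 0,"z": 0.02,"turn": 0.05,"fingers": 0.3},{"x": 0.3,"y": 0,"z": 0.02,"turn": 0.05,"fingers": 0.0},{"x": 0.3,"y": 0,"z": 0.02,"turn": 0.05,"fingers": -0.1},{"x": 0.3,"y": -0.12,"z": 0.02,"turn": 0.05,"fingers": -0.1},{"x": 0.42,"y": -0.24,"z": 0.02,"turn": 0.05,"fingers": -0.1},{"x": 0.42,"y": -0.24,"z": 0.02,"turn": 0.05,"fingers": 0.3},{"x": 0.42,"y": -0.24,"z": 0.02,"turn": 0.05,"fingers": 0.7},{"x": 0.42,"y": -0.24,"z": 0.02,"turn": 0.05,"fingers": 0.7},{"x": 0.42,"y": -0.24,"z": 0.02,"turn": 0.05,"fingers": 0.7}]' --squeeze 20

```text
time: 18.92
ee_pos: [0.6831, 0.1416, 0.1572]
tcp_rot: [[0.0, 0.193, 0.981], [0.0, 0.981, -0.193], [-1.0, 0.0, 0.0]]
force: [-0.3, -0.1, -0.3]
width: 0.0124
```

```bash
cat > pl.py <<'E'
from plan import *
up=np.array([0,0,11])
rows(*[(*(T2w((x,0,20))+up),-11.2) for x in (0,)])
s=snap('scene'); cv2.imwrite('pics/pl.png',cv2.resize(s['img'][200:340,180:340,::-1],None,fx=4,fy=4))
E
python3 pl.py; python3 tv.py
```

```text
cur [683.1 141.6 157.2] psi -11.1 j [-35.  36.  28.  91. -19.  57. -13.] F [-0.3 -0.1 -0.3] w 12.4 t 18.925
{'x': 0.217, 'y': -0.408, 'z': -0.008, 'turn': np.float64(0.02)} from (np.float64(677.9016962516105), np.float64(117.70012631478188), np.float64(144.126155740733), -11.2)
-30 14 [-22.6  -3.8  35.9] -20.4 12.9
-20 6 [-19.   -1.7  31.7] -13.0 10.4
110 27 [117.   -1.2  32.4] -11.2 7.9
120 38 [124.9  -2.6  33.7] -11.8 7.4
130 41 [134.9  -3.   33.7] -12.1 7.0
140 20 [142.8  -3.1  33.5] -12.5 7.6
160 38 [164.8  -2.1  33.4] -11.1 7.4
170 38 [175.2  -0.8  33. ] -11.0 9.5
180 36 [185.1  -2.1  33.5] -10.9 8.7
190 5 [192.4  -1.7  33. ] -6.6 7.9
```

```bash
python3 -c "
from plan import *
rows((570.7,329.6,110,137.8))"
```

```text
cur [683.1 141.5 157.2] psi -11.1 j [-35.  36.  28.  91. -19.  57. -13.] F [-0.1  0.5 -0.1] w 12.7 t 19.025
{'x': 0.786, 'y': 2.715, 'z': -2.442, 'turn': np.float64(-29.78)} from (570.7, 329.6, 110, 137.8)
```

Request:
drive_tool --increments '[{"x": -0.9,"y": 0,"z": 0,"turn": -2,"fingers": -0.2},{"x": -0.9,"y": 0.3,"z": -0.8,"turn": -4,"fingers": -0.2},{"x": -0.9,"y": 0.8,"z": -1.6,"turn": -6,"fingers": -0.2},{"x": -0.9,"y": 1.6,"z": -2.2,"turn": -8,"fingers": -0.2},{"x": -0.9,"y": 2.4,"z": -2.44,"turn": -10,"fingers": -0.2},{"x": -0.7,"y": 2.71,"z": -2.44,"turn": -12,"fingers": -0.2},{"x": -0.4,"y": 2.71,"z": -2.44,"turn": -14,"fingers": -0.2},{"x": 0,"y": 2.71,"z": -2.44,"turn": -16,"fingers": -0.2},{"x": 0,"y": 2.71,"z": -2.44,"turn": -18,"fingers": -0.2},{"x": 0,"y": 2.71,"z": -2.44,"turn": -20,"fingers": -0.2},{"x": 0,"y": 2.71,"z": -2.44,"turn": -22,"fingers": -0.2},{"x": 0,"y": 2.71,"z": -2.44,"turn": -24,"fingers": -0.2}]'

```text
time: 20.52
ee_pos: [0.5709, 0.329, 0.1571]
tcp_rot: [[0.0, -0.944, -0.329], [-0.0, -0.329, 0.944], [-1.0, -0.0, -0.0]]
force: [0.1, -1.1, 0.1]
width: 0.0514
```

```bash
python3 -c "
from plan import *
from carr import *
s=snap('scene','s4.png');print(np.round(find_carriers(s),1))
rows((570.7,329.6,110,137.8))"
```

```text
[[ 291.   298.8 -171.7  971.4 -107.1   34.5]
 [ 442.1  364.9 -173.    96.2 -174.4   35.6]
 [ 575.3  333.9   45.7   82.3   49.4   35.6]]
cur [571.  328.8 157.2] psi 109.6 j [-34.  31.  -2.  96.   1.  54.  73.] F [ 0.4  0.2 -0.9] w 50.9 t 20.575
{'x': 0.786, 'y': 0.0, 'z': 0.014, 'turn': np.float64(-5.65)} from (570.7, 329.6, 110, 137.8)
```

Request:
drive_tool --increments '[{"x": 0.3,"y": 0,"z": 0.01,"turn": -2,"fingers": -0.2},{"x": 0.6,"y": 0,"z": 0.01,"turn": -4,"fingers": -0.2},{"x": 0.9,"y": 0,"z": 0.01,"turn": -5.6,"fingers": -0.2},{"x": 1.2,"y": 0,"z": 0.01,"turn": -5.6,"fingers": -0.2},{"x": 1.7,"y": 0,"z": 0.01,"turn": -5.6,"fingers": -0.2},{"x": 2.07,"y": 0,"z": 0.01,"turn": -5.6,"fingers": -0.2},{"x": 2.07,"y": 0,"z": 0.01,"turn": -5.6,"fingers": 0.2},{"x": 2.07,"y": 0,"z": 0.01,"turn": -5.6,"fingers": 0.7},{"x": 2.07,"y": 0,"z": 0.01,"turn": -5.6,"fingers": 0.7},{"x": 2.07,"y": 0,"z": 0.01,"turn": -5.6,"fingers": 0.7},{"x": 2.07,"y": 0,"z": 0.01,"turn": -5.6,"fingers": 0.7}]' --squeeze 40

```text
time: 21.95
ee_pos: [0.5709, 0.3299, 0.0335]
tcp_rot: [[0.001, -0.684, -0.73], [0.001, -0.73, 0.684], [-1.0, -0.001, -0.0]]
force: [-0.3, -0.8, 1.7]
width: 0.0186
```

```bash
python3 -c "
from plan import *
rows((685.2,155.6,215,-11.2))"
```

```text
cur [570.9 329.9  33.5] psi 136.9 j [-30.  40.  -7.  99.   7.  42.  96.] F [-0.3 -0.8  1.7] w 18.6 t 21.95
{'x': -3.025, 'y': 0.817, 'z': -3.376, 'turn': np.float64(29.61)} from (685.2, 155.6, 215, -11.2)
```

Request:
drive_tool --increments '[{"x": -1.0,"y": 0,"z": 0,"turn": 0,"fingers": 0.7},{"x": -2.0,"y": 0,"z": 0,"turn": 2,"fingers": 0.7},{"x": -3.0,"y": 0.1,"z": -0.4,"turn": 4,"fingers": 0.7},{"x": -3.0,"y": 0.25,"z": -1.0,"turn": 6,"fingers": 0.7},{"x": -3.0,"y": 0.4,"z": -1.6,"turn": 8,"fingers": 0.7},{"x": -3.0,"y": 0.55,"z": -2.2,"turn": 10,"fingers": 0.7},{"x": -3.0,"y": 0.7,"z": -2.8,"turn": 12,"fingers": 0.7},{"x": -3.0,"y": 0.82,"z": -3.38,"turn": 14,"fingers": 0.7},{"x": -3.0,"y": 0.82,"z": -3.38,"turn": 16,"fingers": 0.7},{"x": -3.0,"y": 0.82,"z": -3.38,"turn": 18,"fingers": 0.7},{"x": -3.0,"y": 0.82,"z": -3.38,"turn": 20,"fingers": 0.7},{"x": -3.0,"y": 0.82,"z": -3.38,"turn": 22,"fingers": 0.7}]'

```text
time: 23.45
ee_pos: [0.6848, 0.1552, 0.2129]
tcp_rot: [[-0.0, -0.447, 0.895], [0.0, 0.895, 0.447], [-1.0, 0.0, -0.0]]
force: [-0.7, 0.1, -0.8]
width: 0.019
```

```bash
python3 -c "
from plan import *
rows((685.2,155.6,163.5,-11.2))"
```

```text
cur [684.8 155.2 212.9] psi 26.5 j [-31.  32.  20.  88. -12.  62.  18.] F [-0.7  0.1 -0.8] w 19.0 t 23.45
{'x': 0.823, 'y': 0.002, 'z': 0.009, 'turn': np.float64(7.55)} from (685.2, 155.6, 163.5, -11.2)
```

Request:
drive_tool --increments '[{"x": 0,"y": 0,"z": 0.01,"turn": 2.1,"fingers": 0.7},{"x": 0.1,"y": 0,"z": 0.01,"turn": 4.2,"fingers": 0.7},{"x": 0.3,"y": 0,"z": 0.01,"turn": 6.3,"fingers": 0.7},{"x": 0.5,"y": 0,"z": 0.01,"turn": 7.55,"fingers": 0.7},{"x": 0.7,"y": 0,"z": 0.01,"turn": 7.55,"fingers": 0.7},{"x": 0.82,"y": 0,"z": 0.01,"turn": 7.55,"fingers": 0.7},{"x": 0.82,"y": 0,"z": 0.01,"turn": 7.55,"fingers": 0.7},{"x": 0.82,"y": 0,"z": 0.01,"turn": 7.55,"fingers": 0.3},{"x": 0.82,"y": 0,"z": 0.01,"turn": 7.55,"fingers": 0.0},{"x": 0.82,"y": 0,"z": 0.01,"turn": 7.55,"fingers": -0.1},{"x": 0.6,"y": 0,"z": 0.01,"turn": 7.55,"fingers": -0.2},{"x": 0.1,"y": 0,"z": 0.01,"turn": 7.55,"fingers": -0.2}]'

```text
time: 24.95
ee_pos: [0.6847, 0.1554, 0.2067]
tcp_rot: [[-0.002, 0.188, 0.982], [-0.001, 0.982, -0.188], [-1.0, -0.001, -0.002]]
force: [-0.0, 0.4, 0.5]
width: 0.0515
```

```bash
python3 tv.py; python3 -c "
from plan import *
rows((685.2,155.6,163.5,-11.2))"
```

```text
-50 2 [-40.3   0.3  35.7] -0.8 1.4
-40 46 [-34.7  -6.3  33.4] -16.5 5.0
-30 48 [-24.9  -4.2  33.9] -14.2 6.1
-20 43 [-15.   -2.2  33.4] -11.9 8.3
-10 6 [-7.9 -4.  31.3] -10.0 1.9
110 20 [117.1  -2.5  33.3] -10.9 7.9
120 38 [124.8  -2.7  33.5] -12.0 7.3
130 38 [134.6  -2.6  34. ] -11.9 7.5
140 21 [142.9  -2.2  32.9] -11.2 7.8
150 1 [153.2   0.   28.8] 0.0 0.0
160 40 [165.1  -1.8  33.7] -11.5 8.5
170 37 [175.1  -1.9  34.3] -11.8 8.5
180 34 [185.4  -1.5  32.8] -11.2 8.8
190 5 [191.3  -1.3  31.8] -8.8 8.6
200 1 [200.8   1.9  28. ] 1.9 1.9
cur [687.5 155.5 212.4] psi -10.9 j [-37.  34.  29.  88. -18.  62. -15.] F [1.3 0.1 3.4] w 51.6 t 25.0
{'x': 0.816, 'y': -0.006, 'z': -0.038, 'turn': np.float64(0.06)} from (685.2, 155.6, 163.5, -11.2)
```

Request:
drive_tool --increments '[{"x": 0.5,"y": -0.22,"z": 0,"turn": 0,"fingers": -0.2},{"x": 0.86,"y": -0.22,"z": 0,"turn": 0,"fingers": -0.2},{"x": 0.86,"y": -0.22,"z": 0,"turn": 0,"fingers": 0.2},{"x": 0.86,"y": -0.22,"z": 0,"turn": 0,"fingers": 0.7},{"x": 0.86,"y": -0.22,"z": 0,"turn": 0,"fingers": 0.7},{"x": 0.86,"y": -0.22,"z": 0,"turn": 0,"fingers": 0.7},{"x": 0.91,"y": -0.33,"z": 0,"turn": 0,"fingers": 0.7},{"x": 0.95,"y": -0.43,"z": 0,"turn": 0,"fingers": 0.7},{"x": 1.0,"y": -0.54,"z": 0,"turn": 0,"fingers": 0.7},{"x": 1.05,"y": -0.64,"z": 0,"turn": 0,"fingers": 0.7},{"x": 1.05,"y": -0.64,"z": 0,"turn": 0,"fingers": 0.3},{"x": 1.05,"y": -0.64,"z": 0,"turn": 0,"fingers": 0.0}]' --squeeze 20

```text
time: 26.5
ee_pos: [0.6784, 0.118, 0.144]
tcp_rot: [[0.0, 0.188, 0.982], [0.0, 0.982, -0.188], [-1.0, 0.0, 0.0]]
force: [-0.5, -0.6, 0.4]
width: 0.0425
```

Request:
drive_tool --increments '[{"x": -0.3,"y": 0,"z": 0,"turn": 0,"fingers": -0.2},{"x": -0.9,"y": 0,"z": 0,"turn": 0,"fingers": -0.2},{"x": -1.2,"y": 0.2,"z": -0.5,"turn": 2,"fingers": -0.2}]'

```text
time: 26.88
ee_pos: [0.6535, 0.1333, 0.2198]
tcp_rot: [[0.006, 0.363, 0.932], [0.0, 0.932, -0.363], [-1.0, 0.002, 0.005]]
force: [0.2, 1.1, -0.5]
width: 0.0514
```

```bash
python3 tv.py; python3 -c "
from plan import *
from carr import *
s=snap('scene','s5.png');print(np.round(find_carriers(s),1))
rows((441,365.9,120,-83))"
```

```text
60 4 [69.5 -0.1 34.5] -4.3 4.1
70 45 [74.8 -2.4 33.3] -12.4 9.2
80 38 [85.2 -1.8 33.9] -11.6 8.6
90 34 [94.6 -1.8 33.7] -11.6 8.2
100 3 [106.3  -1.2  28.5] -3.0 0.8
110 25 [117.4  -2.8  32.7] -12.5 7.9
120 39 [125.4  -3.   33.8] -12.8 6.8
130 36 [135.2  -3.   33.8] -12.7 8.3
140 20 [142.8  -2.3  33.6] -11.0 7.6
160 38 [165.1  -1.6  33.2] -11.2 7.7
170 34 [175.2  -2.1  33.8] -11.8 7.7
180 37 [185.1  -2.   33.6] -11.4 7.9
190 3 [193.   -2.3  30.8] -4.0 -0.9
[[ 292.6  281.8 -171.9 1009.5 -162.3   33.7]
 [ 442.2  364.7 -171.8   98.3 -174.1   35.9]]
cur [650.9 138.2 219.5] psi -20.9 j [-39.  30.  32.  94. -18.  61. -23.] F [-1.3  0.3  0.4] w 51.0 t 26.975
{'x': 1.659, 'y': 2.299, 'z': -4.621, 'turn': np.float64(12.43)} from (441, 365.9, 120, -83)
```

Request:
drive_tool --increments '[{"x": 0,"y": 0.5,"z": -0.8,"turn": 2,"fingers": -0.2},{"x": 0,"y": 1.0,"z": -1.6,"turn": 4,"fingers": -0.2},{"x": 0.2,"y": 1.5,"z": -2.4,"turn": 6,"fingers": -0.2},{"x": 0.6,"y": 2.0,"z": -3.2,"turn": 8,"fingers": -0.2},{"x": 1.0,"y": 2.33,"z": -4.0,"turn": 10,"fingers": -0.2},{"x": 1.6,"y": 2.33,"z": -4.52,"turn": 12.4,"fingers": -0.2},{"x": 2.0,"y": 2.33,"z": -4.52,"turn": 12.4,"fingers": -0.2},{"x": 2.0,"y": 2.33,"z": -4.52,"turn": 12.4,"fingers": -0.2}]'

```text
time: 27.98
ee_pos: [0.4466, 0.3623, 0.0949]
tcp_rot: [[-0.002, 0.992, 0.127], [-0.002, 0.127, -0.992], [-1.0, -0.002, 0.002]]
force: [0.1, -0.5, 0.6]
width: 0.0512
```

```bash
python3 -c "
from plan import *
rows((447.3,365.8,33,-82.8))"
```

```text
cur [446.6 362.3  94.9] psi -82.7 j [-76.  35.  41. 112. -32.  45. -99.] F [ 0.1 -0.5  0.6] w 51.2 t 27.975
{'x': 1.032, 'y': 0.019, 'z': -0.056, 'turn': np.float64(0.02)} from (447.3, 365.8, 33, -82.8)
```

Request:
drive_tool --increments '[{"x": 0.5,"y": 0.02,"z": -0.05,"turn": 0,"fingers": -0.2},{"x": 1.03,"y": 0.02,"z": -0.05,"turn": 0,"fingers": -0.2},{"x": 1.03,"y": 0.02,"z": -0.05,"turn": 0,"fingers": 0.2},{"x": 1.03,"y": 0.02,"z": -0.05,"turn": 0,"fingers": 0.7},{"x": 1.03,"y": 0.02,"z": -0.05,"turn": 0,"fingers": 0.7},{"x": 1.03,"y": 0.02,"z": -0.05,"turn": 0,"fingers": 0.7},{"x": 1.03,"y": 0.02,"z": -0.05,"turn": 0,"fingers": 0.7}]' --squeeze 40

```text
time: 28.85
ee_pos: [0.4497, 0.3661, 0.0359]
tcp_rot: [[0.002, 0.992, 0.124], [0.002, 0.124, -0.992], [-1.0, 0.003, -0.002]]
force: [-0.3, -0.8, 8.4]
width: 0.0187
```

```bash
python3 -c "
from plan import *
rows((685.2,155.6,215,-11.2))"
```

```text
cur [449.7 366.1  35.9] psi -82.9 j [-72.  40.  36. 113. -36.  39. -96.] F [-0.3 -0.8  8.4] w 18.7 t 28.85
{'x': -2.985, 'y': 3.46, 'z': 3.968, 'turn': np.float64(-14.34)} from (685.2, 155.6, 215, -11.2)
```

Request:
drive_tool --increments '[{"x": -1.0,"y": 0,"z": 0,"turn": 0,"fingers": 0.7},{"x": -2.0,"y": 0,"z": 0,"turn": 0,"fingers": 0.7},{"x": -3.0,"y": 0.3,"z": 0.4,"turn": -2,"fingers": 0.7},{"x": -3.0,"y": 0.9,"z": 1.0,"turn": -4,"fingers": 0.7},{"x": -3.0,"y": 1.5,"z": 1.7,"turn": -6,"fingers": 0.7},{"x": -3.0,"y": 2.1,"z": 2.4,"turn": -8,"fingers": 0.7},{"x": -3.0,"y": 2.7,"z": 3.1,"turn": -10,"fingers": 0.7},{"x": -3.0,"y": 3.3,"z": 3.8,"turn": -12,"fingers": 0.7},{"x": -3.0,"y": 3.46,"z": 3.97,"turn": -14.3,"fingers": 0.7},{"x": -2.8,"y": 3.46,"z": 3.97,"turn": -14.3,"fingers": 0.7},{"x": -2.5,"y": 3.46,"z": 3.97,"turn": -14.3,"fingers": 0.7},{"x": -2.5,"y": 3.46,"z": 3.97,"turn": -14.3,"fingers": 0.7}]'

```text
time: 30.35
ee_pos: [0.6813, 0.1567, 0.1813]
tcp_rot: [[-0.005, 0.197, 0.98], [-0.001, 0.98, -0.197], [-1.0, -0.002, -0.005]]
force: [0.4, 0.9, -0.5]
width: 0.0187
```

```bash
python3 -c "
from plan import *
rows((685.7,156.6,163.5,-11.2))
s=snap('scene'); cv2.imwrite('pics/pl.png',cv2.resize(s['img'][200:340,180:340,::-1],None,fx=4,fy=4))
"
```

```text
cur [681.3 156.7 181.3] psi -11.3 j [-37.  35.  28.  90. -18.  60. -15.] F [ 0.4  0.9 -0.5] w 18.7 t 30.35
{'x': 0.296, 'y': 0.013, 'z': 0.072, 'turn': np.float64(-0.03)} from (685.7, 156.6, 163.5, -11.2)
```

Request:
drive_tool --increments '[{"x": 0.15,"y": 0.01,"z": 0.05,"turn": 0,"fingers": 0.7},{"x": 0.3,"y": 0.01,"z": 0.05,"turn": 0,"fingers": 0.7},{"x": 0.3,"y": 0.01,"z": 0.05,"turn": 0,"fingers": 0.7},{"x": 0.3,"y": 0.01,"z": 0.05,"turn": 0,"fingers": 0.3},{"x": 0.3,"y": 0.01,"z": 0.05,"turn": 0,"fingers": 0.0},{"x": 0.3,"y": 0.01,"z": 0.05,"turn": 0,"fingers": -0.2},{"x": -0.1,"y": 0.01,"z": 0.05,"turn": 0,"fingers": -0.2},{"x": -0.5,"y": 0.01,"z": 0.05,"turn": 0,"fingers": -0.2},{"x": -0.5,"y": 0.01,"z": 0.05,"turn": 0,"fingers": -0.2}]'

```text
time: 31.52
ee_pos: [0.6881, 0.1549, 0.216]
tcp_rot: [[0.004, 0.197, 0.98], [0.001, 0.98, -0.197], [-1.0, 0.002, 0.003]]
force: [-0.2, -0.2, -0.2]
width: 0.0514
```

```bash
python3 tv.py; python3 -c "
from plan import *
rows((682.5,141.7,155.5,-11.2),(677.9,117.7,144.1,-11.2))
"
```

```text
-50 1 [-40.4  -4.4  32.1] -4.4 -4.4
-40 43 [-34.8   2.4  33.3] -6.3 12.6
-30 50 [-25.2   0.3  33.9] -9.8 12.1
-20 45 [-15.4  -1.4  34.2] -11.6 8.6
-10 2 [-9.2  4.  33.3] 2.6 5.4
60 6 [69.3 -2.  32. ] -9.3 6.2
70 47 [74.7 -2.2 33.6] -11.6 8.1
80 40 [85.2 -2.  34.2] -11.9 8.6
90 33 [94.6 -1.9 33.8] -12.2 7.9
100 1 [100.1  -1.6  29.5] -1.6 -1.6
110 20 [116.9  -3.1  32.9] -12.0 7.2
120 40 [124.7  -2.3  33.8] -12.0 7.4
130 39 [135.1  -2.6  34. ] -12.5 8.3
140 20 [142.9  -3.2  33.4] -12.4 8.2
160 38 [165.2  -2.2  33. ] -11.1 8.2
170 36 [174.9  -2.1  33.9] -11.2 8.4
180 34 [184.9  -2.   33.6] -11.9 7.7
190 5 [192.2  -1.6  32.3] -8.8 8.0
cur [687.1 155.  214.5] psi -11.4 j [-37.  34.  29.  88. -18.  63. -15.] F [0.3 0.3 0.2] w 51.2 t 31.575
{'x': 0.983, 'y': -0.232, 'z': -0.032, 'turn': np.float64(-0.03)} from (682.5, 141.7, 155.5, -11.2)
{'x': 1.173, 'y': -0.64, 'z': -0.028, 'turn': np.float64(-0.03)} from (677.9, 117.7, 144.1, -11.2)
```

Request:
drive_tool --increments '[{"x": 0.5,"y": -0.23,"z": -0.03,"turn": 0,"fingers": -0.2},{"x": 0.98,"y": -0.23,"z": -0.03,"turn": 0,"fingers": -0.2},{"x": 0.98,"y": -0.23,"z": -0.03,"turn": 0,"fingers": 0.2},{"x": 0.98,"y": -0.23,"z": -0.03,"turn": 0,"fingers": 0.7},{"x": 0.98,"y": -0.23,"z": -0.03,"turn": 0,"fingers": 0.7},{"x": 0.98,"y": -0.23,"z": -0.03,"turn": 0,"fingers": 0.7},{"x": 1.03,"y": -0.34,"z": -0.03,"turn": 0,"fingers": 0.7},{"x": 1.07,"y": -0.44,"z": -0.03,"turn": 0,"fingers": 0.7},{"x": 1.12,"y": -0.55,"z": -0.03,"turn": 0,"fingers": 0.7},{"x": 1.17,"y": -0.64,"z": -0.03,"turn": 0,"fingers": 0.7},{"x": 1.17,"y": -0.64,"z": -0.03,"turn": 0,"fingers": 0.3},{"x": 1.17,"y": -0.64,"z": -0.03,"turn": 0,"fingers": 0.0}]' --squeeze 20

```text
time: 33.08
ee_pos: [0.6777, 0.1179, 0.144]
tcp_rot: [[0.0, 0.197, 0.98], [0.0, 0.98, -0.197], [-1.0, 0.0, 0.0]]
force: [0.3, 0.1, -0.1]
width: 0.0427
```

Request:
drive_tool --increments '[{"x": -0.3,"y": 0,"z": 0,"turn": 0,"fingers": -0.2},{"x": -0.9,"y": 0,"z": 0,"turn": 0,"fingers": -0.2},{"x": -1.2,"y": 0.2,"z": -0.5,"turn": 0,"fingers": 0.5}]'

```text
time: 33.45
ee_pos: [0.653, 0.1335, 0.2196]
tcp_rot: [[0.006, 0.2, 0.98], [-0.0, 0.98, -0.2], [-1.0, 0.001, 0.006]]
force: [-0.4, 1.1, 0.1]
width: 0.0343
```

```bash
python3 tv.py; python3 -c "
from plan import *
print(T2w((-5,-80,18)),T2w((-5,-32,18)))
s=snap('scene'); cv2.imwrite('pics/pl.png',cv2.resize(s['img'][200:340,180:340,::-1],None,fx=4,fy=4))
rows()"
```

```text
20 32 [26.2 -2.6 33.3] -12.5 7.5
30 44 [34.9 -3.5 33.9] -12.6 7.9
40 41 [44.9 -2.8 33.6] -12.7 7.4
50 15 [51.5 -2.6 33.4] -12.2 6.4
60 8 [68.6 -0.2 31.6] -6.9 7.4
70 41 [74.8 -1.7 33.8] -11.1 8.0
80 40 [84.9 -1.5 34.3] -11.0 9.3
90 36 [94.5 -0.5 33.6] -10.7 9.1
100 1 [103.3  -2.8  28.4] -2.8 -2.8
110 28 [117.1  -2.6  32.9] -12.2 7.8
120 38 [125.1  -2.7  33.7] -12.1 7.7
130 38 [134.8  -3.   34.1] -11.9 7.2
140 21 [142.7  -2.5  33.4] -13.0 8.3
160 40 [165.3  -1.4  33.4] -11.1 8.9
170 32 [175.1  -1.4  33.7] -11.3 9.1
180 36 [184.8  -1.7  33.9] -10.5 8.3
190 3 [192.7   0.7  31.8] -4.0 7.9
[600.3617 138.1075 133.4266] [647.4957 129.031  133.4266]
cur [650.4 138.3 219.7] psi -11.2 j [-38.  30.  29.  94. -16.  61. -15.] F [ 0.3  0.6 -0.3] w 21.7 t 33.55
```

```bash
python3 -c "
from plan import *
a1=T2w((-5,-108,18));a2=T2w((-5,-45,18))
rows((a1[0],a1[1],220,-10.9),(a1[0],a1[1],136,-10.9),(a2[0],a2[1],136,-10.9))"
```

```text
cur [650.4 138.3 219.7] psi -11.2 j [-38.  30.  29.  94. -16.  61. -15.] F [ 0.3  0.6 -0.3] w 21.7 t 33.55
{'x': -0.006, 'y': -0.167, 'z': -1.284, 'turn': np.float64(-0.06)} from (np.float64(572.866879017608), np.float64(143.40220566553833), 220, -10.9)
{'x': 1.394, 'y': -0.167, 'z': -1.284, 'turn': np.float64(-0.06)} from (np.float64(572.866879017608), np.float64(143.40220566553833), 136, -10.9)
{'x': 1.394, 'y': -0.162, 'z': -0.234, 'turn': np.float64(-0.06)} from (np.float64(634.7302779174839), np.float64(131.48919275717518), 136, -10.9)
```

Request:
drive_tool --increments '[{"x": 0,"y": -0.17,"z": -1.28,"turn": 0,"fingers": 1},{"x": 0,"y": -0.17,"z": -1.28,"turn": 0,"fingers": 1},{"x": 0.7,"y": -0.17,"z": -1.28,"turn": 0,"fingers": 1},{"x": 1.4,"y": -0.17,"z": -1.28,"turn": 0,"fingers": 1},{"x": 1.4,"y": -0.17,"z": -1.28,"turn": 0,"fingers": 1},{"x": 1.4,"y": -0.17,"z": -1.1,"turn": 0,"fingers": 1},{"x": 1.4,"y": -0.17,"z": -0.9,"turn": 0,"fingers": 1},{"x": 1.4,"y": -0.17,"z": -0.7,"turn": 0,"fingers": 1},{"x": 1.4,"y": -0.17,"z": -0.5,"turn": 0,"fingers": 1},{"x": 1.4,"y": -0.17,"z": -0.35,"turn": 0,"fingers": 1},{"x": 1.4,"y": -0.17,"z": -0.27,"turn": 0,"fingers": 1},{"x": 1.4,"y": -0.17,"z": -0.27,"turn": 0,"fingers": 1}]'

```text
time: 35.05
ee_pos: [0.6314, 0.1287, 0.1316]
tcp_rot: [[-0.003, 0.197, 0.98], [0.0, 0.98, -0.197], [-1.0, -0.0, -0.003]]
force: [-6.0, 1.4, 3.9]
width: -0.0002
```

```bash
python3 -c "
from plan import *
p,R,o=cur();print(w2T(p),o['force'])
s=snap('scene'); cv2.imwrite('pics/pl.png',cv2.resize(s['img'][200:340,180:340,::-1],None,fx=4,fy=4))
"; python3 tv.py|head -3
```

```text
[ -1.1307 -47.7344  17.7786] [-5.9641  1.3922  3.916 ]
20 34 [26.7 -3.5 33.3] -12.6 8.2
30 41 [35.3 -2.5 33.7] -11.9 7.5
40 41 [45.2 -3.2 33.7] -12.9 7.2
```

Request:
drive_tool --increments '[{"x": 0,"y": 0,"z": 0.1,"turn": 0,"fingers": 1},{"x": 0,"y": 0,"z": 0.1,"turn": 0,"fingers": 1}]'

```text
time: 35.4
ee_pos: [0.6318, 0.1285, 0.1312]
tcp_rot: [[-0.015, 0.196, 0.98], [0.002, 0.981, -0.196], [-1.0, -0.001, -0.015]]
force: [-24.6, 1.5, 17.9]
width: -0.0002
```

Request:
drive_tool --increments '[{"x": 0,"y": 0,"z": -0.3,"turn": 0,"fingers": 1},{"x": 0,"y": 0,"z": -0.6,"turn": 0,"fingers": 1},{"x": -1.2,"y": 0,"z": -1.0,"turn": 0,"fingers": 0.5},{"x": -1.2,"y": -1.0,"z": -1.5,"turn": 0,"fingers": 0.5},{"x": -1.2,"y": -2.0,"z": -1.8,"turn": 0,"fingers": 0.5}]'

```text
time: 36.02
ee_pos: [0.5126, 0.0372, 0.205]
tcp_rot: [[0.003, 0.195, 0.981], [0.001, 0.981, -0.195], [-1.0, 0.001, 0.003]]
force: [0.1, -1.2, 0.3]
width: 0.0212
```

```bash
python3 tv.py|head -3; python3 -c "
from plan import *
s=snap('scene'); cv2.imwrite('pics/pl.png',cv2.resize(s['img'][200:340,180:340,::-1],None,fx=4,fy=4))
P=cloud(s)*1000
L=((P-MOUTH)@tube_R())
k=(abs(L[...,0]+5)<20)&(L[...,1]<-26)&(L[...,1]>-60)&(L[...,2]>5)&(L[...,2]<30)
print(k.sum(),np.percentile(L[k][:,1],[2,10,50,90,98]),np.percentile(L[k][:,0],[5,95]))
rows()
"
```

```text
20 33 [26.3 -2.3 33.9] -12.0 6.3
30 32 [35.1 -0.8 34.1] -9.3 6.7
40 27 [44.8  0.8 33.6] -6.6 7.7
36 [-31.5375 -30.9009 -28.6178 -26.3338 -26.056 ] [-16.0432  -1.5355]
cur [509.5  30.8 204.2] psi -11.9 j [-38.  16.  33. 115. -11.  52. -11.] F [0.6 1.1 0.3] w 21.0 t 36.125
```

```bash
cat > f.py <<'E'
from h import *
np.set_printoptions(precision=1,suppress=True,linewidth=200)
for n in ('top','scene'):
    d=np.load(n+'.npz');P=d['P']*1000;img=d['img'].astype(int)
    X=P.reshape(-1,3);C=img.reshape(-1,3)
    def box(x0,x1,y0,y1,z0,z1): return (X[:,0]>x0)&(X[:,0]<x1)&(X[:,1]>y0)&(X[:,1]<y1)&(X[:,2]>z0)&(X[:,2]<z1)
    print(n)
    k=box(380,640,-460,-180,47,58);print('tub wall top',k.sum(),cv2.minAreaRect(X[k][:,:2].astype(np.float32)))
    k=box(300,420,-420,-180,64,78);print('bar',k.sum(),cv2.minAreaRect(X[k][:,:2].astype(np.float32)),X[k].mean(0))
    k=box(260,420,-420,-240,8,16);print('tray top',k.sum(),cv2.minAreaRect(X[k][:,:2].astype(np.float32)))
    k=box(260,420,-420,-240,3,40);print('tray+pan',k.sum(),cv2.minAreaRect(X[k][:,:2].astype(np.float32)))
    k=box(250,480,-80,70,36,46)&(C[:,1]>100);print('cart top',k.sum(),cv2.minAreaRect(X[k][:,:2].astype(np.float32)))
    k=box(300,480,-80,90,60,160);print('lid',k.sum(),cv2.minAreaRect(X[k][:,:2].astype(np.float32)),X[k].max(0),X[k].mean(0))
    if n=='top':
        k=box(300,480,-80,90,46,160);q=X[k];
        for z in range(45,150,10):
            m=(q[:,2]>z)&(q[:,2]<z+10); 
            if m.sum(): print(z,m.sum(),q[m].mean(0))
    # capsules white
    k=box(380,640,-460,-180,10,50)&(C.min(1)>150);print('caps',k.sum(),X[k].mean(0),X[k].min(0),X[k].max(0))
E
python3 f.py
```

```text
top
tub wall top 487 ((541.4315795898438, -297.8084411621094), (189.64451599121094, 177.44906616210938), 2.484733819961548)
bar 0 ((0.0, 0.0), (0.0, 0.0), 0.0) [nan nan nan]
tray top 159 ((401.99267578125, -308.8282775878906), (35.05815124511719, 98.29271697998047), 0.37249529361724854)
tray+pan 682 ((340.5553894042969, -330.7916259765625), (179.73545837402344, 159.01612854003906), 89.49578857421875)
cart top 223 ((444.1345520019531, 4.454669952392578), (89.82525634765625, 77.73777770996094), 84.73788452148438)f.py:9: RuntimeWarning: Mean of empty slice.
  k=box(300,420,-420,-180,64,78);print('bar',k.sum(),cv2.minAreaRect(X[k][:,:2].astype(np.float32)),X[k].mean(0))
  ret = um.true_divide(
Traceback (most recent call last):
  File "f.py", line 13, in <module>
    k=box(300,480,-80,90,60,160);print('lid',k.sum(),cv2.minAreaRect(X[k][:,:2].astype(np.float32)),X[k].max(0),X[k].mean(0))
                                                                                                    ~~~~~~~~^^^
ValueError: zero-size array to reduction operation maximum which has no identity
```

```bash
cat > g.py <<'E'
from h import *
np.set_printoptions(precision=1,suppress=True,linewidth=200)
d=np.load('top.npz');P=d['P']*1000
for nm,u,v in [('tub',400,181),('tubcorner',376,168),('bar',387,245),('tray',427,265),('pan',412,250),('cart floor',278,243),('lid',280,221),('lid2',300,223),('caps',425,178)]: print(nm,P[v,u],P[v+1,u])
def R(u0,u1,v0,v1,z0,z1):
    X=P[v0:v1,u0:u1].reshape(-1,3);k=(X[:,2]>z0)&(X[:,2]<z1);return X[k]
def mar(q): return len(q),cv2.minAreaRect(q[:,:2].astype(np.float32))
print('bar',mar(R(365,410,232,260,60,85)),R(365,410,232,260,60,85).mean(0))
print('tubtop',mar(R(368,452,158,206,46,60)))
print('tray all',mar(R(382,440,226,278,7,16)))
print('cart top',mar(R(250,305,215,270,37,47)))
q=R(250,310,210,240,47,160)
print('lid',mar(q),q.mean(0))
for z in range(45,150,10):
    m=(q[:,2]>z)&(q[:,2]<z+10)
    if m.sum(): print(z,m.sum(),q[m].mean(0),q[m].min(0),q[m].max(0))
E
python3 g.py
```

```text
tub [ 597.8 -286.6   27. ] [ 595.3 -286.4   27.6]
tubcorner [ 627.8 -229.6   30.7] [ 625.4 -229.5   30.7]
bar [ 444.5 -240.4   75.1] [ 442.5 -241.4   71.1]
tray [ 401.1 -350.3    8.8] [ 398.7 -348.6   13.8]
pan [ 436.2 -317.3    4.5] [ 433.8 -316.9    5.4]
cart floor [450.5   0.6   7.7] [448.1   0.6   7.8]
lid [489.7  -1.8 144.3] [489.5  -2.1 124. ]
lid2 [487.  -44.1 131.6] [496.8 -51.9  -1.8]
caps [ 608.4 -351.1   12.1] [ 602.9 -345.7   27.9]
bar (283, ((444.8285217285156, -241.22457885742188), (75.2549819946289, 18.528650283813477), 75.75430297851562)) [ 444.4 -240.2   70.8]
tubtop (515, ((595.9929809570312, -307.1419372558594), (81.34906768798828, 152.96827697753906), 3.4171030521392822))
tray all (454, ((431.6417541503906, -312.1498107910156), (94.18897247314453, 82.09944152832031), 79.54842376708984))
cart top (330, ((450.15093994140625, 3.8776473999023438), (89.82904815673828, 89.76563262939453), 84.69244384765625))
lid (133, ((491.4412841796875, 0.14730453491210938), (88.86431121826172, 5.90658712387085), 84.55850219726562)) [491.3   0.5 119.5]
45 7 [494.1   3.6  49.7] [489.9 -30.7  47.4] [498.2  40.1  53.4]
55 2 [495.3  17.3  60.5] [495.1  15.   58.6] [495.4  19.5  62.3]
65 5 [495.   19.5  68.7] [492.4  -5.2  65.4] [496.9  37.5  71.9]
75 7 [491.9  -7.6  78.5] [489.5 -33.9  76.2] [495.6  32.7  82.8]
85 5 [489.9 -22.4  88.5] [488.5 -37.7  85.4] [492.8   8.3  93.4]
95 5 [492.1   9.7 100.4] [487.6 -39.4  98.4] [493.9  30.1 102.4]
105 6 [491.4   9.1 110.1] [488.6 -19.5 105.7] [494.5  42.7 114.1]
115 8 [489.7  -3.3 119.5] [486.3 -42.9 115.6] [493.6  40.3 124. ]
125 55 [491.3   1.4 131.6] [486.7 -44.1 127.5] [496.9  44.3 134.8]
135 22 [489.9  -2.4 142. ] [486.6 -41.7 135.5] [496.4  42.  144.7]
145 11 [490.4  -2.  146.6] [487.5 -14.2 145.5] [491.7  14.8 148.7]
```

```bash
cat > g2.py <<'E'
from h import *
np.set_printoptions(precision=1,suppress=True,linewidth=200)
d=np.load('scene.npz');P=d['P']*1000;A=P.reshape(-1,3)
def R(x0,x1,y0,y1,z0,z1): return A[(A[:,0]>x0)&(A[:,0]<x1)&(A[:,1]>y0)&(A[:,1]<y1)&(A[:,2]>z0)&(A[:,2]<z1)]
def mar(q): return len(q),cv2.minAreaRect(q[:,:2].astype(np.float32))
print('bar',mar(R(420,470,-300,-190,62,82)))
print('tubtop',mar(R(530,660,-410,-210,46,60)))
print('tray',mar(R(370,490,-380,-255,7,16)))
print('cart',mar(R(390,485,-60,65,37,47)))
print('lid',mar(R(470,510,-60,65,60,140)))
E
python3 g2.py
```

```text
bar (124, ((449.101318359375, -241.707763671875), (74.92325592041016, 17.93860626220703), 76.6578369140625))
tubtop (301, ((600.0650024414062, -309.2065734863281), (81.02298736572266, 158.02708435058594), 3.5706839561462402))
tray (187, ((435.9135437011719, -312.6217041015625), (98.23226928710938, 83.20623016357422), 80.20252990722656))
cart (177, ((443.1834716796875, 4.789775848388672), (91.25978088378906, 71.969970703125), 83.00557708740234))
lid (422, ((497.1988525390625, -0.01979827880859375), (91.3459701538086, 10.169938087463379), 85.6515884399414))
```

```bash
python3 -c "
from plan import *
rows((447.3,-241.5,120,-13.8),(447.3,-241.5,57,-13.8))"
```

```text
cur [509.5  30.8 204.2] psi -11.9 j [-38.  16.  33. 115. -11.  52. -11.] F [0.6 1.1 0.3] w 21.0 t 36.125
{'x': 1.403, 'y': -4.655, 'z': -0.08, 'turn': np.float64(0.38)} from (447.3, -241.5, 120, -13.8)
{'x': 2.453, 'y': -4.655, 'z': -0.08, 'turn': np.float64(0.38)} from (447.3, -241.5, 57, -13.8)
```

Request:
drive_tool --increments '[{"x": 0,"y": -1.0,"z": 0,"turn": 0.4,"fingers": -0.2},{"x": 0,"y": -2.0,"z": 0,"turn": 0.4,"fingers": -0.2},{"x": 0,"y": -3.0,"z": -0.04,"turn": 0.4,"fingers": -0.2},{"x": 0.3,"y": -4.0,"z": -0.08,"turn": 0.4,"fingers": -0.2},{"x": 0.8,"y": -4.65,"z": -0.08,"turn": 0.4,"fingers": -0.2},{"x": 1.4,"y": -4.65,"z": -0.08,"turn": 0.4,"fingers": -0.2},{"x": 1.4,"y": -4.65,"z": -0.08,"turn": 0.4,"fingers": -0.2},{"x": 1.4,"y": -4.65,"z": -0.08,"turn": 0.4,"fingers": -0.2}]'

```text
time: 37.12
ee_pos: [0.4538, -0.235, 0.1206]
tcp_rot: [[0.001, 0.231, 0.973], [-0.0, 0.973, -0.231], [-1.0, -0.0, 0.001]]
force: [-0.2, -0.1, -0.4]
width: 0.0509
```

```bash
python3 -c "
from plan import *
rows((447.3,-241.5,57,-13.8))
s=snap('scene'); cv2.imwrite('pics/sc.png',cv2.resize(s['img'][120:240,160:320,::-1],None,fx=5,fy=5))
s=snap('top'); cv2.imwrite('pics/sc2.png',cv2.resize(s['img'][150:290,340:460,::-1],None,fx=5,fy=5))
"
```

```text
cur [ 453.8 -235.   120.6] psi -13.3 j [ -8.  24.  35. 119. -21.  42.  27.] F [-0.2 -0.1 -0.4] w 50.9 t 37.125
{'x': 1.061, 'y': -0.13, 'z': -0.08, 'turn': np.float64(0.09)} from (447.3, -241.5, 57, -13.8)
```

```bash
python3 -c "
from plan import *
s=snap('scene')
def proj(s,p):
    T=s['pose'];q=T[:3,:3].T@(np.array(p)/1000-T[:3,3]);K=s['camera_matrix'];return (K@q)[:2]/q[2]
for p in [(447.3,-241.5,64),(456,-204,64),(438,-278,64),(447.3,-241.5,0),(453.8,-235,110),(432,-312,4)]: 
    u=proj(s,p);print(p,u,(u-[160,120])*5)
P=cloud(s)*1000
for u,v in [(245,175),(250,185),(252,189),(250,168),(246,162)]: print(u,v,P[v,u],s['img'][v,u])
"
```

```text
(447.3, -241.5, 64) [251.119  168.8324] [455.5951 244.162 ]
(456, -204, 64) [254.6501 177.2191] [473.2506 286.0956]
(438, -278, 64) [248.0742 160.9165] [440.371  204.5825]
(447.3, -241.5, 0) [252.3918 185.0785] [461.9588 325.3924]
(453.8, -235, 110) [249.185  158.3547] [445.9251 191.7736]
(432, -312, 4) [245.9442 169.3251] [429.7209 246.6255]
245 175 [ 450.2518 -282.3138   11.1089] [112 106 101]
250 185 [ 453.4701 -245.208     0.3863] [122 115 107]
252 189 [ 454.8561 -230.3674   -3.5599] [117 109 102]
250 168 [ 452.7196 -237.0768   72.7592] [73 68 63]
246 162 [ 449.4413 -268.266    71.6511] [68 64 60]
```

Request:
drive_tool --increments '[{"x": 0,"y": -0.13,"z": -0.08,"turn": 0.1,"fingers": -0.2},{"x": 0.5,"y": -0.13,"z": -0.08,"turn": 0.1,"fingers": -0.2},{"x": 1.06,"y": -0.13,"z": -0.08,"turn": 0.1,"fingers": -0.2},{"x": 1.06,"y": -0.13,"z": -0.08,"turn": 0.1,"fingers": -0.2}]'

```text
time: 37.78
ee_pos: [0.4448, -0.2411, 0.055]
tcp_rot: [[-0.004, 0.24, 0.971], [0.001, 0.971, -0.24], [-1.0, 0.0, -0.004]]
force: [0.1, -0.4, 0.2]
width: 0.051
```

```bash
python3 -c "
from plan import *
rows((447.3,-241.5,57,-13.8))"
```

```text
cur [ 444.8 -241.1   55. ] psi -13.9 j [ -2.  31.  30. 122. -27.  34.  33.] F [ 0.1 -0.4  0.2] w 51.0 t 37.775
{'x': -0.033, 'y': 0.004, 'z': 0.043, 'turn': np.float64(-0.02)} from (447.3, -241.5, 57, -13.8)
```

Request:
drive_tool --increments '[{"x": -0.02,"y": 0,"z": 0.03,"turn": 0,"fingers": 0.2},{"x": -0.02,"y": 0,"z": 0.03,"turn": 0,"fingers": 0.7},{"x": -0.02,"y": 0,"z": 0.03,"turn": 0,"fingers": 0.7},{"x": -0.02,"y": 0,"z": 0.03,"turn": 0,"fingers": 0.7},{"x": -0.02,"y": 0,"z": 0.03,"turn": 0,"fingers": 0.7},{"x": -0.02,"y": 0,"z": 0.03,"turn": 0,"fingers": 0.7}]' --squeeze 40

```text
time: 38.52
ee_pos: [0.4493, -0.2421, 0.0585]
tcp_rot: [[0.002, 0.24, 0.971], [-0.0, 0.971, -0.24], [-1.0, 0.0, 0.002]]
force: [0.1, 0.7, 7.8]
width: 0.0169
```

```bash
python3 -c "
from plan import *
p,R,o=cur();print(o['wrist_torque'])
rows((447.3,-241.5,100,-13.8))"
```

```text
[0.0251 0.0779 0.0053]
cur [ 449.3 -242.1   58.5] psi -13.9 j [ -2.  30.  30. 121. -27.  35.  33.] F [0.1 0.7 7.8] w 16.9 t 38.525
{'x': -0.691, 'y': 0.002, 'z': -0.035, 'turn': np.float64(-0.01)} from (447.3, -241.5, 100, -13.8)
```

Request:
drive_tool --increments '[{"x": -0.3,"y": 0,"z": 0,"turn": 0,"fingers": 0.7},{"x": -0.6,"y": 0,"z": 0,"turn": 0,"fingers": 0.7},{"x": -1.0,"y": 0,"z": 0,"turn": 0,"fingers": 0.7},{"x": -1.0,"y": 0,"z": 0,"turn": 0,"fingers": 0.7}]'

```text
time: 39.02
ee_pos: [0.4495, -0.2425, 0.1196]
tcp_rot: [[0.004, 0.24, 0.971], [-0.001, 0.971, -0.24], [-1.0, 0.0, 0.004]]
force: [0.1, -0.0, -2.0]
width: 0.0174
```

```bash
cat > sv.py <<'E'
import sys
from plan import *
def proj(s,p):
    T=s['pose'];q=T[:3,:3].T@(np.array(p)/1000-T[:3,3]);K=s['camera_matrix'];return (K@q)[:2]/q[2]
p,R,o=cur();print(p.round(1),psi(R).round(1),o['force'],o['wrist_torque'],o['width'],o['time'])
s=snap('scene');c=proj(s,p+[0,-40,-20]);
u=int(np.clip(c[0]-60,0,440));v=int(np.clip(c[1]-50,0,320))
cv2.imwrite('pics/sc.png',cv2.resize(s['img'][v:v+100,u:u+120,::-1],None,fx=6,fy=6,interpolation=cv2.INTER_CUBIC));print('crop',u,v)
np.savez('sv.npz',P=cloud(s),img=s['img'])
E
python3 sv.py
```

```text
[ 449.5 -242.5  119.6] -13.9 [ 0.1344 -0.0198 -2.0317] [0.0961 0.022  0.0943] 0.017437591320796645 39.025
crop 183 101
```

```bash
cat > tilt.py <<'E'
from plan import *
import sys
def tiltpts(n='scene'):
    p,R,o=cur(); s=snap(n);P=cloud(s)*1000;I=s['img']
    th=np.radians(psi(R)-90);h=np.array([np.cos(th),np.sin(th),0]);l=np.array([-np.sin(th),np.cos(th),0])
    D=P-p; f=D@h;lat=D@l;z=D[...,2]
    k=(f>-60)&(f<130)&(abs(lat)<34)&(z>-110)&(z<25)&(P[...,2]>18)
    print('pose',p.round(1),'F',np.round(o['force'],1),'T',np.round(o['wrist_torque'],3),'w',round(o['width'],4),o['time'])
    for a in range(-60,130,10):
        m=k&(f>=a)&(f<a+10)
        if m.sum()>2: print(a,m.sum(),'z',np.percentile(z[m],[3,25,50,75,97]).round(0),'lat',np.percentile(lat[m],[3,97]).round(0))
    return s
if __name__=='__main__': tiltpts(*sys.argv[1:])
E
python3 tilt.py; python3 tilt.py top
```

```text
pose [ 448.9 -241.9  118.4] F [ 0.2 -0.5 -0.9] T [0.051 0.014 0.016] w 0.0171 39.075
-40 34 z [-1.  4.  9. 12. 13.] lat [-5. 11.]
-30 14 z [10. 11. 12. 13. 16.] lat [-4. 12.]
-20 30 z [-2.  5. 12. 13. 21.] lat [-11.  18.]
-10 89 z [-6.  5. 12. 16. 24.] lat [-19.  24.]
0 17 z [ 3. 12. 13. 14. 23.] lat [-6. 25.]
10 16 z [11. 11. 13. 14. 16.] lat [-6.  8.]
20 9 z [10. 11. 12. 13. 15.] lat [-5.  6.]
30 25 z [-53. -51. -43. -33.  14.] lat [-1. 27.]
40 28 z [-55. -53. -49. -40. -31.] lat [-24.  30.]
50 8 z [-51. -47. -42. -34. -31.] lat [27. 30.]
60 9 z [-54. -51. -44. -38. -33.] lat [28. 30.]
70 7 z [-55. -54. -50. -39. -31.] lat [17. 30.]
80 12 z [-55. -53. -50. -46. -40.] lat [15. 31.]
90 8 z [-55. -53. -52. -52. -51.] lat [13. 29.]
100 3 z [-56. -55. -54. -53. -53.] lat [11. 17.]
pose [ 448.3 -241.6  117.6] F [ 0.5  0.5 -1.3] T [ 0.052  0.002 -0.024] w 0.0173 39.125
-40 36 z [ 2.  8. 10. 12. 15.] lat [-10.   7.]
-30 44 z [ 8. 11. 12. 13. 15.] lat [-9.  8.]
-20 44 z [ 9. 11. 12. 14. 15.] lat [-10.   7.]
-10 32 z [-7.  0.  8. 13. 21.] lat [-23.  13.]
```

```bash
python3 -c "
from plan import *
rows((588.4,-111.9,140,3.4),(588.4,-111.9,91,3.4))"
```

```text
cur [ 448.  -241.5  117.2] psi -13.9 j [ -7.  25.  35. 120. -21.  42.  28.] F [ 0.5  0.7 -1.2] w 17.4 t 39.175
{'x': -0.381, 'y': 2.658, 'z': 1.755, 'turn': np.float64(-3.45)} from (588.4, -111.9, 140, 3.4)
{'x': 0.436, 'y': 2.658, 'z': 1.755, 'turn': np.float64(-3.45)} from (588.4, -111.9, 91, 3.4)
```

Request:
drive_tool --increments '[{"x": -0.4,"y": 0.2,"z": 0.1,"turn": -0.3,"fingers": 0.7},{"x": -0.4,"y": 0.6,"z": 0.4,"turn": -0.8,"fingers": 0.7},{"x": -0.4,"y": 1.1,"z": 0.7,"turn": -1.4,"fingers": 0.7},{"x": -0.4,"y": 1.6,"z": 1.0,"turn": -2,"fingers": 0.7},{"x": -0.4,"y": 2.1,"z": 1.35,"turn": -2.7,"fingers": 0.7},{"x": -0.4,"y": 2.5,"z": 1.65,"turn": -3.3,"fingers": 0.7},{"x": -0.4,"y": 2.66,"z": 1.75,"turn": -3.45,"fingers": 0.7},{"x": -0.1,"y": 2.66,"z": 1.75,"turn": -3.45,"fingers": 0.7},{"x": 0.2,"y": 2.66,"z": 1.75,"turn": -3.45,"fingers": 0.7},{"x": 0.43,"y": 2.66,"z": 1.75,"turn": -3.45,"fingers": 0.7},{"x": 0.43,"y": 2.66,"z": 1.75,"turn": -3.45,"fingers": 0.7}]'

```text
time: 40.55
ee_pos: [0.5868, -0.1127, 0.0899]
tcp_rot: [[-0.003, -0.058, 0.998], [0.0, 0.998, 0.058], [-1.0, 0.0, -0.003]]
force: [0.5, -0.8, -0.4]
width: 0.0172
```

```bash
python3 tilt.py; python3 sv.py; python3 -c "
from plan import *
h=np.array([.0593,-.9982]);c=np.array([600,-307.5])
g=lambda d:c-h*(76+d)
rows(*[(*g(d),91,3.4) for d in (105,100,88,86)])"
```

```text
pose [ 586.8 -112.7   89.9] F [ 0.5 -0.8 -0.4] T [ 0.007 -0.033  0.001] w 0.0172 40.55
-40 36 z [-2.  4.  8. 11. 14.] lat [-4. 11.]
-30 23 z [ 2. 11. 12. 13. 15.] lat [-3. 11.]
-20 24 z [ 4.  9. 12. 14. 19.] lat [-8. 12.]
-10 109 z [-5.  5. 11. 16. 24.] lat [-18.  24.]
0 30 z [ 5. 12. 13. 15. 23.] lat [-7. 25.]
10 11 z [12. 13. 13. 15. 19.] lat [-7.  3.]
30 11 z [-54. -47. -46. -36. -31.] lat [ 7. 25.]
40 44 z [-55. -52. -43. -37. -29.] lat [10. 29.]
50 15 z [-56. -52. -42. -32. -29.] lat [-3. 29.]
60 24 z [-55. -53. -47. -38. -31.] lat [-23.  29.]
70 20 z [-55. -53. -52. -36. -33.] lat [-10.  30.]
80 11 z [-55. -53. -52. -49. -44.] lat [13. 29.]
90 6 z [-55. -53. -52. -50. -46.] lat [15. 30.]
110 20 z [-70. -65. -58. -47. -38.] lat [-13.  33.]
120 56 z [-69. -63. -56. -48. -38.] lat [-14.  33.]
[ 587.7 -112.7   90.9] 3.3 [-0.1438 -0.0384 -0.7226] [ 0.0054 -0.0412  0.0867] 0.017223317675928673 40.6
crop 159 153
cur [ 588.3 -112.7   91.5] psi 3.3 j [-16.  33.  28. 108. -22.  44.  27.] F [ 0.4  0.3 -1.2] w 17.3 t 40.65
{'x': 0.009, 'y': -0.236, 'z': 0.003, 'turn': np.float64(-0.02)} from (np.float64(589.2667), np.float64(-126.82580000000002), 91, 3.4)
{'x': 0.009, 'y': -0.319, 'z': 0.003, 'turn': np.float64(-0.02)} from (np.float64(589.5632), np.float64(-131.8168), 91, 3.4)
{'x': 0.009, 'y': -0.519, 'z': 0.003, 'turn': np.float64(-0.02)} from (np.float64(590.2748), np.float64(-143.7952), 91, 3.4)
{'x': 0.009, 'y': -0.553, 'z': 0.003, 'turn': np.float64(-0.02)} from (np.float64(590.3934), np.float64(-145.79160000000002), 91, 3.4)
```

Request:
drive_tool --increments '[{"x": 0,"y": -0.2,"z": 0,"turn": 0,"fingers": 0.7},{"x": 0,"y": -0.3,"z": 0,"turn": 0,"fingers": 0.7},{"x": 0,"y": -0.35,"z": 0,"turn": 0,"fingers": 0.7},{"x": 0,"y": -0.4,"z": 0,"turn": 0,"fingers": 0.7},{"x": 0,"y": -0.45,"z": 0,"turn": 0,"fingers": 0.7},{"x": 0,"y": -0.5,"z": 0,"turn": 0,"fingers": 0.7}]'

```text
time: 41.4
ee_pos: [0.5903, -0.1396, 0.0914]
tcp_rot: [[-0.001, -0.06, 0.998], [0.003, 0.998, 0.06], [-1.0, 0.004, -0.001]]
force: [-0.1, 6.0, 0.4]
width: 0.0167
```

```bash
python3 tilt.py; python3 sv.py
```

```text
pose [ 590.3 -139.6   91.4] F [-0.1  6.   0.4] T [ 1.58   0.144 -0.143] w 0.0167 41.4
-40 37 z [ 4.  8. 12. 16. 18.] lat [-5. 10.]
-30 23 z [ 7. 13. 15. 16. 17.] lat [-6. 11.]
-20 23 z [ 5. 12. 14. 16. 17.] lat [-10.  16.]
-10 100 z [-6.  5. 13. 17. 24.] lat [-19.  23.]
0 25 z [ 1. 11. 13. 15. 23.] lat [-7. 25.]
10 9 z [ 9. 11. 11. 12. 13.] lat [-6.  2.]
20 7 z [-54. -51.   8.   9.  10.] lat [-5. 13.]
30 77 z [-59. -56. -50. -42. -35.] lat [-9. 29.]
40 10 z [-59. -54. -44. -37. -34.] lat [17. 30.]
50 15 z [-61. -57. -52. -42. -39.] lat [26. 30.]
60 17 z [-64. -61. -59. -51. -39.] lat [ 6. 31.]
70 23 z [-65. -62. -61. -59. -45.] lat [ 1. 31.]
80 19 z [-66. -65. -64. -63. -61.] lat [-2. 30.]
90 59 z [-67. -60. -53. -46. -39.] lat [-33.  33.]
120 11 z [-67. -64. -62. -62. -61.] lat [-12.  24.]
[ 590.3 -140.2   91.5] 3.4 [ 0.1857  5.4006 -0.3072] [ 1.527  -0.0437  0.0082] 0.017059349758968247 41.45
crop 154 147
```

Request:
drive_tool --increments '[{"x": 0,"y": -0.04,"z": 0,"turn": 0,"fingers": 0.7},{"x": 0,"y": -0.06,"z": 0,"turn": 0,"fingers": 0.7},{"x": 0,"y": -0.06,"z": 0,"turn": 0,"fingers": 0.7},{"x": -0.1,"y": 0.2,"z": 0,"turn": 0,"fingers": 0.7},{"x": -0.4,"y": 0.4,"z": 0,"turn": 0,"fingers": 0.7},{"x": -0.4,"y": 0.4,"z": 0,"turn": 0,"fingers": 0.7}]'

```text
time: 42.25
ee_pos: [0.5904, -0.1168, 0.1177]
tcp_rot: [[0.004, -0.061, 0.998], [0.0, 0.998, 0.061], [-1.0, -0.0, 0.004]]
force: [0.8, -1.2, -0.4]
width: 0.0172
```

```bash
cat > tilt2.py <<'E'
from plan import *
import sys
def tilt(n='scene',dz=0):
    p,R,o=cur(); s=snap(n);P=cloud(s)*1000;I=s['img'].astype(int)
    th=np.radians(psi(R)-90);h=np.array([np.cos(th),np.sin(th),0]);l=np.array([-np.sin(th),np.cos(th),0])
    D=P-p; f=D@h;lat=D@l;z=D[...,2]
    # bar top
    k=(f>-48)&(f<38)&(abs(lat)<9)&(z>-12)&(z<28)&(abs(f)>12)
    best=None
    F,Z=f[k],z[k]
    rng=np.random.default_rng(0)
    for _ in range(400):
        i,j=rng.integers(0,len(F),2)
        if abs(F[i]-F[j])<20: continue
        a=(Z[i]-Z[j])/(F[i]-F[j]);b=Z[i]-a*F[i]
        if abs(a)>.7: continue
        n_=(abs(Z-a*F-b)<2).sum()
        if best is None or n_>best[0]: best=(n_,a,b)
    m=abs(Z-best[1]*F-best[2])<2.5;c=np.polyfit(F[m],Z[m],1)
    print('pose',p.round(1),psi(R).round(1),'F',np.round(o['force'],1),'T',np.round(o['wrist_torque'],2),'t',o['time'],'BAR tilt nose-down deg',-np.degrees(np.arctan(c[0])).round(1),'top at grip',c[1].round(1),m.sum(),'f',F[m].min().round(0),F[m].max().round(0))
if __name__=='__main__': tilt(*sys.argv[1:])
E
python3 tilt2.py;python3 tilt2.py top; python3 tilt.py|tail -12
```

```text
pose [ 590.4 -116.8  117.7] 3.5 F [ 0.8 -1.2 -0.4] T [0.05 0.01 0.02] t 42.25 BAR tilt nose-down deg 5.9 top at grip 13.2 47 f -39.0 23.0
-10 100 z [-7.  4. 12. 18. 23.] lat [-18.  24.]
0 28 z [ 2. 10. 12. 17. 24.] lat [-9. 24.]
10 11 z [ 9. 10. 11. 12. 21.] lat [-7.  3.]
20 42 z [-60. -58. -54. -49.   9.] lat [-12.  27.]
30 62 z [-61. -53. -47. -40. -35.] lat [-5. 28.]
40 12 z [-63. -58. -48. -42. -38.] lat [27. 30.]
50 15 z [-62. -60. -51. -45. -41.] lat [27. 31.]
60 24 z [-65. -64. -61. -55. -42.] lat [ 2. 31.]
70 18 z [-67. -65. -64. -63. -51.] lat [ 1. 31.]
80 22 z [-69. -68. -66. -65. -60.] lat [-3. 32.]
110 89 z [-94. -86. -79. -71. -64.] lat [-1. 33.]
120 4 z [-66. -66. -65. -65. -65.] lat [13. 34.]Traceback (most recent call last):
  File "tilt2.py", line 21, in <module>
    if __name__=='__main__': tilt(*sys.argv[1:])
                             ~~~~^^^^^^^^^^^^^^^
  File "tilt2.py", line 13, in tilt
    i,j=rng.integers(0,len(F),2)
        ~~~~~~~~~~~~^^^^^^^^^^^^
  File "numpy/random/_generator.pyx", line 677, in numpy.random._generator.Generator.integers
  File "numpy/random/_bounded_integers.pyx", line 1334, in numpy.random._bounded_integers._rand_int64
ValueError: high <= 0
```

Request:
drive_tool --increments '[{"x": 0.4,"y": 0,"z": 0,"turn": 0,"fingers": 0.7},{"x": 0.4,"y": -0.3,"z": 0,"turn": 0,"fingers": 0.7},{"x": 0.4,"y": -0.44,"z": 0,"turn": 0,"fingers": 0.7},{"x": 0.4,"y": -0.5,"z": 0,"turn": 0,"fingers": 0.7},{"x": 0.4,"y": -0.54,"z": 0,"turn": 0,"fingers": 0.7},{"x": 0.4,"y": -0.54,"z": 0,"turn": 0,"fingers": 0.7},{"x": 0.3,"y": -0.2,"z": 0,"turn": 0,"fingers": 0.7},{"x": 0,"y": 0,"z": 0,"turn": 0,"fingers": 0.7},{"x": 0,"y": 0,"z": 0,"turn": 0,"fingers": 0.7}]'

```text
time: 43.52
ee_pos: [0.5904, -0.118, 0.1177]
tcp_rot: [[0.004, -0.06, 0.998], [-0.001, 0.998, 0.06], [-1.0, -0.001, 0.004]]
force: [-0.6, 0.4, -1.3]
width: 0.017
```

```bash
python3 tilt2.py; python3 tilt.py|tail -12
```

```text
pose [ 590.4 -118.   117.7] 3.5 F [-0.6  0.4 -1.3] T [-0.03 -0.03  0.03] t 43.525 BAR tilt nose-down deg 11.9 top at grip 12.6 41 f -37.0 27.0
-20 19 z [ 8. 14. 15. 16. 18.] lat [-4. 16.]
-10 106 z [-5.  4. 13. 17. 24.] lat [-19.  24.]
0 26 z [ 3. 11. 13. 16. 22.] lat [-7. 25.]
10 11 z [ 9.  9. 10. 17. 24.] lat [-8. 17.]
20 110 z [-62. -58. -53. -46. -38.] lat [-13.  28.]
30 19 z [-63. -56. -50. -40. -38.] lat [16. 30.]
40 12 z [-64. -63. -57. -49. -43.] lat [27. 31.]
50 15 z [-67. -63. -57. -49. -44.] lat [15. 31.]
60 18 z [-71. -69. -67. -63. -49.] lat [ 0. 30.]
70 20 z [-73. -72. -71. -69. -62.] lat [ 0. 31.]
80 6 z [-75. -74. -74. -73. -73.] lat [ 1. 15.]
110 112 z [-97. -91. -83. -72. -64.] lat [-10.  33.]
```

```bash
python3 -c "
from plan import *
rows((595.3,-228.1,145,3.5),(595.3,-228.1,100,3.5),base=(590.4,-118.3,117.5,3.45))"
```

```text
cur [ 590.4 -118.3  117.5] psi 3.5 j [-16.  31.  29. 107. -20.  46.  27.] F [ 0.3 -0.1 -2.6] w 17.2 t 43.625
{'x': -0.458, 'y': -1.832, 'z': -0.029, 'turn': -0.01} from (595.3, -228.1, 145, 3.5)
{'x': 0.292, 'y': -1.832, 'z': -0.029, 'turn': -0.01} from (595.3, -228.1, 100, 3.5)
```

Request:
drive_tool --increments '[{"x": -0.46,"y": 0,"z": 0,"turn": 0,"fingers": 0.7},{"x": -0.46,"y": -0.3,"z": 0,"turn": 0,"fingers": 0.7},{"x": -0.46,"y": -0.7,"z": -0.01,"turn": 0,"fingers": 0.7},{"x": -0.46,"y": -1.1,"z": -0.02,"turn": 0,"fingers": 0.7},{"x": -0.46,"y": -1.5,"z": -0.03,"turn": 0,"fingers": 0.7},{"x": -0.46,"y": -1.83,"z": -0.03,"turn": 0,"fingers": 0.7},{"x": -0.46,"y": -1.83,"z": -0.03,"turn": 0,"fingers": 0.7},{"x": -0.46,"y": -1.83,"z": -0.03,"turn": 0,"fingers": 0.7}]'

```text
time: 44.62
ee_pos: [0.5934, -0.227, 0.1426]
tcp_rot: [[-0.001, -0.059, 0.998], [0.001, 0.998, 0.059], [-1.0, 0.001, -0.001]]
force: [-0.2, 0.8, -1.2]
width: 0.0168
```

```bash
python3 tilt2.py; python3 sv.py; python3 -c "
from plan import *
s=snap('top'); cv2.imwrite('pics/tp.png',cv2.resize(s['img'][140:240,340:460,::-1],None,fx=6,fy=6,interpolation=cv2.INTER_CUBIC))"
```

```text
pose [ 593.4 -227.   142.6] 3.4 F [-0.2  0.8 -1.2] T [0.1  0.   0.02] t 44.625 BAR tilt nose-down deg 11.4 top at grip 12.6 43 f -39.0 30.0
[ 593.6 -226.6  142.8] 3.4 [ 0.0199  0.8944 -1.4752] [ 0.0587 -0.0182  0.0226] 0.017187508360971666 44.675
crop 137 115
```

```bash
python3 -c "
from plan import *
d=np.load('sv.npz');P=d['P']*1000
p,R,o=cur();th=np.radians(psi(R)-90);h=np.array([np.cos(th),np.sin(th),0]);l=np.array([-np.sin(th),np.cos(th),0])
D=P-p;f=D@h;lat=D@l;Z=P[...,2]
for a in range(-10,170,10):
    k=(f>=a)&(f<a+10)&(abs(lat)<55)&(abs(Z-52)<4)
    if k.sum(): print(a,k.sum(),np.sort(lat[k]).round(0)[::max(1,k.sum()//12)])
k=(f>50)&(f<80)&(abs(lat)<40)&(Z>58)&(Z<120); print('pan',np.percentile(lat[k],[1,5,50,95,99]),k.sum())
k=(abs(f)<38)&(abs(f)>14)&(abs(lat)<14)&(D[...,2]>4)&(D[...,2]<22);print('bar',np.percentile(lat[k],[3,50,97]))
"
```

```text
0 52 [-38. -33. -24. -17.  -8.  -4.  -0.   6.  12.  18.  26.  33.  38.]
10 21 [-37. -36. -35. -34. -34. -33. -26. -20. -13. -10.   7.  14.  18.  21.
  27.  35.  37.  38.  39.  41.  41.]
20 10 [-38. -36. -36. -34. -34.  37.  37.  38.  40.  41.]
30 15 [-40. -38. -37. -37. -37. -35. -34. -33.  36.  38.  39.  39.  40.  41.
  41.]
40 11 [-38. -36. -35. -35. -34. -33.  36.  37.  39.  39.  41.]
50 9 [-37. -36. -35.  35.  38.  39.  40.  41.  41.]
60 7 [-39.  36.  37.  39.  39.  41.  42.]
70 4 [38. 38. 40. 41.]
80 3 [37. 38. 40.]
90 6 [36. 37. 37. 38. 40. 40.]
100 5 [36. 37. 38. 41. 42.]
110 4 [37. 39. 40. 41.]
120 7 [35. 37. 38. 40. 40. 41. 41.]
130 5 [36. 36. 38. 40. 40.]
140 5 [38. 40. 41. 41. 41.]
150 27 [-4. -0.  2.  6. 10. 13. 17. 19. 23. 25. 27. 30. 34. 39.]
160 1 [35.]
pan [-1.6085  0.9987 28.7093 30.8582 31.0625] 38
bar [-5.5536  3.3534 11.139 ]
```

Request:
drive_tool --increments '[{"x": 0.3,"y": 0,"z": -0.01,"turn": 0,"fingers": 0.7},{"x": 0.6,"y": 0,"z": -0.01,"turn": 0,"fingers": 0.7},{"x": 0.72,"y": 0,"z": -0.01,"turn": 0,"fingers": 0.7},{"x": 0.8,"y": 0,"z": -0.01,"turn": 0,"fingers": 0.7},{"x": 0.83,"y": 0,"z": -0.01,"turn": 0,"fingers": 0.7},{"x": 0.83,"y": 0,"z": -0.01,"turn": 0,"fingers": 0.7}]'

```text
time: 45.52
ee_pos: [0.5935, -0.2288, 0.0942]
tcp_rot: [[0.002, -0.059, 0.998], [-0.001, 0.998, 0.059], [-1.0, -0.001, 0.002]]
force: [0.0, -1.5, 2.1]
width: 0.0169
```

```bash
python3 tilt2.py; python3 sv.py
```

```text
pose [ 593.5 -228.8   94.2] 3.4 F [ 0.  -1.5  2.1] T [-0.6  -0.04  0.01] t 45.525 BAR tilt nose-down deg 10.8 top at grip 12.9 39 f -38.0 30.0
[ 593.5 -228.6   94.1] 3.4 [ 0.7215 -1.0783  1.3162] [-0.5112 -0.0187 -0.002 ] 0.01726447772541583 45.575
crop 140 128
```

Request:
drive_tool --increments '[{"x": 0.02,"y": -0.1,"z": 0,"turn": 0,"fingers": 0.7},{"x": 0.04,"y": -0.2,"z": 0,"turn": 0,"fingers": 0.7},{"x": 0.06,"y": -0.3,"z": 0,"turn": 0,"fingers": 0.7},{"x": 0.08,"y": -0.4,"z": 0,"turn": 0,"fingers": 0.7},{"x": 0.095,"y": -0.5,"z": 0,"turn": 0,"fingers": 0.7},{"x": 0.11,"y": -0.6,"z": 0,"turn": 0,"fingers": 0.7},{"x": 0.13,"y": -0.7,"z": 0,"turn": 0,"fingers": 0.7},{"x": 0.13,"y": -0.7,"z": 0,"turn": 0,"fingers": 0.7}]'

```text
time: 46.62
ee_pos: [0.5951, -0.2708, 0.0854]
tcp_rot: [[-0.0, -0.058, 0.998], [-0.001, 0.998, 0.058], [-1.0, -0.001, -0.0]]
force: [0.0, -1.1, 3.5]
width: 0.0174
```

```bash
python3 tilt2.py; python3 sv.py
```

```text
pose [ 595.1 -270.8   85.4] 3.3 F [ 0.  -1.1  3.5] T [-0.71  0.02  0.02] t 46.625 BAR tilt nose-down deg 11.0 top at grip 13.0 40 f -37.0 32.0
[ 595.1 -270.4   85.4] 3.3 [-0.2    -1.9513  3.035 ] [-0.7346 -0.0134  0.0139] 0.01710616381116274 46.675
crop 134 122
```

Request:
drive_tool --increments '[{"x": 0.02,"y": -0.1,"z": 0,"turn": 0,"fingers": 0.7},{"x": 0.035,"y": -0.18,"z": 0,"turn": 0,"fingers": 0.7},{"x": 0.05,"y": -0.26,"z": 0,"turn": 0,"fingers": 0.7},{"x": 0.065,"y": -0.34,"z": 0,"turn": 0,"fingers": 0.7},{"x": 0.065,"y": -0.34,"z": 0,"turn": 0,"fingers": 0.7}]'

```text
time: 47.35
ee_pos: [0.5963, -0.291, 0.0815]
tcp_rot: [[-0.0, -0.058, 0.998], [-0.001, 0.998, 0.058], [-1.0, -0.001, -0.0]]
force: [0.5, -1.6, 1.9]
width: 0.0174
```

```bash
python3 tilt2.py; python3 -c "
from h import *
s=snap('top'); cv2.imwrite('pics/tp.png',cv2.resize(s['img'][140:240,340:460,::-1],None,fx=6,fy=6,interpolation=cv2.INTER_CUBIC))"
```

```text
pose [ 596.3 -291.    81.5] 3.3 F [ 0.5 -1.6  1.9] T [-0.61 -0.06 -0.01] t 47.35 BAR tilt nose-down deg 11.0 top at grip 12.8 39 f -38.0 34.0
```

Request:
drive_tool --increments '[{"x": 0.01,"y": -0.05,"z": 0,"turn": 0,"fingers": 0.7},{"x": 0.01,"y": -0.07,"z": 0,"turn": 0,"fingers": 0.7},{"x": 0.01,"y": -0.07,"z": 0,"turn": 0,"fingers": 0.7}]'

```text
time: 47.82
ee_pos: [0.597, -0.2933, 0.0812]
tcp_rot: [[-0.0, -0.059, 0.998], [0.002, 0.998, 0.059], [-1.0, 0.002, -0.0]]
force: [-0.6, 2.0, 6.3]
width: 0.0175
```

Request:
drive_tool --increments '[{"x": 0.04,"y": 0.04,"z": 0,"turn": 0,"fingers": 0.7},{"x": 0.08,"y": 0.09,"z": 0,"turn": 0,"fingers": 0.7},{"x": 0.12,"y": 0.15,"z": 0,"turn": 0,"fingers": 0.7},{"x": 0.16,"y": 0.21,"z": 0,"turn": 0,"fingers": 0.7},{"x": 0.2,"y": 0.27,"z": 0,"turn": 0,"fingers": 0.7},{"x": 0.23,"y": 0.32,"z": 0,"turn": 0,"fingers": 0.7},{"x": 0.23,"y": 0.32,"z": 0,"turn": 0,"fingers": 0.7}]'

```text
time: 48.7
ee_pos: [0.5974, -0.2752, 0.069]
tcp_rot: [[0.003, -0.06, 0.998], [-0.0, 0.998, 0.06], [-1.0, -0.001, 0.003]]
force: [-0.6, 1.4, 12.8]
width: 0.0173
```

```bash
python3 tilt2.py; python3 sv.py
```

```text
pose [ 597.4 -275.2   69. ] 3.4 F [-0.6  1.4 12.8] T [-0.1  -0.07  0.04] t 48.7 BAR tilt nose-down deg -4.4 top at grip 14.4 43 f -37.0 26.0
[ 597.4 -275.2   69. ] 3.4 [ 0.3791  2.0228 12.4323] [-0.1261 -0.0758  0.0147] 0.017274213522740136 48.75
crop 134 126
```

Request:
drive_tool --increments '[{"x": 0.05,"y": 0.06,"z": 0,"turn": 0,"fingers": 0.7},{"x": 0.09,"y": 0.12,"z": 0,"turn": 0,"fingers": 0.7},{"x": 0.09,"y": 0.12,"z": 0,"turn": 0,"fingers": 0.7},{"x": -0.3,"y": 0.12,"z": 0,"turn": 0,"fingers": 0.7},{"x": -0.6,"y": 0.12,"z": 0,"turn": 0,"fingers": 0.7},{"x": -1.0,"y": 0.12,"z": 0,"turn": 0,"fingers": 0.7},{"x": -1.4,"y": 0.12,"z": 0,"turn": 0,"fingers": 0.7},{"x": -1.4,"y": 0.12,"z": 0,"turn": 0,"fingers": 0.7}]'

```text
time: 49.8
ee_pos: [0.5961, -0.2682, 0.1528]
tcp_rot: [[0.003, -0.059, 0.998], [-0.001, 0.998, 0.059], [-1.0, -0.001, 0.003]]
force: [0.5, -1.0, -2.4]
width: 0.0174
```

```bash
python3 tilt2.py; python3 sv.py;  python3 -c "
from h import *
s=snap('top'); cv2.imwrite('pics/tp.png',cv2.resize(s['img'][140:240,340:460,::-1],None,fx=6,fy=6,interpolation=cv2.INTER_CUBIC))"
```

```text
pose [ 596.1 -268.2  152.8] 3.4 F [ 0.5 -1.  -2.4] T [ 0.12 -0.02 -0.04] t 49.8 BAR tilt nose-down deg -10.0 top at grip 14.0 58 f -37.0 32.0
[ 595.3 -267.7  151.3] 3.4 [-0.6596  0.4267 -1.8274] [0.0933 0.0272 0.0115] 0.01745875633724557 49.85
crop 130 105
```

```bash
python3 -c "
from plan import *
d=np.load('sv.npz');P=d['P']*1000
p,R,o=cur();th=np.radians(psi(R)-90);h=np.array([np.cos(th),np.sin(th),0]);l=np.array([-np.sin(th),np.cos(th),0])
D=P-p;f=D@h;lat=D@l;z=D[...,2]
for a in range(-20,110,8):
    k=(z>=a)&(z<a+8)&(abs(f)<60)&(abs(lat)<80)
    if k.sum()>3: print(a,k.sum(),'lat',np.percentile(lat[k],[1,99]).round(0),'f',np.percentile(f[k],[1,99]).round(0), 'f at |lat|>35', np.percentile(f[k&(abs(lat)>33)],[0,100]).round(0) if (k&(abs(lat)>33)).sum() else '')
"
```

```text
-20 7 lat [15. 29.] f [43. 59.] f at |lat|>35 
-12 5 lat [-15.  18.] f [-8. -2.] f at |lat|>35 
-4 33 lat [-15.  25.] f [-36.   9.] f at |lat|>35 
4 64 lat [-18.  24.] f [-39.  -1.] f at |lat|>35 
12 107 lat [-17.  25.] f [-35.  24.] f at |lat|>35 
20 35 lat [-16.  26.] f [-9. 27.] f at |lat|>35 
28 36 lat [-31.  39.] f [-11.   9.] f at |lat|>35 [-9. -8.]
36 77 lat [-38.  44.] f [-12.  14.] f at |lat|>35 [-11.  -6.]
44 92 lat [-43.  47.] f [-11.  16.] f at |lat|>35 [-12.  13.]
52 71 lat [-48.  51.] f [-15.  17.] f at |lat|>35 [-11.  17.]
60 86 lat [-50.  57.] f [-16.  12.] f at |lat|>35 [-12.  13.]
68 87 lat [-54.  60.] f [-16.  12.] f at |lat|>35 [-11.  12.]
76 114 lat [-58.  67.] f [-16.   5.] f at |lat|>35 [-12.  12.]
84 163 lat [-58.  66.] f [-19.  14.] f at |lat|>35 [-12.  16.]
92 137 lat [-46.  53.] f [-18.   9.] f at |lat|>35 [-10.  12.]
100 54 lat [-36.  44.] f [-11.  10.] f at |lat|>35 [-10.  10.]
108 26 lat [-32.  42.] f [-10.  11.] f at |lat|>35 [-10.  13.]
```

Request:
drive_tool --increments '[{"x": -0.05,"y": 0,"z": 0,"turn": 0,"fingers": 0.7},{"x": -0.15,"y": 0,"z": 0,"turn": 0,"fingers": 0.7},{"x": -0.3,"y": 0.0,"z": 0,"turn": 0,"fingers": 0.7},{"x": -0.5,"y": 0.03,"z": -0.01,"turn": 0,"fingers": 0.7},{"x": -0.7,"y": 0.08,"z": -0.03,"turn": 0,"fingers": 0.7},{"x": -0.9,"y": 0.15,"z": -0.06,"turn": 0,"fingers": 0.7},{"x": -1.1,"y": 0.25,"z": -0.1,"turn": 0,"fingers": 0.7},{"x": -1.25,"y": 0.37,"z": -0.15,"turn": 0,"fingers": 0.7},{"x": -1.36,"y": 0.52,"z": -0.21,"turn": 0,"fingers": 0.7},{"x": -1.44,"y": 0.7,"z": -0.28,"turn": 0,"fingers": 0.7},{"x": -1.48,"y": 0.9,"z": -0.36,"turn": 0,"fingers": 0.7},{"x": -1.5,"y": 1.1,"z": -0.45,"turn": 0,"fingers": 0.7}]'

```text
time: 51.45
ee_pos: [0.5639, -0.2026, 0.2412]
tcp_rot: [[-0.0, -0.059, 0.998], [0.0, 0.998, 0.059], [-1.0, 0.0, -0.0]]
force: [0.1, -0.2, -1.8]
width: 0.0171
```

```bash
python3 -c "
from plan import *
rows((455.9,88,240,-5.3))"; python3 tilt2.py; python3 sv.py
```

```text
cur [ 563.9 -202.6  241.2] psi 3.4 j [-11.  23.  33. 102. -14.  60.  30.] F [ 0.1 -0.2 -1.8] w 17.1 t 51.45
{'x': 0.019, 'y': 4.942, 'z': -1.51, 'turn': np.float64(1.74)} from (455.9, 88, 240, -5.3)
pose [ 563.9 -202.6  241.2] 3.4 F [ 0.1 -0.2 -1.8] T [0.13 0.01 0.06] t 51.45 BAR tilt nose-down deg -9.6 top at grip 14.5 58 f -37.0 32.0
[ 563.4 -200.9  241. ] 3.5 [-0.7221  1.2209 -3.4947] [0.2447 0.0582 0.0052] 0.01736096198088932 51.5
crop 146 87
```

Request:
drive_tool --increments '[{"x": 0,"y": 0.05,"z": -0.02,"turn": 0.0,"fingers": 0.7},{"x": 0,"y": 0.15,"z": -0.05,"turn": 0.05,"fingers": 0.7},{"x": 0,"y": 0.3,"z": -0.09,"turn": 0.1,"fingers": 0.7},{"x": 0,"y": 0.5,"z": -0.15,"turn": 0.18,"fingers": 0.7},{"x": 0,"y": 0.75,"z": -0.23,"turn": 0.26,"fingers": 0.7},{"x": 0,"y": 1.0,"z": -0.31,"turn": 0.35,"fingers": 0.7},{"x": 0,"y": 1.3,"z": -0.4,"turn": 0.45,"fingers": 0.7},{"x": 0,"y": 1.6,"z": -0.49,"turn": 0.56,"fingers": 0.7},{"x": 0,"y": 1.9,"z": -0.58,"turn": 0.66,"fingers": 0.7},{"x": 0,"y": 2.15,"z": -0.66,"turn": 0.75,"fingers": 0.7},{"x": 0,"y": 2.35,"z": -0.72,"turn": 0.83,"fingers": 0.7},{"x": 0,"y": 2.5,"z": -0.77,"turn": 0.88,"fingers": 0.7}]'

```text
time: 53.05
ee_pos: [0.5091, -0.0557, 0.2413]
tcp_rot: [[0.0, 0.017, 1.0], [0.0, 1.0, -0.017], [-1.0, 0.0, 0.0]]
force: [0.2, -0.5, -1.8]
width: 0.0171
```

```bash
python3 -c "
from plan import *
rows((455.9,88,240,-5.3))
s=snap('top'); cv2.imwrite('pics/tp.png',cv2.resize(s['img'][130:270,260:460,::-1],None,fx=4,fy=4,interpolation=cv2.INTER_CUBIC))"; python3 tilt2.py
```

```text
cur [509.1 -55.7 241.3] psi -1.0 j [-28.  13.  33. 113.  -8.  56.   7.] F [ 0.2 -0.5 -1.8] w 17.1 t 53.05
{'x': 0.022, 'y': 2.38, 'z': -0.929, 'turn': np.float64(0.86)} from (455.9, 88, 240, -5.3)
pose [508.8 -54.7 241.2] -1.0 F [-0.5  1.7 -2.3] T [0.18 0.02 0.01] t 53.1 BAR tilt nose-down deg -10.7 top at grip 15.0 70 f -38.0 24.0
```

Request:
drive_tool --increments '[{"x": 0,"y": 0.05,"z": -0.02,"turn": 0.0,"fingers": 0.7},{"x": 0,"y": 0.15,"z": -0.06,"turn": 0.05,"fingers": 0.7},{"x": 0,"y": 0.3,"z": -0.12,"turn": 0.1,"fingers": 0.7},{"x": 0,"y": 0.5,"z": -0.2,"turn": 0.18,"fingers": 0.7},{"x": 0,"y": 0.75,"z": -0.29,"turn": 0.26,"fingers": 0.7},{"x": 0,"y": 1.05,"z": -0.41,"turn": 0.36,"fingers": 0.7},{"x": 0,"y": 1.35,"z": -0.53,"turn": 0.48,"fingers": 0.7},{"x": 0,"y": 1.65,"z": -0.64,"turn": 0.6,"fingers": 0.7},{"x": 0,"y": 1.92,"z": -0.75,"turn": 0.7,"fingers": 0.7},{"x": 0,"y": 2.14,"z": -0.84,"turn": 0.78,"fingers": 0.7},{"x": 0,"y": 2.3,"z": -0.9,"turn": 0.84,"fingers": 0.7},{"x": 0,"y": 2.38,"z": -0.93,"turn": 0.86,"fingers": 0.7}]'

```text
time: 54.65
ee_pos: [0.456, 0.0877, 0.2413]
tcp_rot: [[0.0, 0.092, 0.996], [0.0, 0.996, -0.092], [-1.0, 0.0, 0.0]]
force: [-0.7, 0.1, -1.4]
width: 0.0171
```

```bash
python3 -c "
from plan import *
rows((455.9,79.3,140,-5.3))
s=snap('top'); cv2.imwrite('pics/tp.png',cv2.resize(s['img'][150:290,200:400,::-1],None,fx=4,fy=4,interpolation=cv2.INTER_CUBIC))"; python3 tilt2.py; python3 sv.py
```

```text
cur [456.   87.7 241.3] psi -5.3 j [-44.   7.  28. 118.  -4.  55. -19.] F [-0.7  0.1 -1.4] w 17.1 t 54.65
{'x': 1.688, 'y': -0.14, 'z': 0.012, 'turn': np.float64(0.0)} from (455.9, 79.3, 140, -5.3)
pose [455.9  88.  241.2] -5.3 F [-1.1 -0.  -1.7] T [ 0.14 -0.05 -0.05] t 54.7 BAR tilt nose-down deg -9.6 top at grip 14.2 77 f -37.0 14.0
[456.1  87.4 241.2] -5.3 [ 1.0126 -0.8332 -1.9087] [ 0.0773  0.0339 -0.017 ] 0.017186442325181784 54.75
crop 245 138
```

```bash
cat > cartchk.py <<'E'
from plan import *
s=snap('top');P=cloud(s)*1000
p,R,o=cur();th=np.radians(psi(R)-90);h=np.array([np.cos(th),np.sin(th),0]);l=np.array([-np.sin(th),np.cos(th),0])
D=P-p;f=D@h;lat=D@l;z=D[...,2]
k=(z<-15)&(z>-65)&(f>38)&(f<125)&(abs(lat)<45)
print('pan',k.sum())
for a in range(40,125,8):
    m=k&(f>=a)&(f<a+8)
    if m.sum()>3: print(a,m.sum(),'lat',np.percentile(lat[m],[2,98]).round(1),'z',np.percentile(z[m],[5,50,95]).round(0))
X=P[205:285,240:320].reshape(-1,3)
k=(abs(X[:,2]-42)<3);q=X[k];lq=(q-p)@l;fq=(q-p)@h
print('cart rim lat',np.percentile(lq,[1,3,97,99]).round(1),'f',np.percentile(fq,[1,3,97,99]).round(1),k.sum())
k=(abs(X[:,2]-8)<3);q=X[k];lq=(q-p)@l;fq=(q-p)@h
k2=(abs(fq-80)<40)&(abs(lq)<48);print('floor lat',np.percentile(lq[k2],[1,5,95,99]).round(1),'f',np.percentile(fq[k2],[1,5,95,99]).round(1))
E
python3 cartchk.py
```

```text
pan 1002
40 69 lat [-22.7  22.5] z [-35. -22. -18.]
48 120 lat [-27.7  26.8] z [-43. -30. -22.]
56 122 lat [-28.7  23.8] z [-40. -28. -21.]
64 123 lat [-27.7  24.2] z [-41. -31. -18.]
72 121 lat [-29.  25.] z [-40. -26. -20.]
80 126 lat [-28.5  26. ] z [-37. -24. -20.]
88 124 lat [-28.1  25.7] z [-38. -34. -21.]
96 124 lat [-28.8  26.3] z [-36. -34. -26.]
104 73 lat [-28.3  26.9] z [-35. -33. -30.]
cart rim lat [-79.5 -72.1  45.5  46.1] f [ 40.2  42.5 184.3 185.2] 233
floor lat [-37.8 -37.2  24.7  38.6] f [ 44.6  47.4 118.9 119.8]
```

```bash
python3 -c "
from plan import *
P=np.load('top.npz')['P']*1000
c=np.array([450.2,3.9,0]);a=np.radians(-5.3);ex=np.array([np.cos(a),np.sin(a),0]);ey=np.array([-np.sin(a),np.cos(a),0])
X=P[205:285,240:320].reshape(-1,3)
u=(X-c)@ex;v=(X-c)@ey;z=X[:,2]
k=(abs(z-8)<4)&(abs(u)<30)&(abs(v)<44);print('floor v',np.percentile(v[k],[.5,2,98,99.5]))
k=(abs(z-42)<4)&(abs(u)<30)&(abs(v)<60);print('rim v',np.sort(v[k])[[0,3,-4,-1]],np.sort(v[k&(v>0)])[:3],np.sort(v[k&(v<0)])[-3:])
k=(abs(z-8)<4)&(abs(v)<30)&(abs(u)<44);print('floor u',np.percentile(u[k],[.5,2,98,99.5]))
k=(abs(z-42)<4)&(abs(v)<30)&(u<0)&(u>-60);print('rim u',np.sort(u[k])[[0,3,-4,-1]])
k=(z>60)&(z<150)&(abs(v)<60)&(u>20)&(u<60)
for zz in range(60,150,15):
  m=k&(abs(z-zz)<8); print(zz,m.sum(),np.percentile(u[m],[10,50,90]).round(1) if m.sum() else '')
"
```

```text
floor v [-39.4446 -38.493   38.3993  39.4498]
rim v [-44.9055 -44.7229  44.7444  44.8912] [39.939  40.0183 40.2109] [-40.0361 -40.0039 -39.8595]
floor u [-39.4052 -38.0066  38.3736  39.9761]
rim u [-44.9323 -44.7233 -40.4098 -40.1781]
60 2 [43.5 43.6 43.7]
75 11 [42.4 42.7 43.1]
90 6 [41.7 42.  42.3]
105 9 [40.4 41.  41.3]
120 12 [39.7 40.1 40.4]
135 64 [39.5 40.9 42.9]
```

Request:
drive_tool --increments '[{"x": 0.05,"y": -0.02,"z": -0.01,"turn": 0,"fingers": 0.7},{"x": 0.15,"y": -0.05,"z": -0.02,"turn": 0,"fingers": 0.7},{"x": 0.35,"y": -0.09,"z": -0.03,"turn": 0,"fingers": 0.7},{"x": 0.6,"y": -0.13,"z": -0.04,"turn": 0,"fingers": 0.7},{"x": 0.85,"y": -0.15,"z": -0.05,"turn": 0,"fingers": 0.7},{"x": 1.1,"y": -0.17,"z": -0.06,"turn": 0,"fingers": 0.7},{"x": 1.35,"y": -0.17,"z": -0.06,"turn": 0,"fingers": 0.7},{"x": 1.6,"y": -0.17,"z": -0.06,"turn": 0,"fingers": 0.7},{"x": 1.8,"y": -0.17,"z": -0.06,"turn": 0,"fingers": 0.7},{"x": 1.95,"y": -0.17,"z": -0.06,"turn": 0,"fingers": 0.7},{"x": 2.03,"y": -0.17,"z": -0.06,"turn": 0,"fingers": 0.7},{"x": 2.05,"y": -0.17,"z": -0.06,"turn": 0,"fingers": 0.7}]'

```text
time: 56.35
ee_pos: [0.4517, 0.0773, 0.1181]
tcp_rot: [[-0.0, 0.093, 0.996], [-0.0, 0.996, -0.093], [-1.0, -0.0, -0.0]]
force: [-0.2, -0.4, -2.1]
width: 0.0176
```

```bash
python3 tilt2.py; python3 sv.py
cat > cc.py <<'E'
from plan import *
p,R,o=cur()
c=np.array([450.2,3.9,0]);a=np.radians(-5.3);ex=np.array([np.cos(a),np.sin(a),0]);ey=np.array([-np.sin(a),np.cos(a),0])
print('u',((p-c)@ex).round(1),'d',(-(p-c)@ey).round(1),'z',p[2].round(1),'psi',psi(R).round(2),'F',np.round(o['force'],1))
s=snap('top'); cv2.imwrite('pics/tp.png',cv2.resize(s['img'][190:290,230:350,::-1],None,fx=6,fy=6,interpolation=cv2.INTER_CUBIC))
E
python3 cc.py
```

```text
pose [451.7  77.3 118.1] -5.3 F [-0.2 -0.4 -2.1] T [ 0.11 -0.01  0.01] t 56.35 BAR tilt nose-down deg -8.8 top at grip 14.7 59 f -37.0 13.0
[451.8  77.3 118.2] -5.3 [ 0.6003 -0.5238 -1.4037] [ 0.1073 -0.0137  0.0445] 0.01716152407544641 56.4
crop 242 172
u -5.1 d -73.3 z 118.4 psi -5.32 F [ 0.3 -0.3 -1.7]
```

Request:
drive_tool --increments '[{"x": 0.1,"y": 0,"z": 0,"turn": 0,"fingers": 0.7},{"x": 0.3,"y": 0,"z": 0,"turn": 0,"fingers": 0.7},{"x": 0.5,"y": 0,"z": 0,"turn": 0,"fingers": 0.7},{"x": 0.66,"y": 0,"z": 0,"turn": 0,"fingers": 0.7},{"x": 0.75,"y": 0,"z": 0,"turn": 0,"fingers": 0.7},{"x": 0.77,"y": -0.05,"z": 0,"turn": 0,"fingers": 0.7},{"x": 0.77,"y": -0.1,"z": 0,"turn": 0,"fingers": 0.7},{"x": 0.74,"y": -0.13,"z": 0,"turn": 0,"fingers": 0.7},{"x": 0.68,"y": -0.16,"z": 0,"turn": 0,"fingers": 0.7},{"x": 0.61,"y": -0.19,"z": 0,"turn": 0,"fingers": 0.7}]'

```text
time: 57.75
ee_pos: [0.4511, 0.0674, 0.0822]
tcp_rot: [[0.001, 0.092, 0.996], [0.002, 0.996, -0.092], [-1.0, 0.002, 0.001]]
force: [0.6, 5.8, -3.5]
width: 0.0173
```

```bash
python3 tilt2.py; python3 cc.py; python3 sv.py
```

```text
pose [451.1  67.4  82.2] -5.3 F [ 0.6  5.8 -3.5] T [ 1.36  0.02 -0.06] t 57.75 BAR tilt nose-down deg -9.8 top at grip 17.1 58 f -39.0 12.0
u -4.8 d -63.1 z 82.6 psi -5.29 F [ 0.1  6.2 -1.9]
[451.2  67.3  82.4] -5.3 [-0.0801  5.1778 -2.4914] [ 1.5706  0.0335 -0.0104] 0.01730571632039275 57.85
crop 240 179
```

Request:
drive_tool --increments '[{"x": -0.07,"y": -0.03,"z": 0,"turn": 0,"fingers": 0.7},{"x": -0.14,"y": -0.07,"z": 0,"turn": 0,"fingers": 0.7},{"x": -0.17,"y": -0.12,"z": 0,"turn": 0,"fingers": 0.7},{"x": -0.19,"y": -0.17,"z": 0,"turn": 0,"fingers": 0.7},{"x": -0.2,"y": -0.22,"z": 0,"turn": 0,"fingers": 0.7},{"x": -0.2,"y": -0.27,"z": 0,"turn": 0,"fingers": 0.7}]'

```text
time: 58.65
ee_pos: [0.4501, 0.0508, 0.0944]
tcp_rot: [[0.002, 0.092, 0.996], [0.002, 0.996, -0.092], [-1.0, 0.002, 0.002]]
force: [0.8, 7.5, -0.9]
width: 0.0176
```

```bash
python3 tilt2.py; python3 cc.py; python3 sv.py
```

```text
pose [450.1  50.8  94.4] -5.3 F [ 0.8  7.5 -0.9] T [ 1.83 -0.28  0.03] t 58.65 BAR tilt nose-down deg 8.3 top at grip 15.4 54 f -39.0 19.0
u -4.5 d -46.1 z 94.4 psi -5.32 F [ 0.2  5.2 -0.2]
[450.   50.3  94.3] -5.3 [ 0.4863  5.713  -1.0561] [ 1.6402 -0.2662  0.0701] 0.017504694241260346 58.75
crop 237 171
```

Request:
drive_tool --increments '[{"x": 0,"y": -0.05,"z": 0,"turn": 0,"fingers": 0.7},{"x": -0.01,"y": -0.1,"z": 0,"turn": 0,"fingers": 0.7},{"x": -0.03,"y": -0.15,"z": 0,"turn": 0,"fingers": 0.7},{"x": -0.06,"y": -0.2,"z": 0,"turn": 0,"fingers": 0.7},{"x": -0.08,"y": -0.24,"z": 0,"turn": 0,"fingers": 0.7},{"x": -0.08,"y": -0.24,"z": 0,"turn": 0,"fingers": 0.7}]'

```text
time: 59.55
ee_pos: [0.4484, 0.0357, 0.0991]
tcp_rot: [[0.001, 0.093, 0.996], [0.001, 0.996, -0.093], [-1.0, 0.001, 0.001]]
force: [0.6, 4.5, -1.1]
width: 0.0171
```

```bash
python3 tilt2.py; python3 cc.py; python3 sv.py
```

```text
pose [448.4  35.7  99.1] -5.3 F [ 0.6  4.5 -1.1] T [ 1.42 -0.13  0.05] t 59.55 BAR tilt nose-down deg 18.0 top at grip 15.8 43 f -39.0 16.0
u -4.8 d -31.5 z 99.0 psi -5.33 F [ 1.2  4.5 -0.5]
[448.4  35.7  99. ] -5.3 [ 1.1649  4.7763 -1.1538] [ 1.3412 -0.1892  0.0292] 0.017209271057676914 59.65
crop 234 166
```

```bash
cat cc.py sv.py plan.py | head -120; python3 cc.py; python3 sv.py; python3 tilt2.py
```

```text
from plan import *
p,R,o=cur()
c=np.array([450.2,3.9,0]);a=np.radians(-5.3);ex=np.array([np.cos(a),np.sin(a),0]);ey=np.array([-np.sin(a),np.cos(a),0])
print('u',((p-c)@ex).round(1),'d',(-(p-c)@ey).round(1),'z',p[2].round(1),'psi',psi(R).round(2),'F',np.round(o['force'],1))
s=snap('top'); cv2.imwrite('pics/tp.png',cv2.resize(s['img'][190:290,230:350,::-1],None,fx=6,fy=6,interpolation=cv2.INTER_CUBIC))
import sys
from plan import *
def proj(s,p):
    T=s['pose'];q=T[:3,:3].T@(np.array(p)/1000-T[:3,3]);K=s['camera_matrix'];return (K@q)[:2]/q[2]
p,R,o=cur();print(p.round(1),psi(R).round(1),o['force'],o['wrist_torque'],o['width'],o['time'])
s=snap('scene');c=proj(s,p+[0,-40,-20]);
u=int(np.clip(c[0]-60,0,440));v=int(np.clip(c[1]-50,0,320))
cv2.imwrite('pics/sc.png',cv2.resize(s['img'][v:v+100,u:u+120,::-1],None,fx=6,fy=6,interpolation=cv2.INTER_CUBIC));print('crop',u,v)
np.savez('sv.npz',P=cloud(s),img=s['img'])
from h import *
np.set_printoptions(precision=4,suppress=True)
a=np.radians(25);YAW=-100.9;MOUTH=np.array([679.5,126.0,115.0])
def tube_R():
    y=np.radians(YAW)
    ex=np.array(
[... 711 characters left out ...]
],0),'F',np.round(o['force'],1),'w',round(o['width']*1000,1),'t',o['time'])
    y=np.radians(ps);Z=np.array([np.cos(y),np.sin(y),0]);X=np.array([0,0,-1]);Y=np.cross(Z,X)
    for t in targets:
        d=np.array(t[:3])-p
        tn=0 if t[3] is None else -(t[3]-ps)/5
        print({'x':round(float(d@X)/60,3),'y':round(float(d@Y)/60,3),'z':round(float(d@Z)/60,3),'turn':round(tn,2)}, 'from',t)
u -4.8 d -31.5 z 98.9 psi -5.32 F [ 1.7  5.6 -0.2]
[448.3  35.7  98.9] -5.3 [ 0.6022  5.2393 -0.1395] [ 1.4826 -0.2649  0.0158] 0.017367455650271892 59.75
crop 234 166
pose [448.3  35.7  98.8] -5.3 F [ 0.7  5.  -1.6] T [ 1.5  -0.27  0.03] t 59.8 BAR tilt nose-down deg 11.8 top at grip 18.5 43 f -41.0 13.0
```

View pics/tp.png

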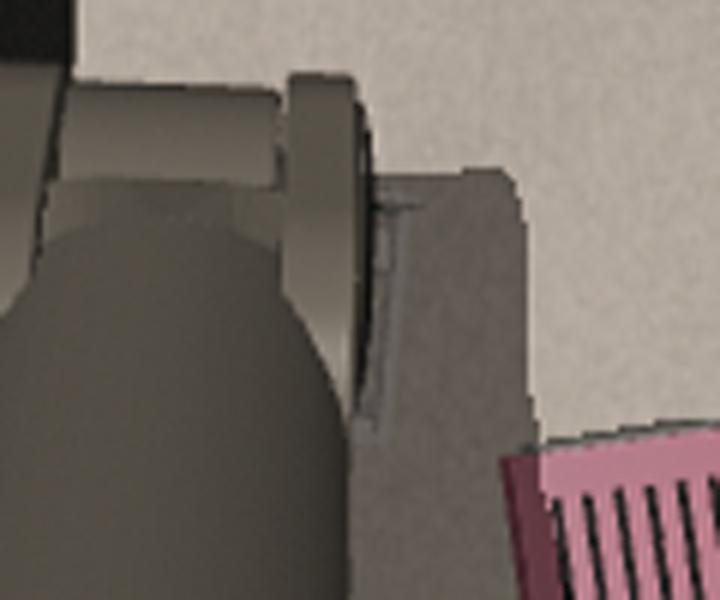

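View pics/sc.png

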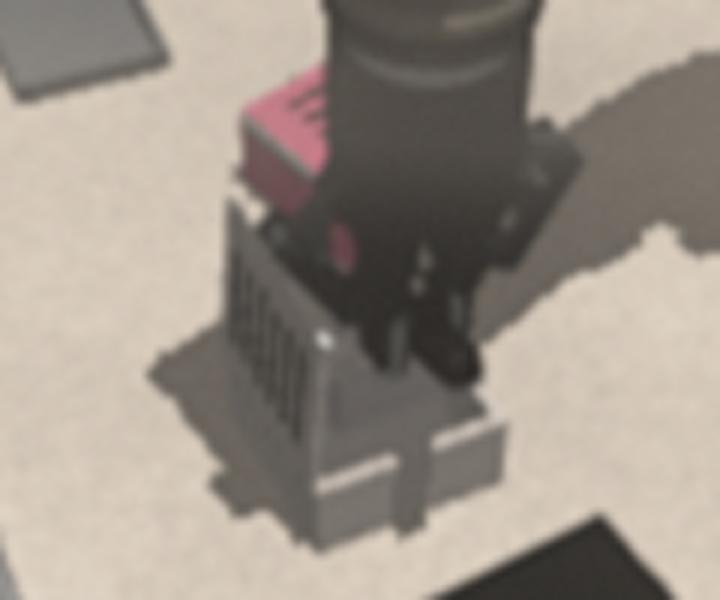

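Request:
drive_tool --increments '[{"x": -0.05,"y": -0.06,"z": 0,"turn": 0,"fingers": 0.7},{"x": -0.1,"y": -0.12,"z": 0,"turn": 0,"fingers": 0.7},{"x": -0.15,"y": -0.19,"z": 0,"turn": 0,"fingers": 0.7},{"x": -0.2,"y": -0.25,"z": 0,"turn": 0,"fingers": 0.7},{"x": -0.2,"y": -0.25,"z": 0,"turn": 0,"fingers": 0.7}]'

```text
time: 60.48
ee_pos: [0.4461, 0.0201, 0.1106]
tcp_rot: [[-0.0, 0.093, 0.996], [0.0, 0.996, -0.093], [-1.0, 0.0, -0.0]]
force: [0.2, 3.8, -1.2]
width: 0.0173
```

```bash
python3 cc.py; python3 tilt2.py
```

```text
u -5.5 d -15.7 z 110.6 psi -5.36 F [ 0.2  3.8 -1.2]
pose [446.1  20.2 110.5] -5.3 F [ 1.1  3.2 -1.5] T [ 0.82 -0.03  0.01] t 60.525 BAR tilt nose-down deg 0.4 top at grip 25.5 22 f -40.0 12.0
```

Request:
drive_tool --increments '[{"x": -0.15,"y": 0.03,"z": 0,"turn": 0,"fingers": 0.7},{"x": -0.25,"y": 0.1,"z": 0,"turn": 0,"fingers": 0.7},{"x": -0.25,"y": 0.2,"z": 0,"turn": 0,"fingers": 0.7},{"x": -0.25,"y": 0.3,"z": 0,"turn": 0,"fingers": 0.7},{"x": -0.25,"y": 0.4,"z": 0,"turn": 0,"fingers": 0.7},{"x": -0.25,"y": 0.5,"z": 0,"turn": 0,"fingers": 0.7},{"x": -0.25,"y": 0.5,"z": 0,"turn": 0,"fingers": 0.7}]'

```text
time: 61.45
ee_pos: [0.4492, 0.0509, 0.1254]
tcp_rot: [[-0.0, 0.092, 0.996], [-0.0, 0.996, -0.092], [-1.0, -0.0, -0.0]]
force: [-0.2, -0.7, -1.4]
width: 0.0171
```

```bash
python3 cc.py; python3 sv.py;python3 tilt2.py
```

```text
u -5.3 d -46.7 z 125.4 psi -5.26 F [-0.2 -0.7 -1.4]
[449.1  50.5 125.4] -5.3 [ 0.3359 -0.1719 -1.3547] [ 0.0464 -0.0147 -0.0236] 0.017190368489855362 61.5
crop 237 163
pose [449.1  50.3 125.4] -5.3 F [ 0.4  0.2 -1.8] T [-0.01 -0.04  0.01] t 61.55 BAR tilt nose-down deg 2.2 top at grip 24.5 24 f -40.0 13.0
```

View pics/tp.png

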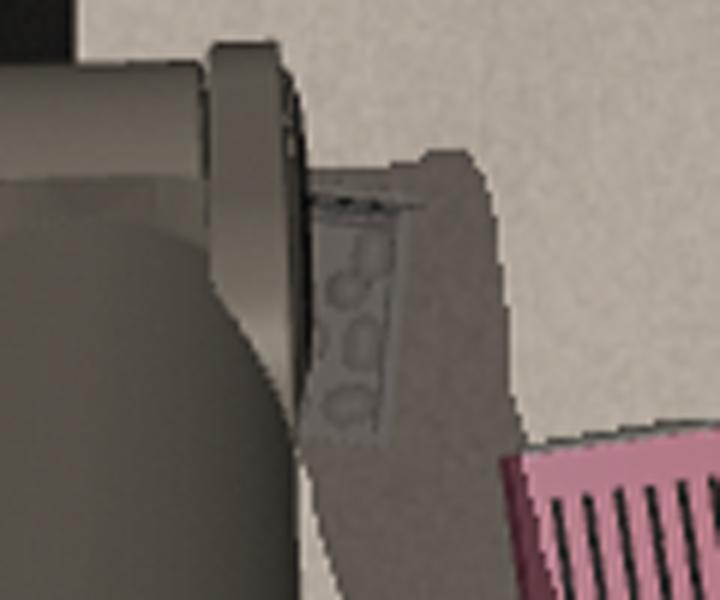

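View pics/sc.png

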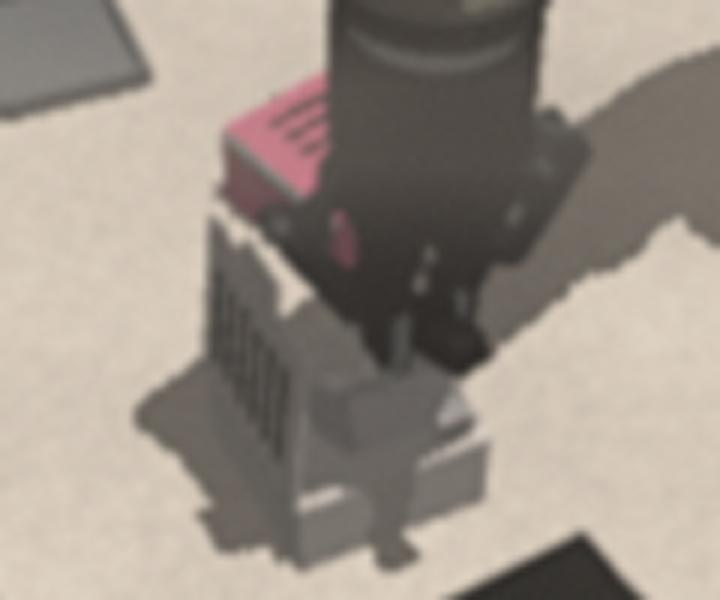

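Request:
drive_tool --increments '[{"x": -0.05,"y": 0.2,"z": 0,"turn": 0,"fingers": 0.7},{"x": -0.05,"y": 0.3,"z": 0,"turn": 0,"fingers": 0.7},{"x": -0.05,"y": 0.1,"z": 0,"turn": 0,"fingers": 0.7},{"x": -0.05,"y": 0.3,"z": 0,"turn": 0,"fingers": 0.7},{"x": -0.05,"y": 0.3,"z": 0,"turn": 0,"fingers": 0.7}]'

```text
time: 62.22
ee_pos: [0.451, 0.069, 0.1284]
tcp_rot: [[0.0, 0.092, 0.996], [0.0, 0.996, -0.092], [-1.0, 0.0, 0.0]]
force: [0.6, -0.2, -1.3]
width: 0.0173
```

```bash
python3 cc.py; python3 sv.py
```

```text
u -5.3 d -64.9 z 128.4 psi -5.26 F [ 0.6 -0.2 -1.3]
[450.9  68.6 128.4] -5.3 [ 0.5113 -0.977  -1.5369] [ 0.0037 -0.0235 -0.0168] 0.0171996463785696 62.275
crop 241 167
```

View pics/tp.png

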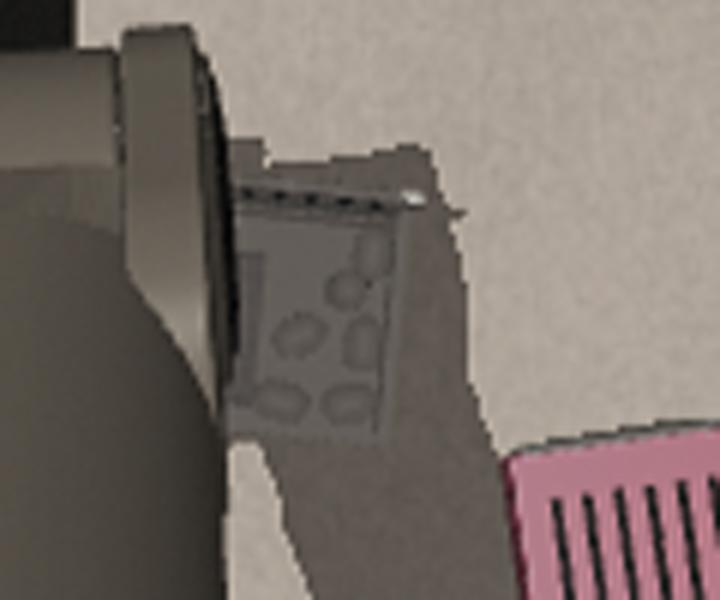

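View pics/sc.png

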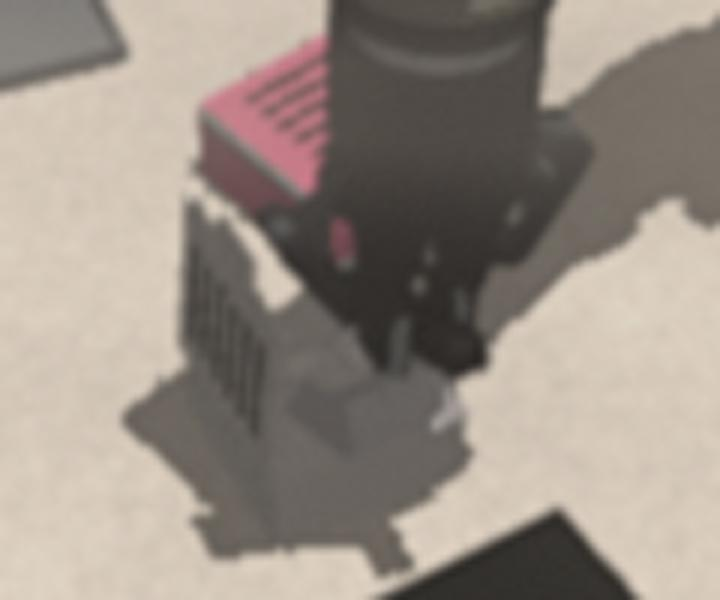

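```bash
python3 -c "
from plan import *
rows((451,69,230,-5.3),(446.3,-244.6,230,-10.3),(446.3,-244.6,115,-10.3))"
```

```text
cur [450.8  68.4 128.4] psi -5.3 j [-38.  17.  25. 126. -11.  40. -10.] F [-1.2 -0.5 -1.6] w 17.1 t 62.325
{'x': -1.693, 'y': 0.011, 'z': 0.002, 'turn': np.float64(0.0)} from (451, 69, 230, -5.3)
{'x': -1.693, 'y': -5.201, 'z': 0.407, 'turn': np.float64(1.0)} from (446.3, -244.6, 230, -10.3)
{'x': 0.224, 'y': -5.201, 'z': 0.407, 'turn': np.float64(1.0)} from (446.3, -244.6, 115, -10.3)
```

Request:
drive_tool --increments '[{"x": -0.6,"y": 0,"z": 0,"turn": 0,"fingers": 0.7},{"x": -1.2,"y": 0,"z": 0,"turn": 0,"fingers": 0.7},{"x": -1.7,"y": 0,"z": 0,"turn": 0,"fingers": 0.7},{"x": -1.7,"y": -0.7,"z": 0.05,"turn": 0.1,"fingers": 0.7},{"x": -1.7,"y": -1.4,"z": 0.1,"turn": 0.3,"fingers": 0.7},{"x": -1.7,"y": -2.1,"z": 0.16,"turn": 0.4,"fingers": 0.7},{"x": -1.7,"y": -2.8,"z": 0.22,"turn": 0.5,"fingers": 0.7},{"x": -1.7,"y": -3.5,"z": 0.28,"turn": 0.7,"fingers": 0.7},{"x": -1.7,"y": -4.2,"z": 0.33,"turn": 0.8,"fingers": 0.7},{"x": -1.7,"y": -4.8,"z": 0.38,"turn": 1,"fingers": 0.7},{"x": -1.7,"y": -5.2,"z": 0.41,"turn": 1,"fingers": 0.7},{"x": -1.7,"y": -5.2,"z": 0.41,"turn": 1,"fingers": 0.7}]'

```text
time: 63.82
ee_pos: [0.4456, -0.2467, 0.2304]
tcp_rot: [[-0.0, 0.183, 0.983], [-0.001, 0.983, -0.183], [-1.0, -0.001, -0.0]]
force: [-0.7, -0.2, -1.6]
width: 0.0172
```

```bash
cat tilt.py tilt2.py; python3 cc.py; python3 sv.py; python3 tilt2.py; python3 tilt.py; python3 -c "
from plan import *
s=snap('top');cv2.imwrite('pics/wh.png',s['img'][...,::-1])
rows((446.3,-244.6,115,-10.3))"
```

```text
from plan import *
import sys
def tiltpts(n='scene'):
    p,R,o=cur(); s=snap(n);P=cloud(s)*1000;I=s['img']
    th=np.radians(psi(R)-90);h=np.array([np.cos(th),np.sin(th),0]);l=np.array([-np.sin(th),np.cos(th),0])
    D=P-p; f=D@h;lat=D@l;z=D[...,2]
    k=(f>-60)&(f<130)&(abs(lat)<34)&(z>-110)&(z<25)&(P[...,2]>18)
    print('pose',p.round(1),'F',np.round(o['force'],1),'T',np.round(o['wrist_torque'],3),'w',round(o['width'],4),o['time'])
    for a in range(-60,130,10):
        m=k&(f>=a)&(f<a+10)
        if m.sum()>2: print(a,m.sum(),'z',np.percentile(z[m],[3,25,50,75,97]).round(0),'lat',np.percentile(lat[m],[3,97]).round(0))
    return s
if __name__=='__main__': tiltpts(*sys.argv[1:])
from plan import *
import sys
def tilt(n='scene',dz=0):
    p,R,o=cur(); s=snap(n);P=cloud(s)*1000;I=s['img'].astype(int)
    th=np.radians(psi(R)-90);h=np.array([np.cos(th),np.sin(th),0]);l=np.array([-np.sin(th),np.cos(th),0])
    D=P-p; f=D@h;lat=D@l;z=D[...,2]
    # bar top
    k=(f>-48)&(f<38)&(abs(lat)<9)&(z>-12)&(z<28)&(abs(f)>12)
    best=None
    F,Z=f[k],z[k]
    rng=np.random.default_rng(0)
   
[... 1072 characters left out ...]
[-3.  7.]
-40 13 z [20. 22. 23. 24. 25.] lat [-4. 12.]
-30 5 z [15. 15. 19. 22. 24.] lat [11. 12.]
-20 18 z [-4.  7. 17. 22. 25.] lat [-9. 17.]
-10 91 z [-58.  -0.  10.  19.  24.] lat [-18.  25.]
0 151 z [-61. -56. -51. -45.  15.] lat [-20.  27.]
10 87 z [-60. -44. -40. -29. -17.] lat [-19.  29.]
20 10 z [-73. -67. -59. -54. -48.] lat [28. 31.]
30 9 z [-73. -65. -56. -53. -51.] lat [-10.  30.]
40 8 z [-80. -77. -75. -70. -62.] lat [30. 32.]
50 3 z [-85. -80. -75. -74. -73.] lat [31. 32.]
cur [ 446.6 -243.4  230.3] psi -10.2 j [-13.  15.  41. 114. -12.  55.  24.] F [-0.4  0.6 -0.9] w 17.2 t 64.075
{'x': 1.922, 'y': -0.02, 'z': -0.001, 'turn': np.float64(0.02)} from (446.3, -244.6, 115, -10.3)
```

View pics/wh.png

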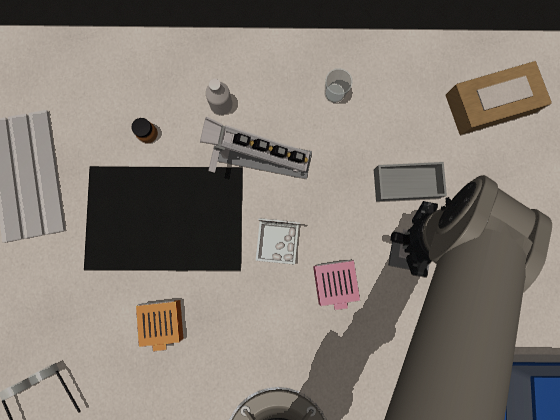

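View pics/sc.png

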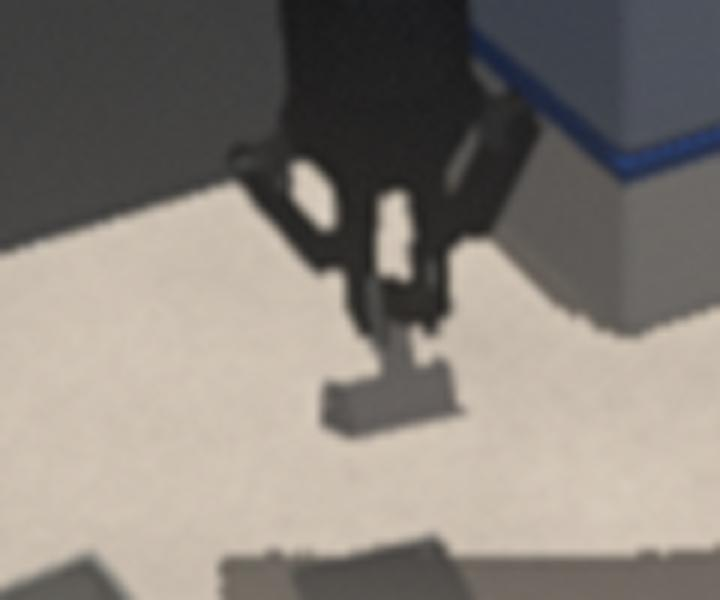

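Request:
drive_tool --increments '[{"x": 0.6,"y": -0.02,"z": 0,"turn": 0,"fingers": 0.7},{"x": 1.3,"y": -0.02,"z": 0,"turn": 0,"fingers": 0.7},{"x": 1.9,"y": -0.02,"z": 0,"turn": 0,"fingers": 0.7},{"x": 2.1,"y": -0.02,"z": 0,"turn": 0,"fingers": 0.7},{"x": 2.25,"y": -0.02,"z": 0,"turn": 0,"fingers": 0.7},{"x": 2.35,"y": -0.02,"z": 0,"turn": 0,"fingers": 0.7},{"x": 2.45,"y": -0.02,"z": 0,"turn": 0,"fingers": 0.7}]'

```text
time: 64.95
ee_pos: [0.4488, -0.2463, 0.0855]
tcp_rot: [[0.005, 0.179, 0.984], [-0.001, 0.984, -0.179], [-1.0, 0.0, 0.005]]
force: [0.2, 3.3, 10.1]
width: 0.0171
```

```bash
python3 tilt.py; python3 -c "
from plan import *
s=snap('top');cv2.imwrite('pics/w2.png',cv2.resize(s['img'][150:290,360:470,::-1],None,fx=5,fy=4.2))"
```

```text
pose [ 448.8 -246.3   85.5] F [ 0.2  3.3 10.1] T [0.129 0.012 0.012] w 0.0171 64.95
-50 8 z [15. 19. 20. 21. 24.] lat [-1.  8.]
-40 13 z [16. 18. 20. 22. 24.] lat [-6. 11.]
-30 7 z [15. 21. 23. 24. 25.] lat [-2. 12.]
-20 19 z [ 7. 15. 20. 22. 24.] lat [-11.  18.]
-10 74 z [-6.  5. 13. 18. 23.] lat [-19.  25.]
0 23 z [-58. -56.   1.  13.  21.] lat [-19.  29.]
10 141 z [-61. -54. -46. -39.   9.] lat [-20.  27.]
20 16 z [-63. -56. -44. -39.   7.] lat [ 1. 31.]
30 8 z [-64. -54. -46. -31.   4.] lat [-2. 30.]
40 7 z [-64. -58. -55. -51. -48.] lat [28. 31.]
```

View pics/w2.png

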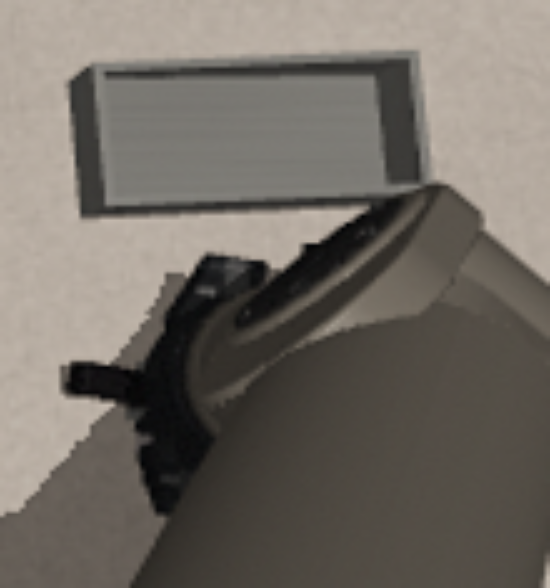

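Request:
drive_tool --increments '[{"x": 0.1,"y": 0,"z": -0.02,"turn": 0,"fingers": 0.7},{"x": 0.2,"y": 0,"z": -0.03,"turn": 0,"fingers": 0.7},{"x": 0.3,"y": 0,"z": -0.03,"turn": 0,"fingers": 0.7},{"x": 0.4,"y": 0,"z": -0.03,"turn": 0,"fingers": 0.7},{"x": 0.46,"y": 0,"z": -0.03,"turn": 0,"fingers": 0.7},{"x": 0.5,"y": 0,"z": -0.03,"turn": 0,"fingers": 0.7}]'

```text
time: 65.8
ee_pos: [0.4468, -0.2459, 0.0554]
tcp_rot: [[0.005, 0.178, 0.984], [-0.001, 0.984, -0.178], [-1.0, 0.0, 0.005]]
force: [-1.7, 5.2, 21.7]
width: 0.0172
```

```bash
python3 tilt.py; python3 tilt2.py;python3 sv.py
```

```text
pose [ 446.8 -245.9   55.4] F [-1.7  5.2 21.7] T [ 0.664  0.6   -0.112] w 0.0172 65.8
-50 21 z [ 2.  7.  9. 14. 16.] lat [-3. 10.]
-40 20 z [ 9. 13. 15. 16. 18.] lat [-4. 12.]
-30 16 z [ 9. 15. 16. 16. 18.] lat [-4. 12.]
-20 20 z [ 2. 14. 15. 17. 18.] lat [-7. 16.]
-10 78 z [-4.  5. 14. 18. 24.] lat [-18.  24.]
0 19 z [-3. 15. 16. 17. 19.] lat [-6. 25.]
10 10 z [15. 16. 17. 18. 23.] lat [-6.  6.]
20 7 z [12. 15. 17. 17. 18.] lat [-5.  2.]
30 13 z [-37. -34. -32. -28.  -0.] lat [ 5. 28.]
40 4 z [-34. -33. -31. -28. -26.] lat [26. 28.]
50 4 z [-36. -34. -31. -28. -28.] lat [28. 29.]
60 5 z [-36. -30. -30. -28. -27.] lat [28. 30.]
pose [ 446.8 -246.    55.5] -10.3 F [-2.4  1.5 14.3] T [-0.11  0.56 -0.06] t 65.85 BAR tilt nose-down deg 0.7 top at grip 15.4 47 f -46.0 30.0
[ 446.8 -246.3   55.7] -10.3 [-0.2142  1.7284 12.0611] [ 0.2077  0.3033 -0.0388] 0.017267616319234062 65.9
crop 184 117
```

View pics/sc.png

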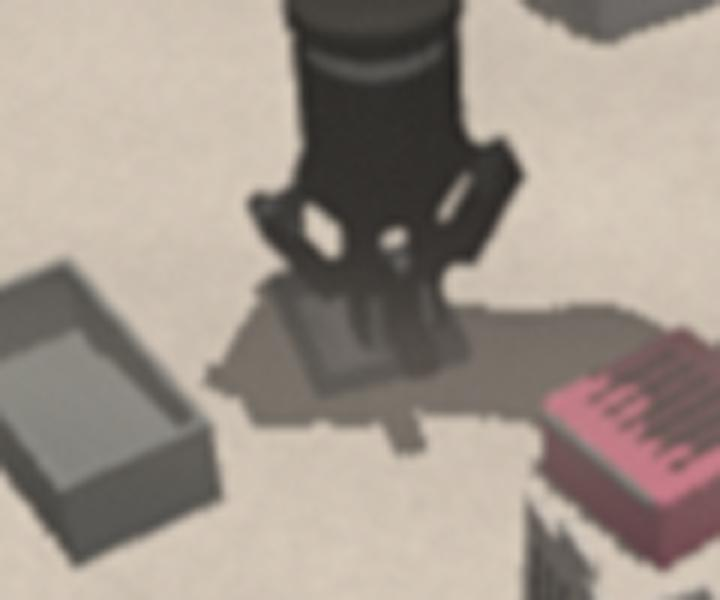

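Request:
drive_tool --increments '[{"x": -0.02,"y": 0,"z": 0,"turn": 0,"fingers": 0.4},{"x": -0.03,"y": 0,"z": 0,"turn": 0,"fingers": 0.2},{"x": -0.03,"y": 0,"z": 0,"turn": 0,"fingers": 0.1},{"x": -0.03,"y": 0,"z": 0,"turn": 0,"fingers": 0.1},{"x": -0.3,"y": 0,"z": 0,"turn": 0,"fingers": 0.1},{"x": -0.8,"y": 0,"z": 0,"turn": 0,"fingers": 0.1},{"x": -1.6,"y": 0,"z": 0,"turn": 0,"fingers": 0.1},{"x": -2.4,"y": 0,"z": 0,"turn": 0,"fingers": 0.1},{"x": -2.6,"y": 0.5,"z": 0,"turn": 0,"fingers": 0.5},{"x": -2.6,"y": 1.3,"z": 0,"turn": 0,"fingers": 1},{"x": -2.6,"y": 2.1,"z": 0,"turn": 0,"fingers": 1}]'

```text
time: 67.32
ee_pos: [0.4671, -0.1206, 0.2107]
tcp_rot: [[0.002, 0.181, 0.984], [0.0, 0.984, -0.181], [-1.0, 0.001, 0.002]]
force: [0.1, 0.3, -0.3]
width: -0.0002
```

```bash
cat h.py | head -40; python3 -c "
from plan import *
s=snap('top');cv2.imwrite('pics/w3.png',cv2.resize(s['img'][180:310,240:460,::-1],None,fx=3.6,fy=3.6))
np.savez('t3.npz',P=cloud(s),img=s['img'])
s=snap('scene');cv2.imwrite('pics/s3.png',s['img'][...,::-1]);np.savez('s3.npz',P=cloud(s),img=s['img'])
rows()"
```

```text
import numpy as np, cv2
from plant import sensors, cams, workorder, manip
def snap(n,fn=None):
    s=cams.snapshot(n)
    if fn: cv2.imwrite('pics/'+fn,s['img'][:,:,::-1])
    return s
def pix2w(s,u,v,z=None):
    K=s['camera_matrix'];T=s['pose']
    d=s['z_map'][int(round(v)),int(round(u))] if z is None else z
    p=np.array([(u-K[0,2])/K[0,0]*d,(v-K[1,2])/K[1,1]*d,d,1])
    return (T@p)[:3]
def cloud(s):
    K=s['camera_matrix'];T=s['pose'];d=s['z_map']
    v,u=np.mgrid[0:d.shape[0],0:d.shape[1]]
    P=np.stack([(u-K[0,2])/K[0,0]*d,(v-K[1,2])/K[1,1]*d,d],-1)
    return P@T[:3,:3].T+T[:3,3]
def ray_at_z(s,u,v,z):
    K=s['camera_matrix'];T=s['pose']
    r=T[:3,:3]@np.array([(u-K[0,2])/K[0,0],(v-K[1,2])/K[1,1],1]);o=T[:3,3]
    return o+r*(z-o[2])/r[2]
cur [ 468.  -116.3  210. ] psi -9.9 j [-28.  13.  40. 119. -11.  52.   8.] F [ 0.5 -0.7 -0.2] w 0.2 t 67.425
```

View pics/w3.png

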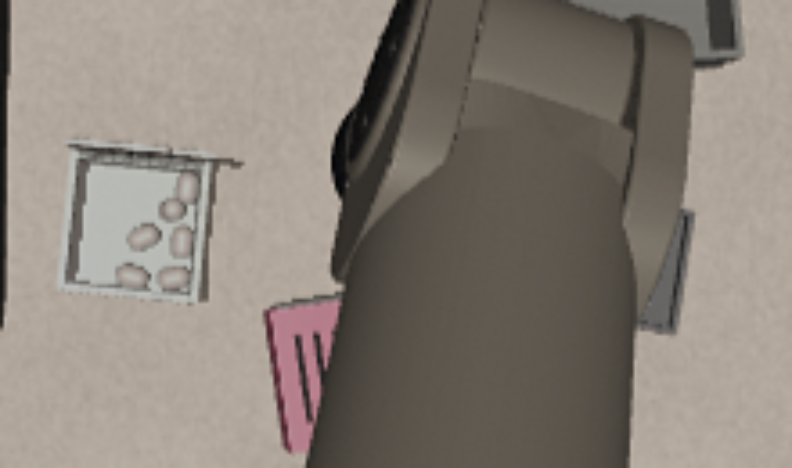

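View pics/s3.png

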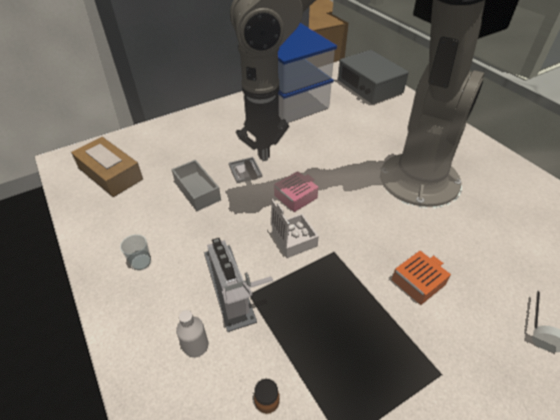

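```bash
python3 -c "
from plan import *
c=np.array([451.2,3.9]);a=np.radians(-5.3);ex=np.array([np.cos(a),np.sin(a)])
L=[(78,200),(78,125)]
rows(*[(*(c+u*ex),z,-5.3) for u,z in L])
P=np.load('t3.npz')['P']*1000
print(P[215:235,260:310][::2,::4,2].round(0))
p=c+78*ex
print('--')
rows(*[(*(c+u*ex),z,-5.3) for u,z in [(54,125),(36,122),(18.5,114),(4,101),(-7,85),(-14,67.5),(-12,56),(-12,54)]],base=(*p,125,-5.3))
"
```

```text
cur [ 468.  -116.3  210. ] psi -9.9 j [-28.  13.  40. 119. -11.  52.   8.] F [ 0.5 -0.7 -0.2] w 0.2 t 67.425
{'x': 0.167, 'y': 2.029, 'z': 0.676, 'turn': np.float64(-0.92)} from (np.float64(528.8665264583974), np.float64(-3.3049058208318036), 200, -5.3)
{'x': 1.417, 'y': 2.029, 'z': 0.676, 'turn': np.float64(-0.92)} from (np.float64(528.8665264583974), np.float64(-3.3049058208318036), 125, -5.3)
[[  1.  -1.  -1.   0.  -5.  -0.   4.  -1.  -1.   2.   2.  -3.  -1.]
 [ -2.  -2.  -2.  -0.   1.  -1.   1.  -1.  -1.   2.  -2.  -1.   0.]
 [131. 131. 133.   0.  -2.  -1.  -4.  -1.  -2.   1.  -1.  -2.  -1.]
 [ 51.  76. 113. 128. 147. 145. 143. 134.  -1.  -3.   1.   0.  -1.]
 [ 43.  41.  42.  43.  46.  45.  80. 113. 132. 130. 133.   3.  -2.]
 [ 43.   2.  15.  23.  39.  43.  39.  44.  45.  46.  -1.  -1.  -1.]
 [ 41.   6.  10.   8.   9.   8.   4.  17.  30.  41.   0.  -1.   2.]
 [ 39.  13.   6.   8.   6.   8.   5.   7.  21.  36.   1.   0.   4.]
 [ 41.  10.  12.   7.   8.  10.  11.   7.  23.  46.   1.  -1.   2.]
 [ 40.   9.   7.   8.  10.  10.   9.   5.  26.  41.   3.  -3.   1.]]
--
cur [528.9  -3.3 
[... 417 characters left out ...]
2090691641475), np.float64(2.1911441322386107), 114, -5.3)
{'x': 0.4, 'y': 0.0, 'z': -1.233, 'turn': -0.0} from (np.float64(455.18289879273834), np.float64(3.5305176502137536), 101, -5.3)
{'x': 0.667, 'y': -0.0, 'z': -1.417, 'turn': -0.0} from (np.float64(444.2299271127079), np.float64(4.546594112125931), 85, -5.3)
{'x': 0.958, 'y': -0.0, 'z': -1.533, 'turn': -0.0} from (np.float64(437.25985422541584), np.float64(5.1931882242518626), 67.5, -5.3)
{'x': 1.15, 'y': -0.0, 'z': -1.5, 'turn': -0.0} from (np.float64(439.251303621785), np.float64(5.008447049358739), 56, -5.3)
{'x': 1.183, 'y': -0.0, 'z': -1.5, 'turn': -0.0} from (np.float64(439.251303621785), np.float64(5.008447049358739), 54, -5.3)
```

Request:
drive_tool --increments '[{"x": 0,"y": 0.6,"z": 0.5,"turn": -0.3,"fingers": 1},{"x": 0,"y": 1.3,"z": 0.68,"turn": -0.6,"fingers": 1},{"x": 0.17,"y": 2.03,"z": 0.68,"turn": -0.92,"fingers": 1},{"x": 0.17,"y": 2.03,"z": 0.68,"turn": -0.92,"fingers": 1},{"x": 0.8,"y": 2.03,"z": 0.68,"turn": -0.92,"fingers": 1},{"x": 1.42,"y": 2.03,"z": 0.68,"turn": -0.92,"fingers": 1},{"x": 1.42,"y": 2.03,"z": 0.68,"turn": -0.92,"fingers": 1},{"x": 1.42,"y": 2.03,"z": 0.68,"turn": -0.92,"fingers": 1}]'

```text
time: 68.42
ee_pos: [0.5297, -0.0101, 0.1258]
tcp_rot: [[0.002, 0.101, 0.995], [-0.0, 0.995, -0.101], [-1.0, -0.0, 0.002]]
force: [-0.3, -0.6, 0.5]
width: 0.0002
```

```bash
python3 cc.py; python3 sv.py
```

```text
u 80.4 d 6.6 z 125.8 psi -5.81 F [-0.3 -0.6  0.5]
[530.   -9.8 126. ] -5.8 [-0.3998  0.4049  0.2412] [ 0.0184  0.0689 -0.0099] -3.261829220889781e-05 68.475
crop 197 160
```

View pics/sc.png

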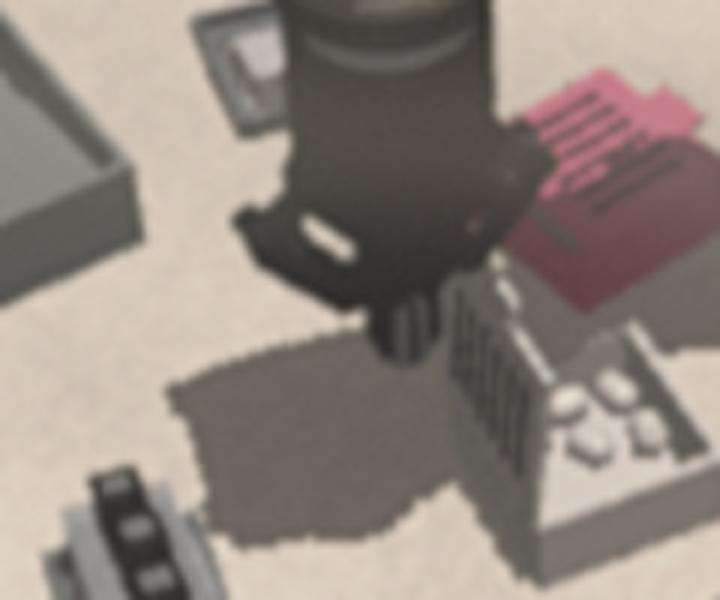

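Request:
drive_tool --increments '[{"x": 0,"y": 0.05,"z": -0.2,"turn": 0,"fingers": 1},{"x": 0,"y": 0.08,"z": -0.42,"turn": 0,"fingers": 1},{"x": 0.05,"y": 0.08,"z": -0.72,"turn": 0,"fingers": 1},{"x": 0.18,"y": 0.08,"z": -1.01,"turn": 0,"fingers": 1},{"x": 0.4,"y": 0.08,"z": -1.25,"turn": 0,"fingers": 1},{"x": 0.53,"y": 0.08,"z": -1.35,"turn": 0,"fingers": 1},{"x": 0.53,"y": 0.08,"z": -1.35,"turn": 0,"fingers": 1}]'

```text
time: 69.4
ee_pos: [0.4479, 0.004, 0.0922]
tcp_rot: [[-0.001, 0.099, 0.995], [0.0, 0.995, -0.099], [-1.0, -0.0, -0.001]]
force: [0.4, 0.2, 0.3]
width: 0.0002
```

```bash
python3 cc.py; python3 sv.py
```

```text
u -2.3 d 0.1 z 92.2 psi -5.7 F [0.4 0.2 0.3]
[448.8   3.9  92.5] -5.7 [ 0.4088 -0.6074  0.1544] [-0.0187 -0.0395  0.0285] 3.731337262466581e-05 69.45
crop 227 160
```

View pics/sc.png

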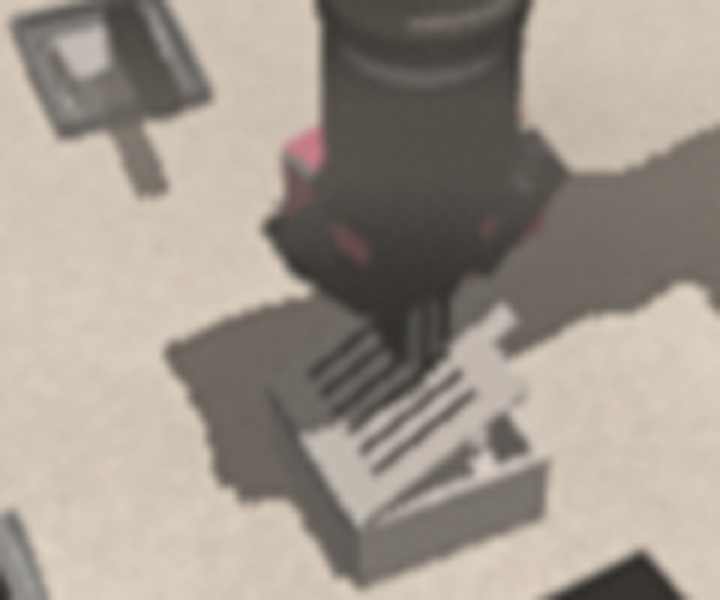

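Request:
drive_tool --increments '[{"x": 0.17,"y": 0,"z": -0.1,"turn": 0,"fingers": 1},{"x": 0.41,"y": 0,"z": -0.17,"turn": 0,"fingers": 1},{"x": 0.58,"y": 0,"z": -0.16,"turn": 0,"fingers": 1},{"x": 0.62,"y": 0,"z": -0.16,"turn": 0,"fingers": 1},{"x": 0.66,"y": 0,"z": -0.16,"turn": 0,"fingers": 1},{"x": 0.66,"y": 0,"z": -0.16,"turn": 0,"fingers": 1}]'

```text
time: 70.25
ee_pos: [0.4387, 0.0048, 0.0561]
tcp_rot: [[-0.002, 0.102, 0.995], [0.005, 0.995, -0.102], [-1.0, 0.005, -0.003]]
force: [-20.7, 0.6, 77.4]
width: -0.0001
```

Request:
drive_tool --increments '[{"x": -0.2,"y": 0,"z": 0.05,"turn": 0,"fingers": 1},{"x": -0.8,"y": 0,"z": 0.1,"turn": 0,"fingers": 1},{"x": -1.6,"y": 0.1,"z": 0.3,"turn": 0,"fingers": 1},{"x": -2.6,"y": 0.9,"z": 0.8,"turn": 0,"fingers": 1},{"x": -2.6,"y": 1.9,"z": 1.2,"turn": 0,"fingers": 1},{"x": -2.6,"y": 2.9,"z": 1.4,"turn": 0,"fingers": 1},{"x": -2.6,"y": 3.6,"z": 1.4,"turn": 0,"fingers": 1},{"x": -2.6,"y": 4.0,"z": 1.4,"turn": 0,"fingers": 1}]'

```text
time: 71.25
ee_pos: [0.5466, 0.2395, 0.2079]
tcp_rot: [[-0.001, 0.095, 0.995], [0.0, 0.995, -0.095], [-1.0, 0.0, -0.001]]
force: [0.1, -0.8, -0.3]
width: -0.0002
```

```bash
cat tv.py | head -30; python3 tv.py; python3 -c "
from plan import *
rows()
s=snap('top');cv2.imwrite('pics/w4.png',cv2.resize(s['img'][150:290,220:460,::-1],None,fx=3.3,fy=3.3))
P=cloud(s)*1000;np.savez('t4.npz',P=P,img=s['img'])
s=snap('scene');cv2.imwrite('pics/s4.png',cv2.resize(s['img'][140:340,180:460,::-1],None,fx=2.8,fy=2.8));Q=cloud(s)*1000;np.savez('s4.npz',P=Q,img=s['img'])
c=np.array([450.2,3.9]);a=np.radians(-5.3);ex=np.array([np.cos(a),np.sin(a)]);ey=np.array([-ex[1],ex[0]])
for C in (P,Q):
  u=(C[...,:2]-c)@ex;v=(C[...,:2]-c)@ey
  k=(abs(u)<42)&(abs(v)<42)&(C[...,2]>38)&(C[...,2]<60)
  A=np.c_[u[k],v[k],np.ones(k.sum())];co=np.linalg.lstsq(A,C[...,2][k],rcond=None)[0];print('lid plane slope',co,k.sum())
# scoop
t=np.radians(-100.3);h=np.array([np.cos(t),np.sin(t)]);l=np.array([-h[1],h[0]]);tc=np.array([434,-312.5])
for C in (P,Q):
  f=(C[...,:2]-tc)@h;w=(C[...,:2]-tc)@l;z=C[...,2]
  k=(abs(f)<25)&(abs(w)<22)&(z<15)&(z>-5);A=np.c_[f[k],w[k],np.ones(k.sum())];print('pan',np.linalg.lstsq(A,z[k],rcond=None)[0],k.sum())
  k=(abs(f)<50)&(abs(w)<45)&(z>18)&(z<40);print('pan walls f',np.percentile(f[k],[2,98]),'w',np.percentile(w[k],[2,98]))
  k=(f<-35)&(f>-120)&(abs(w)<14)&(z>50)&(z<90);print('bar',f[k].min(),f[k].max(),w[k].mean(),np.polyfit(f[k],z[k],1),k.sum())
"
```

```text
import sys
from plan import *
s=snap('top'); cv2.imwrite('pics/t2.png',cv2.resize(s['img'][100:190,190:320,::-1],None,fx=6,fy=6,interpolation=cv2.INTER_CUBIC))
P=cloud(s)*1000
reg=P[112:180,200:318].reshape(-1,3); L=(reg-MOUTH)@tube_R()
b=L[(L[:,2]>28)&(L[:,2]<40)&(abs(L[:,1])<25)]
for x in range(-60,210,10):
    k=(b[:,0]>=x)&(b[:,0]<x+10)
    if k.sum(): print(x,k.sum(),b[k].mean(0).round(1),b[k][:,1].min().round(1),b[k][:,1].max().round(1))
20 35 [26.  -1.9 32.9] -12.1 7.5
30 42 [34.9 -3.  33.4] -12.1 7.3
40 41 [44.6 -3.3 33.5] -11.9 7.4
50 15 [51.4 -2.5 33.7] -11.7 6.8
60 9 [68.5 -1.  32.5] -8.5 7.7
70 43 [75.  -1.4 33.8] -10.6 8.8
80 40 [85.4 -1.3 34.3] -10.9 8.6
90 34 [95.  -0.8 33.8] -10.9 9.6
100 1 [103.9  -4.9  28.2] -4.9 -4.9
110 23 [117.3  -2.2  32. ] -12.4 8.4
120 38 [124.4  -2.7  34. ] -12.2 7.7
130 40 [135.   -3.1  33.7] -12.5 8.0
140 19 [142.7  -1.3  33.8] -11.0 7.9
150 2 [151.7  -3.9  28.5] -5.1 -2.7
160 38 [164.7  -2.1  33.1] -11.1 7.6
170 38 [174.7  -1.8  34.2] -11.2 9.4
180 35 [185.   -1.8  33.5] -11.4 9.0
190 5 [192.3   0.3  32.4] -4.1 7.5
200 1 [200.3  -0.9  30. ] -0.9 -0.9
cur [546.4 241.5 207.8] psi -5.3 j [-54.  25.  33. 104. -16.  56. -21.] F [ 0.4  2.5 -0.9] w 0.1 t 71.3
lid plane slope [-0.0017 -0.0006 46.2264] 1350
lid plane slope [-0.0045 -0.0036 46.3727] 579
pan [0.0115 0.0054 5.7536] 376
pan walls f [-37.4107   7.4333] w [-27.5959  26.7146]
bar -111.87019720569486 -35.31724287196152 -0.8388366216485934 [ 0.0178 72.0158] 283
pan [0.0168 0.0184 5.813 ] 45
pan walls f [-39.9604   2.0854] w [-22.547  30.788]
bar -112.15148824571378 -38.91916232593057 5.4186937771136074 [ 0.0418 72.8173] 133
```

View pics/w4.png

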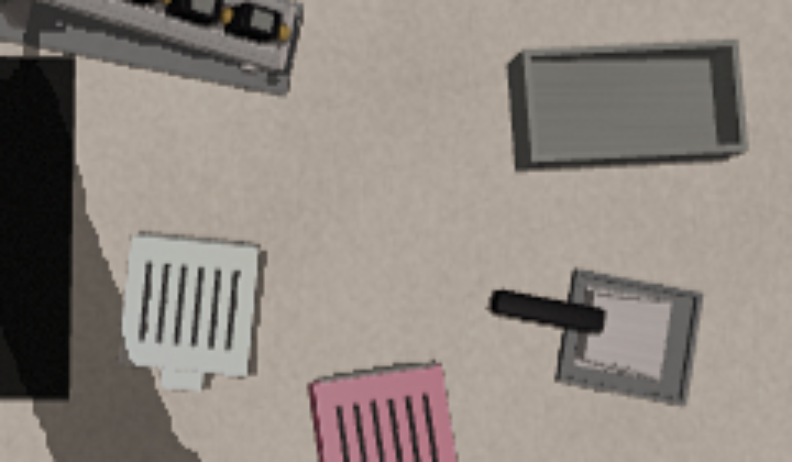

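View pics/s4.png

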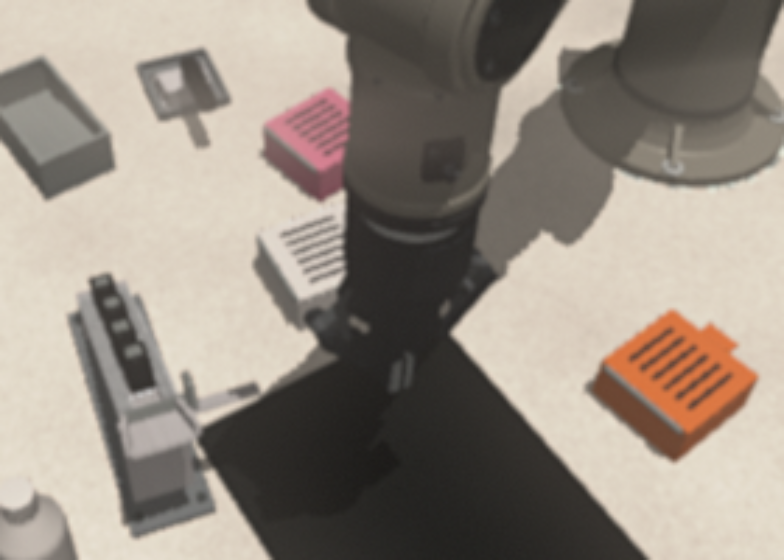

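View pics/t2.png

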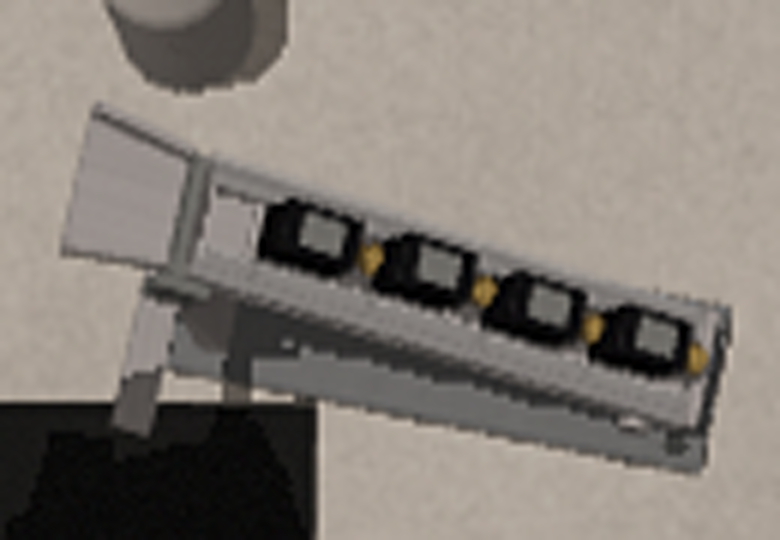

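```bash
python3 -c "
from plant import workorder
print(workorder.hand_in())"
```

```text
the job is handed in; nothing more can be done
None
```

I loaded all four carriers into the magazine and shut the gate. I then scooped all six capsules from the tub into the cartridge, returned the scoop to its tray and closed the lid. The job was handed in at about 71 s of the 210 s; no verdict is reported.

**Last checks**
- **Carriers:** The top view shows all four in the channel, ports downhill. Their centres are roughly 38, 84, 130 and 176 mm past the mouth, and mean sideways readings were about 1–3 mm off the middle line.
- **Gate:** I pushed it to its stop (24 N) and the strip is seen crossing the mouth. I did not measure its joint value, and I judged it shut from the stop force and the picture.
- **Capsules:** All six were seen in the box before the lid went down, and the scoop's pan and the tub were seen empty afterwards. With the lid shut they can no longer be seen.
- **Lid:** It is flat, with a fitted slope under 0.005 rad and its top at 46 mm.
- **Scoop:** It lies about 1° from level. Its pan is about 6 mm off the tray centre, against the 25 mm allowed.
- **Arm:** It ended clear of everything. The bottle, beaker and jar were not approached, though I did not measure their positions again at the end.

**Where checks fell short or disagreed**
- Pressing the lid shut reached 77 N at the fingertips, harder than I meant. That is below the 120 N wrist limit, and the press was with the closed fingertips, not the gripper's body.
- While the scoop was tipped, the depth-based tilt estimate (0–12°) disagreed with the kinematics (about 20–30°) because the gripper hid the bar. I went by the kinematics, and the capsules slid out as expected.

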